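# Refit the washed gears in a dough sheeter's drive

## Task

Swing out the fold-out fork hook, lift the yellow guard off the drive unit and leave it hanging by its knob in the fork. Put every blue gear from the mat on a post of its own, turning it until its teeth mesh with the steel drive gear and it goes fully home, without forcing the teeth. Then put the guard back square and fully down over the drive unit, and fold the empty hook flat against its board; leave the flour tub, rolling pin and scraper where they are.

Things in the scene. Friction and masses are not known exactly. Their poses are not given: they have to be found in the camera images.
- cassette: Drive unit, fixed to the counter: aluminium flange disc 210 mm across, top 10 mm above the counter, with a raised steel plate 164 mm across whose top is at 18 mm. Steel drive gear in its centre (see drive), three brass posts around it. Origin: centre of the underside; z up.
- post0 (a point): Seat of a post: centre of its collar's top face, 21 mm above the counter, 50 mm from the drive unit's axis (at 0 degrees about it, from the drive unit's x). A fitted gear's underside rests here. The post is 12 mm thick and rises 28 mm above this point, with a tapered tip. The drive's teeth reach to 16 mm above it: a gear 19 mm up is on the post but still above the teeth.
- post1 (a point): Seat of another such post, at 120 degrees anticlockwise. On any post a gear meshes when its tooth angle = 2 x (direction from the drive unit's axis to the post) - (a drive tooth's angle) + 22.5 degrees, modulo 45, with about 5 degrees of play either way; angles anticlockwise from above in one common frame.
- post2 (a point): Seat of another such post, at 240 degrees.
- drive (a joint): Angle (rad, anticlockwise from above) of the steel drive gear about the drive unit's vertical axis. 8 teeth, 45 degrees apart; at 0 one points along the drive unit's x. 57 mm across the tips, 16 mm thick, underside 21 mm above the counter; a brass cap 16 mm across rises 8 mm above it. It turns stiffly (0.15 N m) and stays where it is left.
- gear_a: Blue plastic gear, 120 g: 8 teeth like the drive gear's, 57 mm across the tips, 16 mm thick; a white round hub 30 mm across (the grip) rises to 52 mm above the underside. Blind bore 14 mm wide, 36 mm deep, from below. Origin: centre of the underside; z up; a tooth points along x. All gears are alike and fit any post. Starts flat on the mat; may be absent.
- gear_b: Another such gear; may be absent.
- gear_c: Another such gear; may be absent.
- guard: Yellow round bell-shaped guard, grey band at the rim, 350 g: 184 mm across, 172 inside, open below, 68 high inside, 75 to its flat top; above that a stem 10 mm thick, 28 long, and a black knob 40 mm across, 30 high (103 to 133 mm above the rim). Origin: centre of the rim's lower edge, z up. Fitted, its rim rests on the flange around the raised plate: origin 10 mm above the counter, 4 mm side play.
- guard_knob (a point): Centre of the underside of the guard's black knob.
- hook_board: Low tiled board fixed upright on the counter, 340 mm long, 218 mm high. Origin: on the counter right under the hook's hinge. The board's face is parallel to its x axis, 35 mm from the hinge axis on its +y side.
- hook_pivot (a point): On the vertical hinge axis of the fork hook, at the height of the fork's top face, 190 mm above the counter.
- hook_arm (a joint): Swing of the fork hook about its vertical hinge axis, rad: 0 folded flat (arm along the board's +x), 1.57 fully out (arm along the board's -y, against its stop). Seen from above it opens clockwise. Moves with friction of 0.2 N m and stays where it is left.
- hook_peg (a point): Centre of the top of the red upright peg by which the hook is swung: 14 mm thick, 42 mm tall, on the arm 60 mm from the hinge axis. Site x axis: along the arm, away from the hinge.
- hook_saddle (a point): Where the guard's knob rests: midway between the fork's two prongs, at their top height, 125 mm from the hinge axis; x along the arm, away from the hinge. Prongs: 8 mm rods, 14 mm apart inside, 82 to 186 mm from the hinge; the last 20 mm spread and turn up 7 mm. The guard slides in and out level from that open end: stem between the prongs, knob above, bell below them.
- mat: Grey drying mat, 240 x 300 x 4 mm, fixed on the counter; origin under its centre.
- flour_tub: White flour tub, 100 x 120 x 110 mm, with green clips; bystander. Origin: underside centre.
- rolling_pin: Wooden rolling pin, 50 mm thick, 360 mm long along its x; bystander. Origin: underside centre.
- scraper: Steel dough scraper with a dark wooden grip, 100 x 130 x 20 mm; bystander. Origin: underside centre.
There are look-alikes about, which are no part of the job. Leave any orange look-alike of the gear_c alone.

How it is judged:
By the outcome, as a careful person would: the job done as asked, in the order asked, and still so for the second after the job is handed in, with the robot touching nothing.
Of gear_a, gear_b, gear_c only 2 to 3 are there at a start; the rules pass over those that are not, and their reading is None.
At some moment in a run one of gear_a, gear_b, gear_c may be knocked a few centimetres aside while the robot is not near it.
Once in a run the grip may slacken for a moment while it holds something.
It also fails if it takes over 200 s, if anything falls off the work surface, if the arm or the gripper's body presses on something with over 40 N, if the wrist force passes 120 N, or if a joint passes its speed limit or range.

## Robot

A 6-joint arm with a two-finger parallel gripper is mounted at the origin on the work surface. World frame = base frame: x ahead of the robot, y to its left, z up, the work surface at z = 0. Lengths are in m, angles in rad, forces in N, time in s.
With the tool pointing down it reaches from about 0.2 to 0.875 m from the base axis. Payload 3.4 kg.
Tool frame: the origin (TCP) lies at the very end of the fingers, on their centre line; the grasp point (between the pads) lies 19 mm behind it (bot.hold_point_z is the distance from the TCP to the grasp point, in m); z points along the fingers, x is the direction in which the jaws open and shut, and the axes are right-handed (so a half turn about z gives the same grasp; the last joint's range is limited). The gripper opens to 94 mm and grips with 3 to 60 N. Pads are 16 mm wide; open, the fingers measure 119 mm over their backs; the gripper's body (75 mm by 177 mm) begins 78 mm behind the grasp point.
Start: joints at [1.193, 0.276, 1.505, -0, 1.361, -0.121], TCP at [0.146, 0.556, 0.205] pointing down, gripper open.
Joint ranges: [-2.89, 2.89], [-0.75, 2.08], [0.22, 2.7], [-1.18, 4.32], [0.11, 2.71], [-2.7, 2.7]. Speed limits (rad/s): [2.57, 2.57, 3.14, 3.14, 3.14, 3.14].

## Interface

Orientations are given as [roll, pitch, yaw] about the fixed x, y, z axes, in that order (R = Rz(yaw) Ry(pitch) Rx(roll)).
In Python, from rig import read_state, vision, bot gives the robot as it stands. The module is installed in compiled form; this text tells all that it offers.
- The arm moves only by the tool arm_command, never from a script. Its argument "increments" is a list of rows, each an object of numbers: "dx", "dy", "dz": the shift along the tool's x, y, z in cm; "twist": the turn about the tool's z in rad; "grip": the closure in counts, from 0 (fully open) to 255 (shut). In form: [{"dx": .., "dy": .., "dz": .., "twist": .., "grip": ..}, ...]. A call has 1 to 10 rows; each row is the pose to reach, as a shift and turn from the pose commanded when the call began, along the tool's axes at that moment; what a row does not reach only later rows make up. A row lasts 1/12 s, in which the tool goes at most 41.7 mm and 7.16 degrees, less where a joint would pass 70% of its speed; a pose out of reach is approached as far as the arm can. A call with a gripper value outside its range is refused whole. The fingers move at their own pace and stop on an object; "force" is the grip in N (left out, the last holds). Time passes only in rows, so rows that repeat a pose let the fingers close. It gives the time, the measured TCP pose, the force and the opening at its end, in the units of the state.
- read_state(): the state, without advancing time (a new reading comes with each control period).
- vision.capture(name): name is "side" or "top"; returns a dict with "img" (420x560x3 uint8, blue, green, red), "fov_y" (degrees; the focal length in pixels is half the picture's height over the tangent of half this angle, whatever the lens; pixels are square), "cx", "cy" (the principal point, pixels), "dist_coeffs" ([k1, k2, p1, p2, k3] as OpenCV has them; the pictures are not rectified), "rvec" (rotation vector, rad) and "tvec" (3), from world to camera coordinates, as OpenCV has them. Camera axes: x right, y down, z forward; pixel columns grow to the right and rows downward; lengths in m; the calibration is good to about 2 mm. A picture is of the moment at which its call begins. There is no depth.
- bot.sign_off(): hands the job in, once; it reports no verdict.
The state is a dict: "time": time; "qpos": joint angles; "qvel": joint speeds; "joint_torque": joint torques, N m; "tool_pos": TCP position; "orientation": TCP orientation; "ft_force": force on the tool from outside, world axes, zero at the start; "torque": the same for the moment, N m; "gripper_width": finger opening in m.
Only numpy, scipy, OpenCV 4.12 (cv2) and the standard library are available. Lean on these libraries where they do the work, as an engineer would, in place of code of your own. Each camera call takes 0.05 s, during which the arm holds its last target.

## Working session

There is one attempt and no reset: what is moved stays moved. The work goes in short steps, Python scripts to look and compute and a tool call to move; the robot and the scene stay as the last step left them, time stands still between calls to the robot, and variables do not carry over. Pictures are saved under pics/ and viewed, and the job is handed in when it is done.

Besides the shell and the picture viewer there is one more tool, called after ">>>" by a JSON object that holds its "method" and its "body". arm_command: Moves the arm, as the interface text tells. Its arguments: {"type":"object","properties":{"increments":{"type":"array"},"force":{"type":"number"}},"required":["increments"]}

```bash
mkdir -p pics; ls
cat > h.py <<'E'
import numpy as np, cv2
from rig import read_state, vision, bot
def cap(n,save=None):
    c=vision.capture(n); f=c['img'].shape[0]/2/np.tan(np.radians(c['fov_y'])/2)
    c['K']=np.array([[f,0,c['cx']],[0,f,c['cy']],[0,0,1.]]); c['D']=np.array(c['dist_coeffs'],float)
    c['R']=cv2.Rodrigues(np.array(c['rvec'],float))[0]; c['t']=np.array(c['tvec'],float).ravel()
    if save: cv2.imwrite('pics/'+save,c['img'])
    return c
def ray(c,uv):
    p=cv2.undistortPoints(np.array(uv,float).reshape(-1,1,2),c['K'],c['D']).reshape(-1,2)
    d=np.c_[p,np.ones(len(p))]@c['R']; o=-c['R'].T@c['t']; return o,d
def plane(c,uv,z):
    o,d=ray(c,uv); return o+d*((z-o[2])/d[:,2])[:,None]
def proj(c,P):
    return cv2.projectPoints(np.array(P,float).reshape(-1,1,3),np.array(c['rvec'],float),c['t'],c['K'],c['D'])[0].reshape(-1,2)
def tri(c1,u1,c2,u2):
    o1,d1=ray(c1,u1);o2,d2=ray(c2,u2);d1=d1[0]/np.linalg.norm(d1[0]);d2=d2[0]/np.linalg.norm(d2[0])
    A=np.c_[d1,-d2];s=np.linalg.lstsq(A,o2-o1,rcond=None)[0];a=o1+s[0]*d1;b=o2+s[1]*d2
    return (a+b)/2,np.linalg.norm(a-b)
def crop(c,x0,y0,x1,y1,s,name):
    cv2.imwrite('pics/'+name,cv2.resize(c['img'][y0:y1,x0:x1],None,fx=s,fy=s,interpolation=cv2.INTER_CUBIC))
E
python3 - <<'E'
from h import *
for n in ('top','side'):
    c=cap(n,n+'0.png'); print(n,-c['R'].T@c['t'],c['K'][0,0],c['D'])
print(read_state(), bot.hold_point_z)
E
```

```text
pics
top [0.29581646 0.04838449 1.54105671] 534.435448287817 [-0.03348526  0.          0.          0.          0.        ]
side [-0.3919456  -0.84042364  1.07710689] 528.4325971181419 [-0.04758546  0.          0.          0.          0.        ]
{'time': 0.1, 'qpos': array([ 1.19297998e+00,  2.76549741e-01,  1.50599218e+00,  1.49637384e-06,
        1.36070495e+00, -1.20997331e-01]), 'qvel': array([ 0.00051477, -0.00233101, -0.00258198, -0.00089099, -0.00169596,
        0.000722  ]), 'joint_torque': array([ 1.61190219e-03, -4.05454123e+01, -2.37779099e+01,  7.04394327e-02,
        2.99038575e-02, -5.22799451e-05]), 'tool_pos': array([0.14586833, 0.55566758, 0.20468671]), 'orientation': array([-3.14139153e+00,  1.64194530e-03,  1.31397716e+00]), 'ft_force': array([ 0.41873425,  0.72223035, -0.23138026]), 'torque': array([-0.00910019, -0.0323299 , -0.01434609]), 'gripper_width': 0.09407894736700574} 0.0188
```

```bash
ls pics
```

```text
side0.png
top0.png
```

View pics/top0.png

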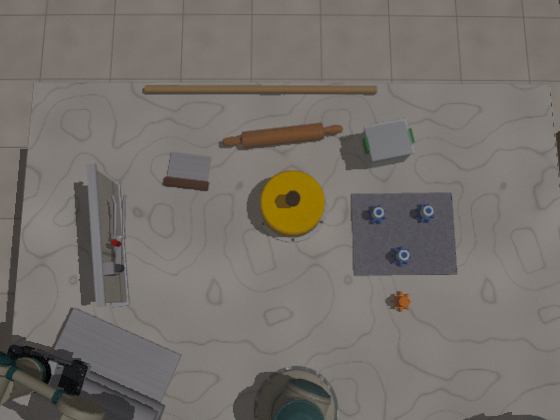

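View pics/side0.png

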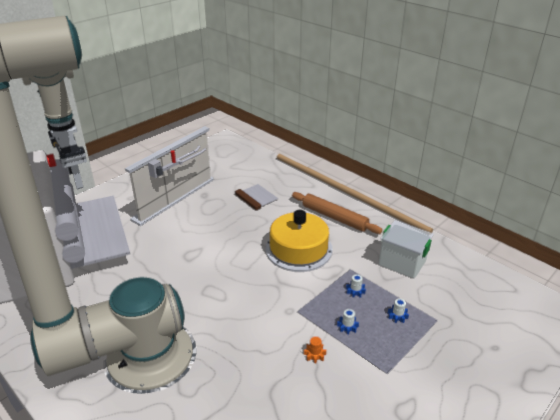

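Run:
```python
from h import *
t=cap('top');s=cap('side')
crop(t,70,150,230,320,4,'t_hook.png'); crop(s,120,120,290,230,4,'s_hook.png')
crop(t,230,160,350,250,6,'t_guard.png'); crop(t,345,185,465,315,5,'t_mat.png')
print(t['R'])
```

```text
[[-3.16354690e-03 -9.99877454e-01  1.53319299e-02]
 [-9.83738425e-01  3.58428536e-04 -1.79606746e-01]
 [ 1.79579241e-01 -1.56508029e-02 -9.83619006e-01]]
```

View pics/t_hook.png

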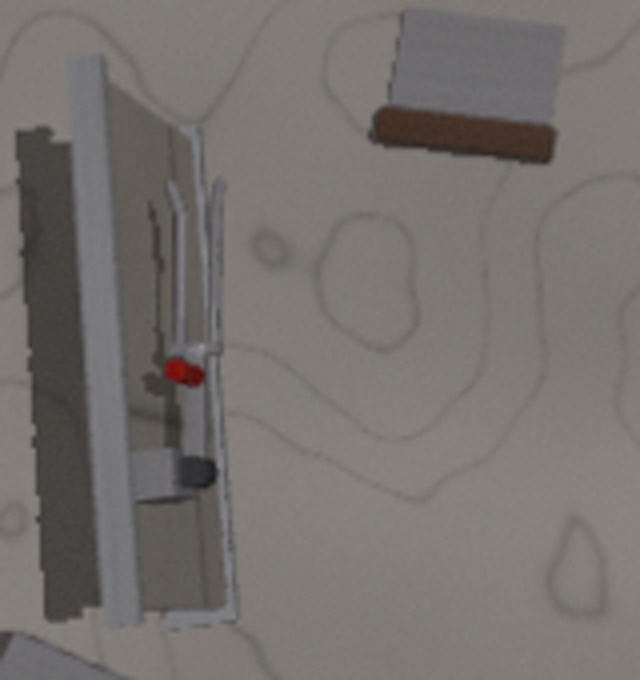

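View pics/s_hook.png

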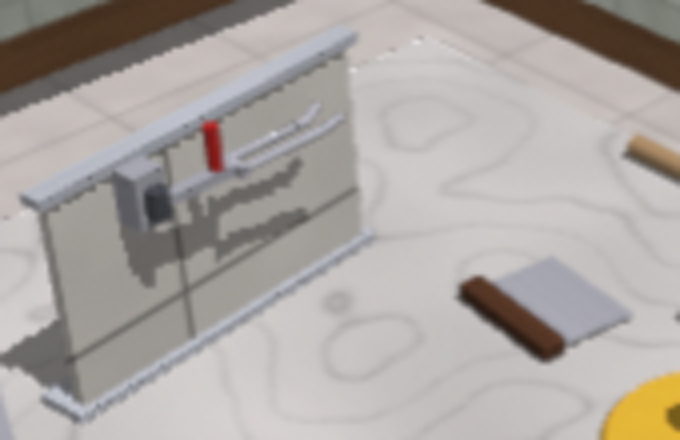

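View pics/t_guard.png

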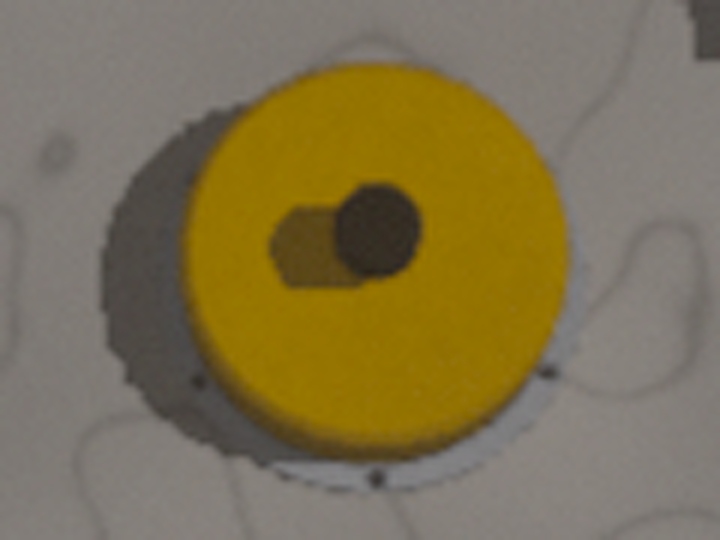

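View pics/t_mat.png

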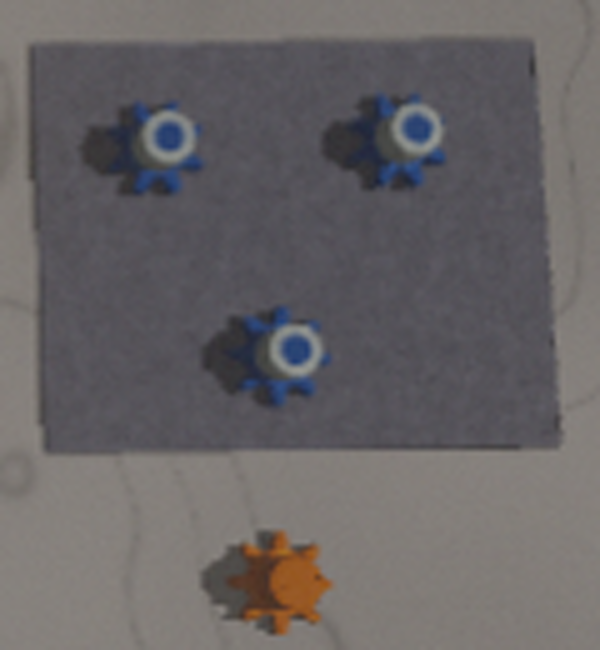

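Run:
```python
from h import *
t=cap('top');s=cap('side')
def red(c,x0,y0,x1,y1):
    im=c['img'].astype(int);b,g,r=im[...,0],im[...,1],im[...,2];m=np.zeros(b.shape,bool)
    m[y0:y1,x0:x1]=((r>110)&(r>2*g)&(r>2*b))[y0:y1,x0:x1]
    v,u=np.nonzero(m);return np.c_[u,v]
a=red(t,90,220,140,270);b=red(s,150,130,200,190)
print(len(a),len(b),a.mean(0),b.mean(0),a.min(0),a.max(0),b.min(0),b.max(0))
print('mid',tri(t,a.mean(0),s,b.mean(0)))
print('top',tri(t,[114,242.4],s,[172.5,151.5]))
# board top face corners: left edge & face edge
P=plane(t,[[70+70/4,150+58/4],[70+105/4,150+55/4],[70+138/4,150+622/4],[70+106/4,150+625/4]],.218);print('board',P)
d=P[2]-P[1];print('len',np.linalg.norm(d),'ang',np.degrees(np.arctan2(-d[1],-d[0])))
# hinge knob & prong tips
print('hingecap',plane(t,[[70+195/4,150+471/4]],.19), 'prongs root',plane(t,[[70+178/4,150+348/4],[70+216/4,150+348/4]],.19),'tips',plane(t,[[70+173/4,150+182/4],[70+219/4,150+182/4]],.197))
# guard
im=cv2.cvtColor(t['img'],cv2.COLOR_BGR2HSV)
m=cv2.inRange(t['img'],(15,15,15),(70,70,80));
k=m[185:212,280:305]
n,l,st,ce=cv2.connectedComponentsWithStats(k);print(st,ce)
```

```text
16 36 [113.5 242. ] [172.77777778 156.16666667] [112 240] [115 244] [171 150] [174 162]
mid (array([0.43986683, 0.45936227, 0.20651063]), np.float64(0.0003362808603846822))
top (array([0.43631754, 0.45141774, 0.22857764]), np.float64(0.0007802004433203622))
board [[0.63682011 0.53298808 0.218     ]
 [0.63876596 0.5107411  0.218     ]
 [0.28378706 0.46961857 0.218     ]
 [0.28196907 0.48902504 0.218     ]]
len 0.3573528747758976 ang 6.607975028413954
hingecap [[0.37687538 0.44771328 0.19      ]] prongs root [[0.45451448 0.46247912 0.19      ]
 [0.45451435 0.43833457 0.19      ]] tips [[0.56043001 0.46929096 0.197     ]
 [0.56041695 0.43980491 0.197     ]]
[[  0   0  25  27 493]
 [  5   6  15  16 182]] [[12.04056795 12.89249493]
 [11.89010989 13.29120879]]
```

```bash
cat >> h.py <<'E'
def go(x,y,z,yaw=None,st=None):
    """increments for arm_command from the measured pose"""
    st=st or read_state(); p=np.array(st['tool_pos']); w=st['orientation'][2]
    if yaw is None: yaw=w
    d=(yaw-w+np.pi/2)%np.pi-np.pi/2
    R=np.array([[np.cos(w),np.sin(w),0],[np.sin(w),-np.cos(w),0],[0,0,-1]])
    v=R.T@(np.array([x,y,z])-p)*100
    print('dx %.2f dy %.2f dz %.2f twist %.3f'%(*v,-d)); return v,-d
E
python3 - <<'E'
from h import *
t=cap('top');s=cap('side')
crop(t,95,185,135,275,8,'t_peg.png');crop(s,145,140,215,185,10,'s_peg.png')
kt=[280+11.89,185+13.29]
print('knob',plane(t,[kt],.143),plane(t,[kt],.13))
m=cv2.inRange(t['img'],(0,100,130),(60,170,220));m[:,:250]=0;m[:,340:]=0;m[:160]=0;m[250:]=0
c=max(cv2.findContours(m,0,1)[0],key=cv2.contourArea);print(cv2.minEnclosingCircle(c))
print(plane(t,[cv2.minEnclosingCircle(c)[0]],.085))
E
```

```text
knob [[0.56334683 0.01058665 0.143     ]] [[0.56583449 0.01023519 0.13      ]]
((292.9508972167969, 201.58035278320312), 31.642772674560547)
[[0.56516026 0.00612488 0.085     ]]
```

View pics/t_peg.png

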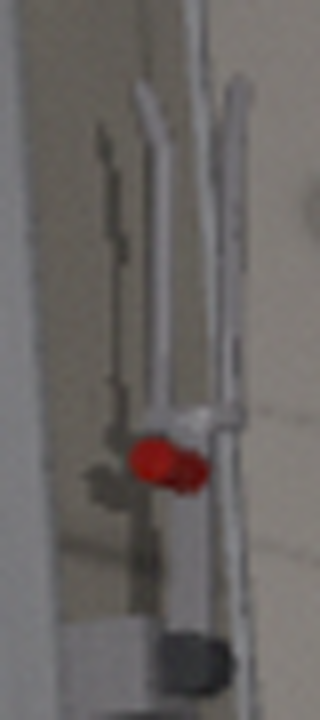

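View pics/s_peg.png

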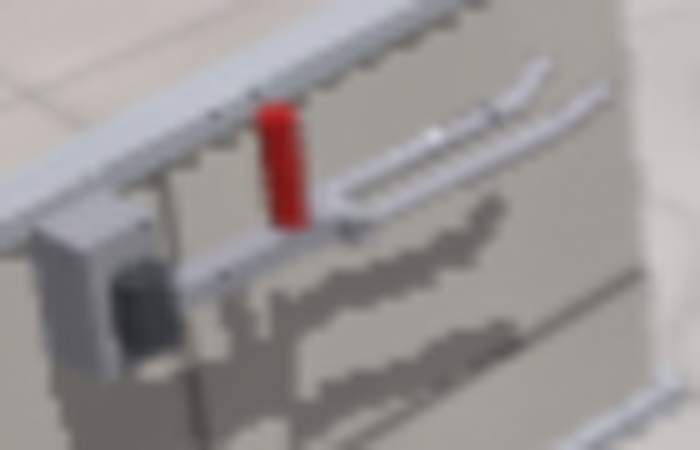

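Run:
```python
from h import *
t=cap('top');s=cap('side')
print(plane(t,[[113.75,242.6]],.232),plane(t,[[118.5,243.8]],.190),tri(t,[113.75,242.6],s,[172.5,151]))
print('hinge',plane(t,[[95+197/8,185+660/8]],.185))
go(0.437,0.4545,.30,1.62)
```

```text
[[0.43577025 0.45071937 0.232     ]] [[0.43721402 0.45141867 0.19      ]] (array([0.43590888, 0.45111545, 0.23070963]), np.float64(1.683177546801457e-06))
hinge [[0.37780352 0.44701265 0.185     ]]
dx -2.44 dy 30.72 dz -9.45 twist -0.306
```

>>> {"method": "arm_command", "body": {"increments": [{"dx": 0,"dy": 0,"dz": -4,"grip": 179},{"dx": 0,"dy": 0,"dz": -8,"grip": 179},{"dx": 0,"dy": 0,"dz": -10,"grip": 179},{"dx": 0,"dy": 2,"dz": -11,"twist": -0.1,"grip": 179},{"dx": 0,"dy": 6,"dz": -11,"twist": -0.2,"grip": 179},{"dx": -1,"dy": 10,"dz": -11,"twist": -0.3,"grip": 179},{"dx": -1,"dy": 14,"dz": -11,"twist": -0.3,"grip": 179},{"dx": -2,"dy": 18,"dz": -11,"twist": -0.3,"grip": 179},{"dx": -2,"dy": 22,"dz": -11,"twist": -0.3,"grip": 179},{"dx": -2.5,"dy": 26,"dz": -11,"twist": -0.3,"grip": 179}]}}

```text
validation failed for argument at $.in...
```

Run:
```python
from h import *
go(0.4365,0.451,.30,1.645);print(read_state()['gripper_width'])
```

```text
dx -2.79 dy 30.76 dz -9.45 twist -0.331
0.09408761743736235
```

>>> {"method": "arm_command", "body": {"increments": [{"dx": 0,"dy": 0,"dz": -4,"twist": 0,"grip": 179},{"dx": 0,"dy": 0,"dz": -8,"twist": 0,"grip": 179},{"dx": 0,"dy": 0,"dz": -10,"twist": 0,"grip": 179},{"dx": 0,"dy": 2,"dz": -11,"twist": -0.1,"grip": 179},{"dx": 0,"dy": 6,"dz": -11,"twist": -0.2,"grip": 179},{"dx": -1,"dy": 10,"dz": -11,"twist": -0.3,"grip": 179},{"dx": -1,"dy": 14,"dz": -11,"twist": -0.3,"grip": 179},{"dx": -2,"dy": 18,"dz": -11,"twist": -0.3,"grip": 179},{"dx": -2,"dy": 22,"dz": -11,"twist": -0.3,"grip": 179},{"dx": -2.5,"dy": 26,"dz": -11,"twist": -0.3,"grip": 179}]}}

```text
time: 1.33
tool_pos: [0.3929, 0.4653, 0.3156]
orientation: [3.141, -0.001, 1.614]
ft_force: [0.9, 0.3, 0.8]
gripper_width: 0.0309
```

Run:
```python
from h import *
go(0.4365,0.451,.30,1.645);s=read_state();print(s['gripper_width'],s['tool_pos'],s['orientation'],s['time'])
```

```text
dx -1.62 dy 4.29 dz 1.56 twist -0.031
0.030942841083390727 [0.39294055 0.46533926 0.31564131] [ 3.14115135e+00 -9.11467213e-04  1.61407913e+00] 1.3333
```

>>> {"method": "arm_command", "body": {"increments": [{"dx": -1.6,"dy": 3,"dz": 1.5,"twist": -0.03,"grip": 179},{"dx": -1.6,"dy": 3,"dz": 1.5,"twist": -0.03,"grip": 179},{"dx": -1.6,"dy": 3,"dz": 1.5,"twist": -0.03,"grip": 179}]}}

```text
time: 1.58
tool_pos: [0.4229, 0.45, 0.2991]
orientation: [-3.139, 0.001, 1.64]
ft_force: [-0.4, -0.8, 0.4]
gripper_width: 0.0279
```

Run:
```python
from h import *
go(0.4365,0.451,.205,1.645)
```

```text
dx 0.01 dy 1.36 dz 9.41 twist -0.005
```

>>> {"method": "arm_command", "body": {"increments": [{"dx": 0,"dy": 1.4,"dz": 0,"twist": 0,"grip": 179},{"dx": 0,"dy": 1.4,"dz": 3,"twist": 0,"grip": 179},{"dx": 0,"dy": 1.4,"dz": 6,"twist": 0,"grip": 179},{"dx": 0,"dy": 1.4,"dz": 8,"twist": 0,"grip": 179},{"dx": 0,"dy": 1.4,"dz": 9.4,"twist": 0,"grip": 179},{"dx": 0,"dy": 1.4,"dz": 9.4,"twist": 0,"grip": 179}]}}

```text
time: 2.08
tool_pos: [0.4336, 0.4522, 0.2037]
orientation: [-3.137, 0.003, 1.646]
ft_force: [-0.6, -0.9, 0.5]
gripper_width: 0.0281
```

Run:
```python
from h import *
go(0.4365,0.451,.205,1.645)
t=cap('top');s=cap('side')
crop(t,75,175,175,295,5,'t1.png');crop(s,120,100,240,220,5,'s1.png')
```

```text
dx -0.14 dy 0.28 dz -0.13 twist 0.001
```

View pics/t1.png

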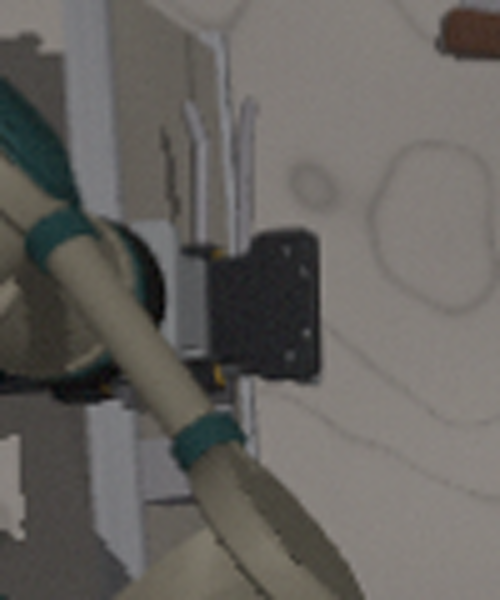

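View pics/s1.png

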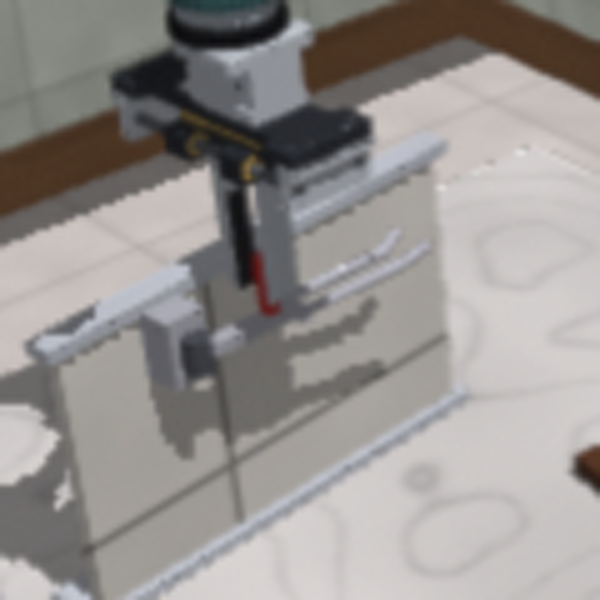

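```bash
cat >> h.py <<'E'
def arc(H,r,angs,yawoff,z):
    for a in angs:
        a=np.radians(a); go(H[0]+r*np.cos(a),H[1]+r*np.sin(a),z,a+yawoff)
E
python3 - <<'E'
from h import *
arc((.377,.4465),.06,[-1,-6,-11,-16,-21,-26,-31,-36,-41,-46],np.radians(92),.205)
E
```

```text
dx -0.80 dy 0.09 dz 0.21 twist 0.057
dx -1.32 dy 0.02 dz 0.21 twist 0.145
dx -1.83 dy -0.09 dz 0.21 twist 0.232
dx -2.33 dy -0.25 dz 0.21 twist 0.319
dx -2.81 dy -0.46 dz 0.21 twist 0.406
dx -3.27 dy -0.70 dz 0.21 twist 0.494
dx -3.71 dy -0.98 dz 0.21 twist 0.581
dx -4.13 dy -1.30 dz 0.21 twist 0.668
dx -4.51 dy -1.66 dz 0.21 twist 0.755
dx -4.86 dy -2.05 dz 0.21 twist 0.843
```

>>> {"method": "arm_command", "body": {"increments": [{"dx": -0.8,"dy": 0.1,"dz": 0,"twist": 0.06,"grip": 179},{"dx": -1.3,"dy": 0,"dz": 0,"twist": 0.14,"grip": 179},{"dx": -1.8,"dy": -0.1,"dz": 0,"twist": 0.23,"grip": 179},{"dx": -2.3,"dy": -0.25,"dz": 0,"twist": 0.32,"grip": 179},{"dx": -2.8,"dy": -0.45,"dz": 0,"twist": 0.41,"grip": 179},{"dx": -3.3,"dy": -0.7,"dz": 0,"twist": 0.49,"grip": 179},{"dx": -3.7,"dy": -1,"dz": 0,"twist": 0.58,"grip": 179},{"dx": -4.1,"dy": -1.3,"dz": 0,"twist": 0.67,"grip": 179},{"dx": -4.5,"dy": -1.65,"dz": 0,"twist": 0.76,"grip": 179},{"dx": -4.9,"dy": -2.05,"dz": 0,"twist": 0.84,"grip": 179}]}}

```text
time: 3.02
tool_pos: [0.4202, 0.4052, 0.209]
orientation: [-3.14, -0.008, 0.801]
ft_force: [1.0, 4.0, -1.5]
gripper_width: 0.0284
```

Run:
```python
from h import *
arc((.377,.4465),.06,[-51,-56,-61,-66,-71,-76,-81,-85,-88,-91],np.radians(94),.205)
```

```text
dx -0.76 dy -0.02 dz 0.40 twist 0.050
dx -1.28 dy -0.11 dz 0.40 twist 0.137
dx -1.78 dy -0.24 dz 0.40 twist 0.225
dx -2.28 dy -0.41 dz 0.40 twist 0.312
dx -2.75 dy -0.63 dz 0.40 twist 0.399
dx -3.21 dy -0.89 dz 0.40 twist 0.486
dx -3.64 dy -1.18 dz 0.40 twist 0.574
dx -3.97 dy -1.44 dz 0.40 twist 0.644
dx -4.20 dy -1.66 dz 0.40 twist 0.696
dx -4.42 dy -1.88 dz 0.40 twist 0.748
```

>>> {"method": "arm_command", "body": {"increments": [{"dx": -0.8,"dy": 0,"dz": 0.2,"twist": 0.05,"grip": 179},{"dx": -1.3,"dy": -0.1,"dz": 0.3,"twist": 0.14,"grip": 179},{"dx": -1.8,"dy": -0.25,"dz": 0.3,"twist": 0.23,"grip": 179},{"dx": -2.3,"dy": -0.4,"dz": 0.3,"twist": 0.31,"grip": 179},{"dx": -2.75,"dy": -0.65,"dz": 0.3,"twist": 0.4,"grip": 179},{"dx": -3.2,"dy": -0.9,"dz": 0.3,"twist": 0.49,"grip": 179},{"dx": -3.6,"dy": -1.2,"dz": 0.3,"twist": 0.57,"grip": 179},{"dx": -4,"dy": -1.45,"dz": 0.3,"twist": 0.64,"grip": 179},{"dx": -4,"dy": -1.45,"dz": 0.3,"twist": 0.64,"grip": 179}]}}

```text
time: 3.77
tool_pos: [0.3826, 0.3856, 0.2069]
orientation: [-3.137, -0.008, 0.164]
ft_force: [1.7, 1.4, 2.2]
gripper_width: 0.028
```

Run:
```python
from h import *
s=read_state();print(s['tool_pos'],s['orientation'],s['ft_force'])
arc((.377,.4465),.06,[-88,-91,-93],np.radians(94),.205)
t=cap('top');crop(t,75,175,195,295,5,'t2.png')
```

```text
[0.38262646 0.38556015 0.20692132] [-3.13700234 -0.00799562  0.1640546 ] [1.74800028 1.37627323 2.20991865]
dx -0.33 dy -0.15 dz 0.19 twist 0.059
dx -0.64 dy -0.20 dz 0.19 twist 0.112
dx -0.85 dy -0.24 dz 0.19 twist 0.147
```

View pics/t2.png

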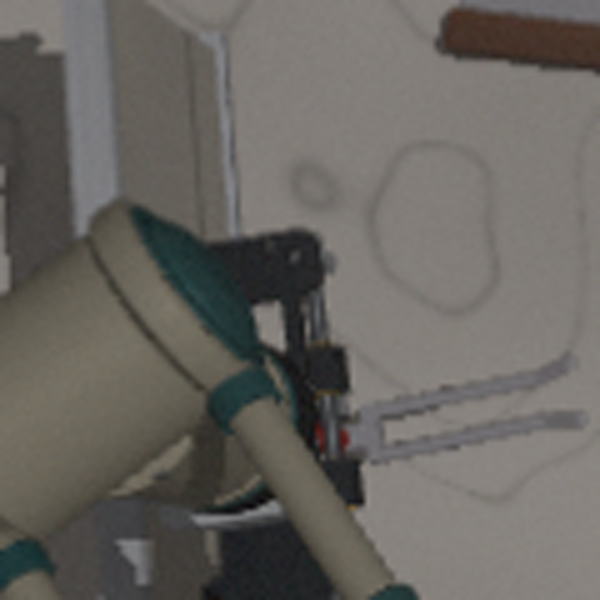

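>>> {"method": "arm_command", "body": {"increments": [{"dx": -0.35,"dy": -0.1,"dz": 0.1,"twist": 0.06,"grip": 179},{"dx": -0.65,"dy": -0.15,"dz": 0.1,"twist": 0.08,"grip": 179},{"dx": -0.85,"dy": -0.2,"dz": 0.1,"twist": 0.08,"grip": 179},{"dx": -0.95,"dy": -0.2,"dz": 0.1,"twist": 0.08,"grip": 179},{"dx": -0.95,"dy": -0.2,"dz": 0.1,"twist": 0.08,"grip": 179}]}}

```text
time: 4.23
tool_pos: [0.3777, 0.3848, 0.2045]
orientation: [-3.14, -0.014, 0.086]
ft_force: [12.4, 0.3, -0.3]
gripper_width: 0.0284
```

Run:
```python
from h import *
t=cap('top');crop(t,75,175,195,295,5,'t3.png')
```

```text
(no output)
```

View pics/t3.png

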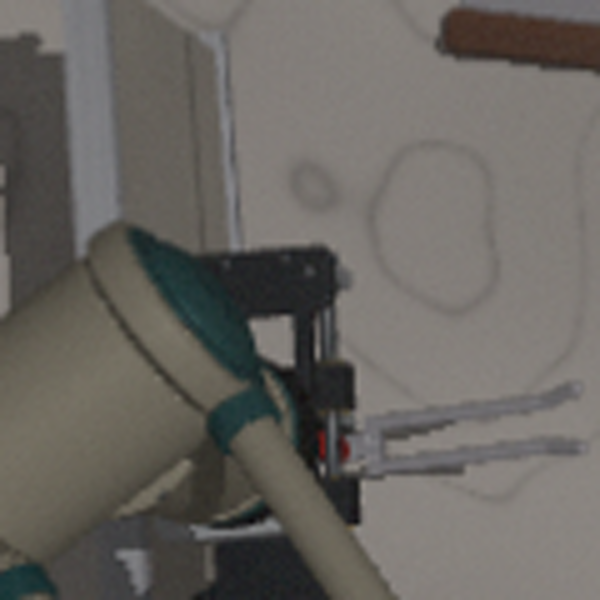

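>>> {"method": "arm_command", "body": {"increments": [{"dx": 0.3,"dy": 0,"dz": 0,"twist": 0,"grip": 179},{"dx": 0.3,"dy": 0,"dz": -3,"twist": 0,"grip": 179},{"dx": 0.3,"dy": 0,"dz": -6,"twist": 0,"grip": 150},{"dx": 0.3,"dy": 0,"dz": -8,"twist": 0,"grip": 100},{"dx": 0.3,"dy": 4,"dz": -8,"twist": 0,"grip": 90},{"dx": 0.3,"dy": 8,"dz": -8,"twist": 0,"grip": 90},{"dx": 0.3,"dy": 12,"dz": -8,"twist": 0,"grip": 90},{"dx": 0.3,"dy": 16,"dz": -8,"twist": 0,"grip": 90},{"dx": 0.3,"dy": 20,"dz": -8,"twist": 0,"grip": 90},{"dx": 0.3,"dy": 24,"dz": -8,"twist": 0,"grip": 90}]}}

```text
time: 5.12
tool_pos: [0.3927, 0.1431, 0.2826]
orientation: [-3.141, 0.002, 0.087]
ft_force: [1.2, 0.1, 0.2]
gripper_width: 0.0607
```

Run:
```python
from h import *
s=read_state();print(s['tool_pos'],s['orientation'],s['ft_force'])
t=cap('top','t4.png');c=cap('side','s4.png')
go(.5645,.0105,.26,np.radians(6.6))
```

```text
[0.39269093 0.14313172 0.28264977] [-3.14138477e+00  1.74079215e-03  8.72705884e-02] [1.24201199 0.14440451 0.19367161]
dx 16.03 dy 14.22 dz 2.27 twist -0.037
```

View pics/t4.png

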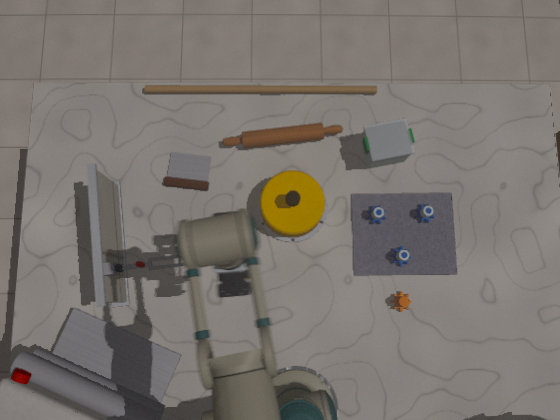

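View pics/s4.png

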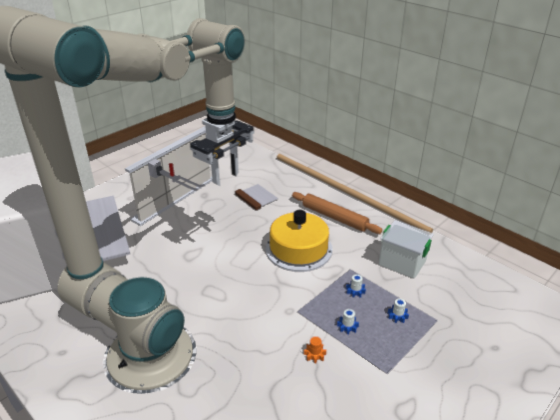

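Run:
```python
from h import *
c=cap('side');t=cap('top')
for n,cc,(x0,y0,x1,y1) in (('s',c,(285,200,315,232)),('t',t,(280,186,305,212))):
    m=cv2.inRange(cc['img'][y0:y1,x0:x1],(0,0,0),(60,60,60));nn,l,st,ce=cv2.connectedComponentsWithStats(m);print(n,st[1:],ce[1:]+[x0,y0])
crop(c,260,190,340,280,8,'s_guard.png')
for z in (.128,):print(proj(c,[[.5636,.0106,z],[.5636,.0106,.143]]),proj(t,[[.5636,.0106,.113],[.5636,.0106,.143]]))
```

```text
s [[  9  10  11  15 137]] [[299.03649635 216.82481752]]
t [[  6   6  14  14 150]] [[292.09333333 198.32666667]]
[[298.779402   216.62486327]
 [298.89438988 212.6062911 ]] [[291.59726952 200.27209858]
 [291.8845051  198.19666341]]
```

View pics/s_guard.png

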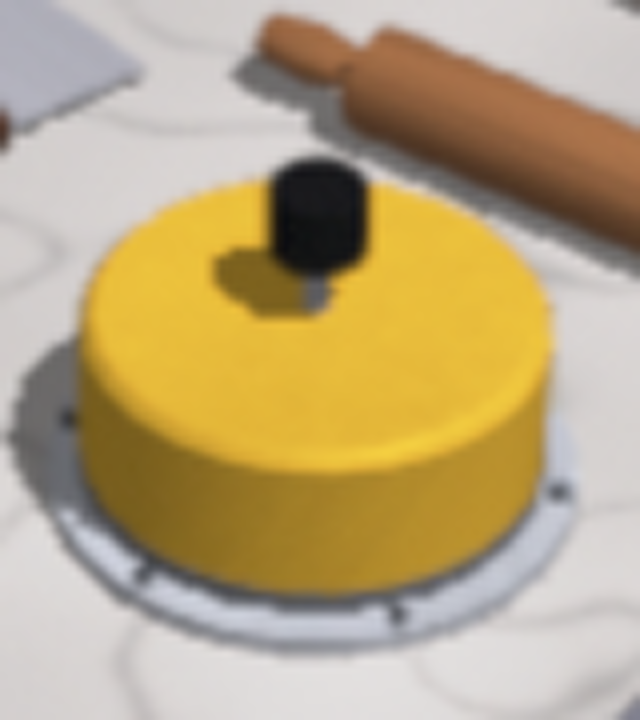

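>>> {"method": "arm_command", "body": {"increments": [{"dx": 3,"dy": 2.5,"dz": 0,"twist": -0.03,"grip": 60},{"dx": 6,"dy": 5,"dz": 0,"twist": -0.03,"grip": 60},{"dx": 9,"dy": 7.5,"dz": 0,"twist": -0.03,"grip": 60},{"dx": 12,"dy": 10,"dz": 0,"twist": -0.03,"grip": 60},{"dx": 15,"dy": 13,"dz": 0.5,"twist": -0.03,"grip": 60},{"dx": 16,"dy": 14.2,"dz": 3,"twist": -0.03,"grip": 60},{"dx": 16,"dy": 14.2,"dz": 6,"twist": -0.03,"grip": 60},{"dx": 16,"dy": 14.2,"dz": 9,"twist": -0.03,"grip": 60},{"dx": 16,"dy": 14.2,"dz": 10,"twist": -0.03,"grip": 60}]}}

```text
time: 6.07
tool_pos: [0.5629, 0.0191, 0.1776]
orientation: [-3.139, 0.009, 0.117]
ft_force: [0.2, 0.5, -0.9]
gripper_width: 0.0718
```

Run:
```python
from h import *
go(.564,.0105,.115,np.radians(6.6)); s=read_state();print(s['tool_pos'],s['gripper_width'])
```

```text
dx 0.00 dy 0.86 dz 6.26 twist 0.002
[0.56294221 0.01906895 0.17760527] 0.07175681434454224
```

>>> {"method": "arm_command", "body": {"increments": [{"dx": 0,"dy": 0.8,"dz": 0,"twist": 0,"grip": 60},{"dx": 0,"dy": 0.8,"dz": 0,"twist": 0,"grip": 60}]}}

```text
time: 6.23
tool_pos: [0.567, 0.0091, 0.1829]
orientation: [3.141, 0.0, 0.116]
ft_force: [0.4, -0.3, 2.0]
gripper_width: 0.0718
```

Run:
```python
from h import *
go(.564,.0105,.115,np.radians(6.6)); s=read_state();print(s['tool_pos'],s['gripper_width'])
```

```text
dx -0.28 dy -0.18 dz 6.79 twist 0.001
[0.566969   0.0090511  0.18285114] 0.07183800066513668
```

>>> {"method": "arm_command", "body": {"increments": [{"dx": -0.3,"dy": -0.15,"dz": 2.5,"twist": 0,"grip": 60},{"dx": -0.3,"dy": -0.15,"dz": 5,"twist": 0,"grip": 60},{"dx": -0.3,"dy": -0.15,"dz": 6.5,"twist": 0,"grip": 60},{"dx": -0.3,"dy": -0.15,"dz": 6.8,"twist": 0,"grip": 60},{"dx": -0.3,"dy": -0.15,"dz": 6.8,"twist": 0,"grip": 60}]}}

```text
time: 6.65
tool_pos: [0.5641, 0.0102, 0.1156]
orientation: [3.141, -0.001, 0.115]
ft_force: [-0.3, 0.7, -0.4]
gripper_width: 0.0716
```

Run:
```python
from h import *
go(.564,.0105,.115,np.radians(6.6)); c=cap('side');crop(c,240,150,360,280,5,'s5.png')
```

```text
dx -0.00 dy -0.03 dz 0.06 twist -0.000
```

View pics/s5.png

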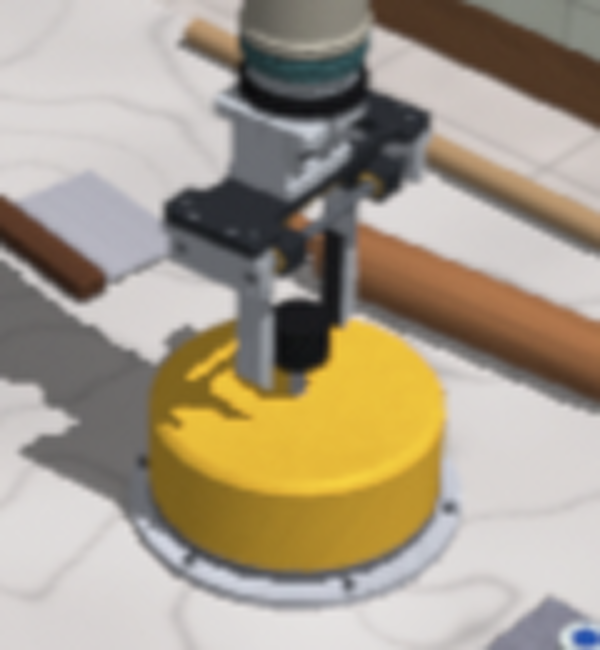

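Knob is between the fingers. Close at 40 N.

>>> {"method": "arm_command", "body": {"increments": [{"dx": 0,"dy": 0,"dz": 0,"twist": 0,"grip": 180},{"dx": 0,"dy": 0,"dz": 0,"twist": 0,"grip": 180},{"dx": 0,"dy": 0,"dz": 0,"twist": 0,"grip": 180},{"dx": 0,"dy": 0,"dz": 0,"twist": 0,"grip": 180},{"dx": 0,"dy": 0,"dz": -0.5,"twist": 0,"grip": 180},{"dx": 0,"dy": 0,"dz": -1.5,"twist": 0,"grip": 180},{"dx": 0,"dy": 0,"dz": -2.5,"twist": 0,"grip": 180},{"dx": 0,"dy": 0,"dz": -2.5,"twist": 0,"grip": 180}], "force": 45}}

```text
time: 7.37
tool_pos: [0.5647, 0.0097, 0.1419]
orientation: [3.141, -0.004, 0.114]
ft_force: [0.1, -0.7, -2.2]
gripper_width: 0.0391
```

Run:
```python
from h import *
s=read_state();print(s['tool_pos'],s['gripper_width'],s['ft_force'])
c=cap('side');crop(c,240,150,360,280,5,'s6.png')
```

```text
[0.56471402 0.00969628 0.14185401] 0.039116606773085316 [ 0.10209193 -0.65192597 -2.15458028]
```

View pics/s6.png

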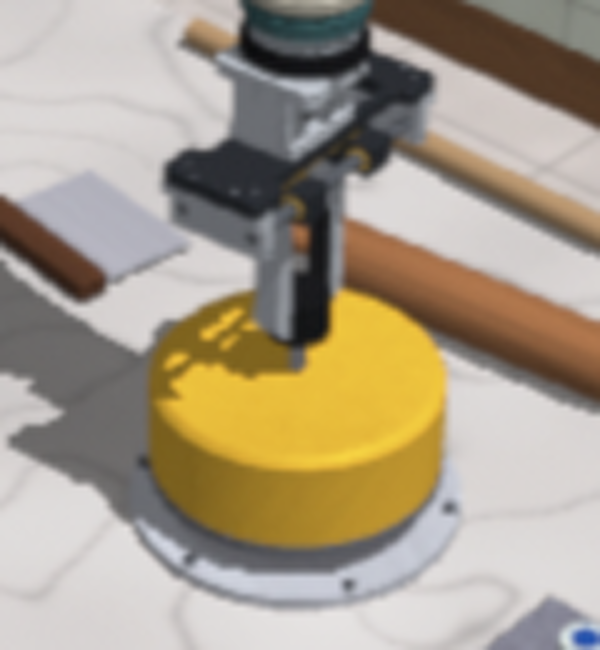

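>>> {"method": "arm_command", "body": {"increments": [{"dx": 0,"dy": 0,"dz": -2,"twist": 0,"grip": 180},{"dx": 0,"dy": 0,"dz": -4,"twist": 0,"grip": 180},{"dx": 0,"dy": 0,"dz": -6,"twist": 0,"grip": 180},{"dx": 0,"dy": 0,"dz": -8,"twist": 0,"grip": 180},{"dx": 0,"dy": 0,"dz": -9,"twist": 0,"grip": 180},{"dx": 0,"dy": 0,"dz": -9,"twist": 0,"grip": 180}]}}

```text
time: 7.92
tool_pos: [0.5646, 0.0097, 0.2317]
orientation: [3.141, -0.005, 0.114]
ft_force: [0.6, 0.2, -2.0]
gripper_width: 0.0392
```

Run:
```python
from h import *
s=read_state();print(s['tool_pos'],s['gripper_width'],s['ft_force'])
c=cap('side','s7.png');t=cap('top','t7.png');crop(t,75,175,215,295,5,'t7c.png');crop(c,120,120,260,240,5,'s7c.png')
```

```text
[0.56463892 0.00968446 0.23172446] 0.03920779067335356 [ 0.61763694  0.19894071 -2.01720443]
```

View pics/t7c.png

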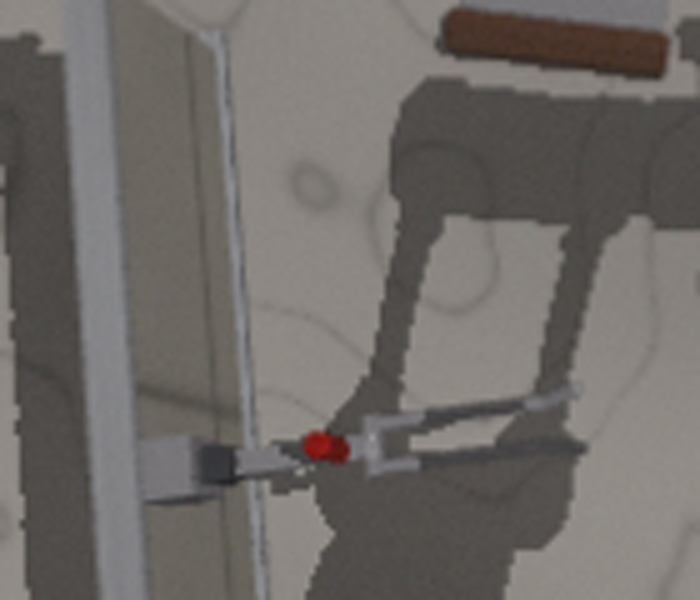

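View pics/s7.png

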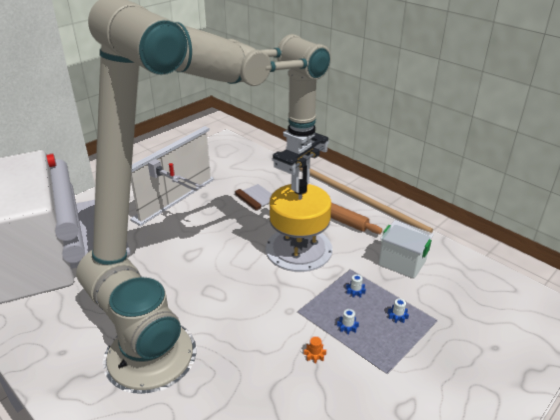

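View pics/s7c.png

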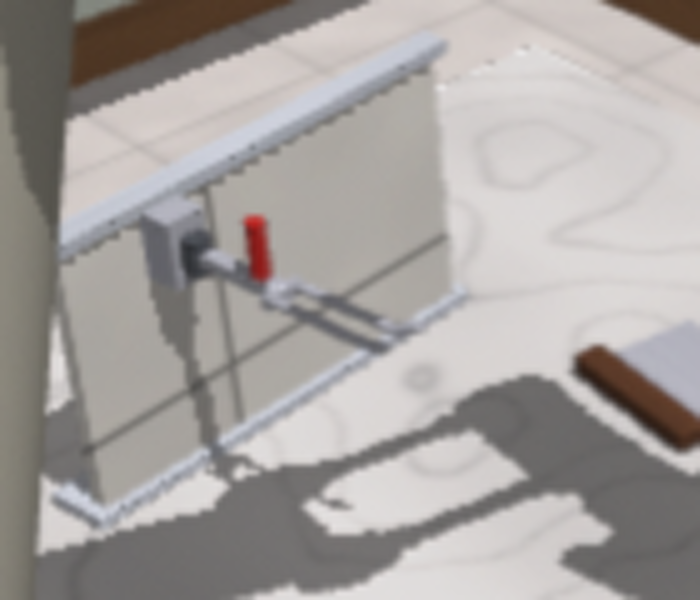

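Run:
```python
from h import *
t=cap('top');f=lambda x,y:[75+x/5,175+y/5]
r=plane(t,[f(400,442),f(520,427)],.187)[:, :2];k=plane(t,[f(580,420)],.195)[0,:2];p=plane(t,[f(318,445)],.232)[0,:2];b=plane(t,[f(343,448)],.190)[0,:2]
H=np.array([.377,.4465])
print(r,k,p,b)
d=(k-r[0]);print(np.degrees(np.arctan2(d[1],d[0])))
for q in (r[0],r[1],k,p,b): print(np.linalg.norm(q-H),np.degrees(np.arctan2(*(q-H)[::-1])))
```

```text
[[0.38797224 0.35768877]
 [0.3954904  0.29743865]] [0.39838611 0.26598119] [0.38345783 0.38733011] [0.38476595 0.38555868]
-83.52152205577435
0.0894864506640511 -82.95704429029709
0.1502037987441681 -82.92883270522245
0.18178120490530672 -83.243646834246
0.05952124780101655 -83.77135916018669
0.0614341470484146 -82.73775747704927
```

Run:
```python
from h import *
go(.4118,.153,.232,np.radians(6.8))
```

```text
dx -13.33 dy -15.93 dz -0.39 twist -0.005
```

>>> {"method": "arm_command", "body": {"increments": [{"dx": -1,"dy": -1.2,"dz": 0,"twist": 0,"grip": 180},{"dx": -3,"dy": -3.6,"dz": 0,"twist": 0,"grip": 180},{"dx": -5,"dy": -6,"dz": 0,"twist": 0,"grip": 180},{"dx": -7,"dy": -8.4,"dz": 0,"twist": 0,"grip": 180},{"dx": -9,"dy": -10.8,"dz": 0,"twist": 0,"grip": 180},{"dx": -11,"dy": -13.2,"dz": 0,"twist": 0,"grip": 180},{"dx": -12.5,"dy": -15,"dz": 1,"twist": 0,"grip": 180},{"dx": -13.3,"dy": -15.9,"dz": 2,"twist": 0,"grip": 180},{"dx": -13.3,"dy": -15.9,"dz": 2.4,"twist": 0,"grip": 180},{"dx": -13.3,"dy": -15.9,"dz": 2.4,"twist": 0,"grip": 180}]}}

```text
time: 8.9
tool_pos: [0.411, 0.1527, 0.2039]
orientation: [3.141, 0.003, 0.116]
ft_force: [-0.0, 0.3, -2.9]
gripper_width: 0.039
```

Run:
```python
from h import *
s=read_state();print(s['tool_pos'],s['gripper_width'],s['ft_force'])
go(.4118,.153,.205,np.radians(6.8))
c=cap('side');t=cap('top','t8.png');crop(c,140,100,300,260,5,'s8.png')
```

```text
[0.41097915 0.15274448 0.20394095] 0.039004447931814235 [-0.02328042  0.28575177 -2.92462114]
dx 0.08 dy -0.02 dz -0.11 twist -0.003
```

View pics/s8.png

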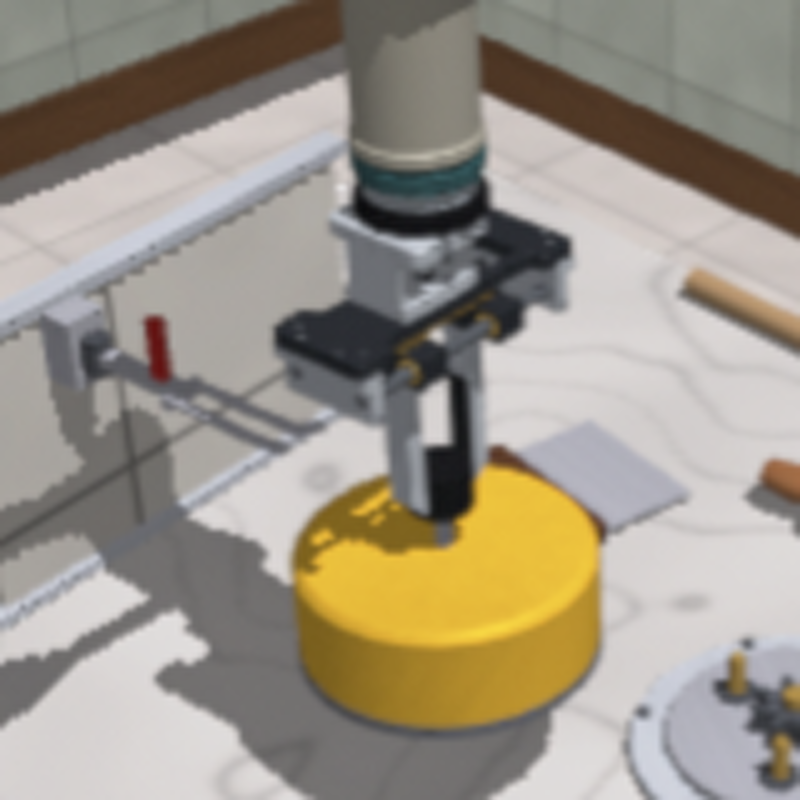

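View pics/t8.png

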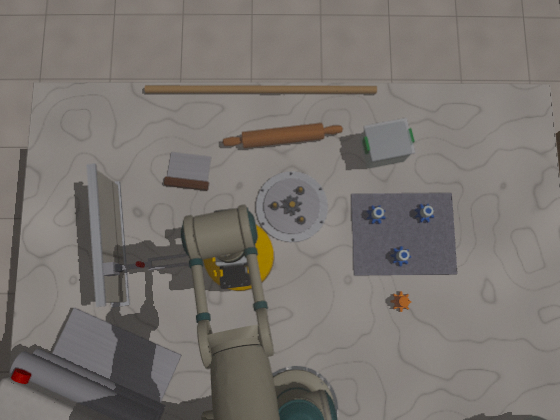

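Run:
```python
from h import *
c=cap('side');p=read_state()['tool_pos']
print(proj(c,[[p[0],p[1],.174],[p[0],p[1],.2]]))
u=np.array([.118,-.993]);H=np.array([.377,.4465])
for d in (.28,.24,.2,.17,.15,.135,.125):
    q=H+d*u; go(q[0],q[1],.204,np.radians(6.8))
```

```text
[[229.40218282 205.62446294]
 [228.92217572 198.36493795]]
dx -0.21 dy -1.66 dz 0.16 twist -0.005
dx -0.23 dy -5.66 dz 0.16 twist -0.005
dx -0.25 dy -9.66 dz 0.16 twist -0.005
dx -0.26 dy -12.66 dz 0.16 twist -0.005
dx -0.27 dy -14.66 dz 0.16 twist -0.005
dx -0.28 dy -16.16 dz 0.16 twist -0.005
dx -0.29 dy -17.16 dz 0.16 twist -0.005
```

>>> {"method": "arm_command", "body": {"increments": [{"dx": -0.2,"dy": -1.5,"dz": 0,"twist": 0,"grip": 180},{"dx": -0.2,"dy": -3.5,"dz": 0,"twist": 0,"grip": 180},{"dx": -0.2,"dy": -5.5,"dz": 0,"twist": 0,"grip": 180},{"dx": -0.25,"dy": -7,"dz": 0,"twist": 0,"grip": 180},{"dx": -0.25,"dy": -7.5,"dz": 0,"twist": 0,"grip": 180},{"dx": -0.25,"dy": -7.5,"dz": 0,"twist": 0,"grip": 180}]}}

```text
time: 9.55
tool_pos: [0.4029, 0.2273, 0.2056]
orientation: [-3.142, -0.001, 0.115]
ft_force: [0.4, -0.7, -3.1]
gripper_width: 0.0394
```

Run:
```python
from h import *
s=read_state();print(s['tool_pos'],s['gripper_width'],s['ft_force'])
c=cap('side');crop(c,140,100,260,220,6,'s9.png')
t=cap('top');crop(t,90,190,230,310,5,'t9.png')
```

```text
[0.40292341 0.22731405 0.20562586] 0.03936039379613962 [ 0.43144249 -0.70409041 -3.11209546]
```

View pics/s9.png

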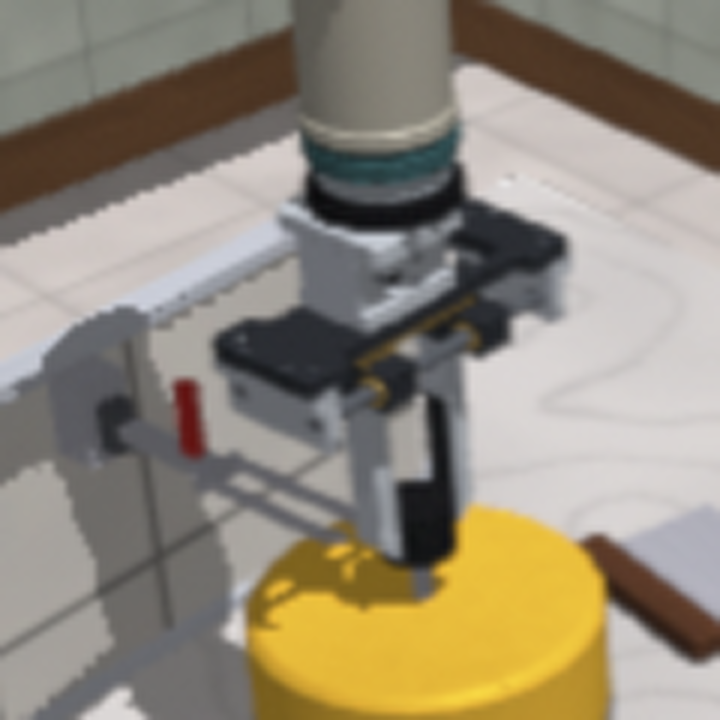

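View pics/t9.png

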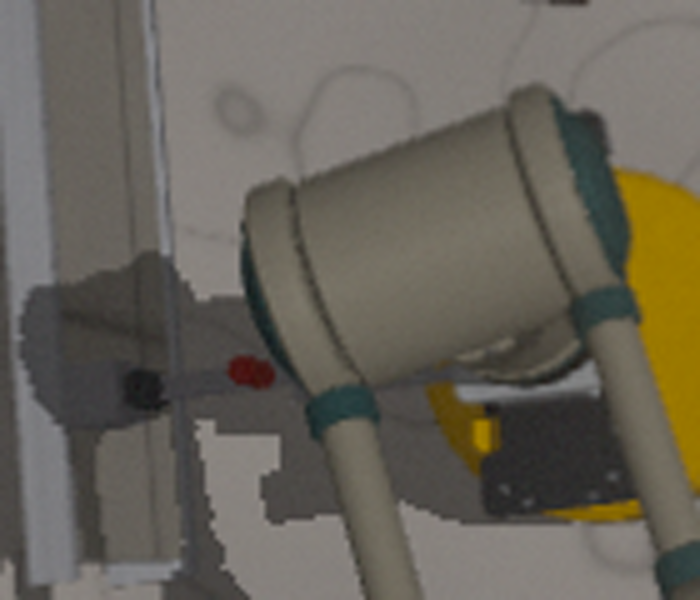

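>>> {"method": "arm_command", "body": {"increments": [{"dx": 0,"dy": -1,"dz": 0,"twist": 0,"grip": 180},{"dx": 0,"dy": -2.2,"dz": 0,"twist": 0,"grip": 180},{"dx": 0,"dy": -3.4,"dz": 0,"twist": 0,"grip": 180},{"dx": 0,"dy": -4.6,"dz": 0,"twist": 0,"grip": 180},{"dx": 0,"dy": -5,"dz": 0,"twist": 0,"grip": 180},{"dx": 0,"dy": -5,"dz": 0,"twist": 0,"grip": 180}]}}

```text
time: 10.15
tool_pos: [0.3963, 0.2783, 0.2056]
orientation: [-3.14, -0.0, 0.116]
ft_force: [-0.7, -0.0, -1.9]
gripper_width: 0.0394
```

Run:
```python
from h import *
s=read_state();print(s['tool_pos'],s['orientation'],s['gripper_width'],s['ft_force'],s['torque'])
c=cap('side');crop(c,130,110,250,230,6,'s10.png')
go(.3918,.3224,.2044,np.radians(6.8))
```

```text
[0.39628019 0.27834755 0.20560106] [-3.14048971e+00 -4.97960783e-04  1.16048676e-01] 0.03936166124780404 [-0.74216716 -0.04531525 -1.88209931] [ 0.09885874  0.03970855 -0.0219248 ]
dx 0.07 dy -4.50 dz 0.12 twist -0.003
```

View pics/s10.png

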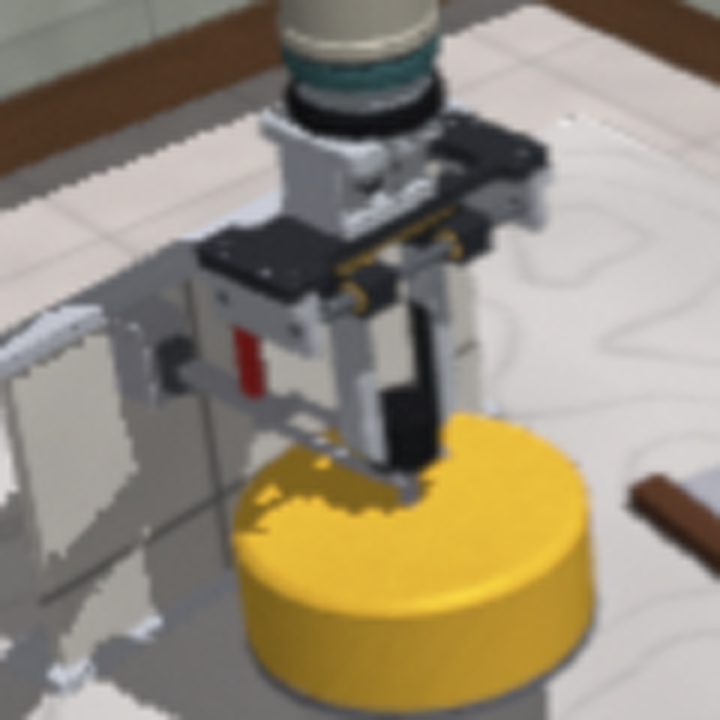

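Stem entering the fork (crop (410,480)); no contact force. Continue in, then lower.

>>> {"method": "arm_command", "body": {"increments": [{"dx": 0,"dy": -1,"dz": 0,"twist": 0,"grip": 180},{"dx": 0,"dy": -2.2,"dz": 0,"twist": 0,"grip": 180},{"dx": 0,"dy": -3.4,"dz": 0,"twist": 0,"grip": 180},{"dx": 0,"dy": -4.3,"dz": 0,"twist": 0,"grip": 180},{"dx": 0,"dy": -4.4,"dz": 0.1,"twist": 0,"grip": 180},{"dx": 0,"dy": -4.4,"dz": 0.1,"twist": 0,"grip": 180},{"dx": 0,"dy": -4.4,"dz": 0.5,"twist": 0,"grip": 180},{"dx": 0,"dy": -4.4,"dz": 0.9,"twist": 0,"grip": 180},{"dx": 0,"dy": -4.4,"dz": 1.1,"twist": 0,"grip": 180},{"dx": 0,"dy": -4.4,"dz": 1.1,"twist": 0,"grip": 180}]}}

```text
time: 11.03
tool_pos: [0.3933, 0.3205, 0.1984]
orientation: [-3.14, -0.006, 0.114]
ft_force: [-1.1, -3.6, 16.7]
gripper_width: 0.0396
```

Run:
```python
from h import *
s=read_state();print(s['tool_pos'],s['orientation'],s['gripper_width'],s['ft_force'],s['torque'])
c=cap('side');crop(c,130,110,250,230,6,'s11.png')
go(.3918,.3224,.192,np.radians(6.8))
```

```text
[0.39327204 0.3204876  0.19844263] [-3.13984873 -0.00633531  0.11392538] 0.03963282219182279 [-1.10787128 -3.55903729 16.70702246] [-0.53366533  0.54592146  0.05756662]
dx -0.13 dy -0.20 dz 0.60 twist -0.005
```

View pics/s11.png

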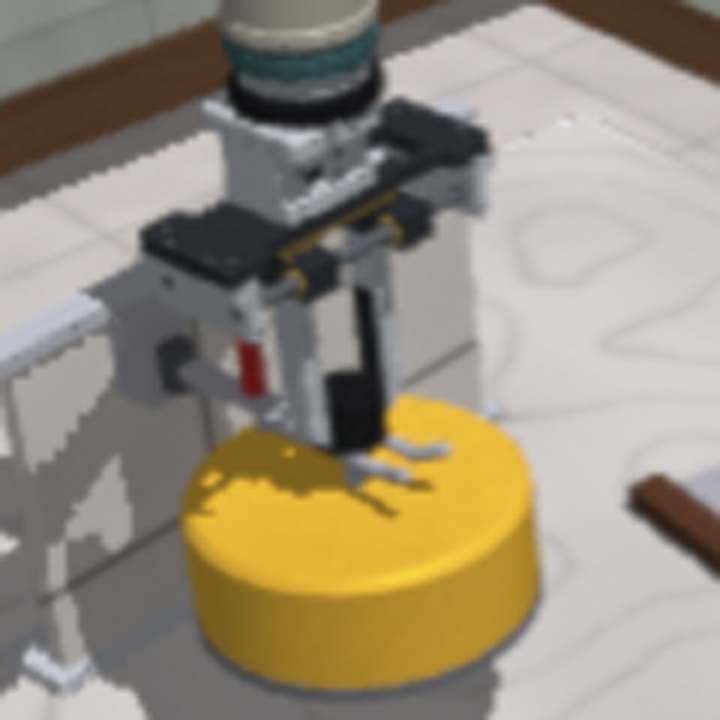

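>>> {"method": "arm_command", "body": {"increments": [{"dx": 0,"dy": 0,"dz": -0.2,"twist": 0,"grip": 180},{"dx": 0,"dy": 0,"dz": -0.4,"twist": 0,"grip": 180},{"dx": 0,"dy": 0,"dz": -0.4,"twist": 0,"grip": 180}]}}

```text
time: 11.33
tool_pos: [0.3919, 0.32, 0.1986]
orientation: [-3.142, -0.001, 0.114]
ft_force: [1.8, -0.1, -2.3]
gripper_width: 0.0395
```

>>> {"method": "arm_command", "body": {"increments": [{"dx": 0,"dy": 0,"dz": 0.15,"twist": 0,"grip": 180},{"dx": 0,"dy": 0,"dz": 0.15,"twist": 0,"grip": 160},{"dx": 0,"dy": 0,"dz": 0.15,"twist": 0,"grip": 140},{"dx": 0,"dy": 0,"dz": 0.15,"twist": 0,"grip": 110},{"dx": 0,"dy": 0,"dz": 0.15,"twist": 0,"grip": 90},{"dx": 0,"dy": 0,"dz": 0.15,"twist": 0,"grip": 90}]}}

```text
time: 11.83
tool_pos: [0.3909, 0.3201, 0.1965]
orientation: [3.141, 0.001, 0.114]
ft_force: [0.1, 0.5, -0.0]
gripper_width: 0.0587
```

Run:
```python
from h import *
s=read_state();print(s['tool_pos'],s['gripper_width'],s['ft_force'])
c=cap('side');crop(c,130,110,250,230,6,'s12.png')
```

```text
[0.39092624 0.32011637 0.19650917] 0.05870362690424798 [ 0.14677521  0.4820457  -0.01377339]
```

View pics/s12.png

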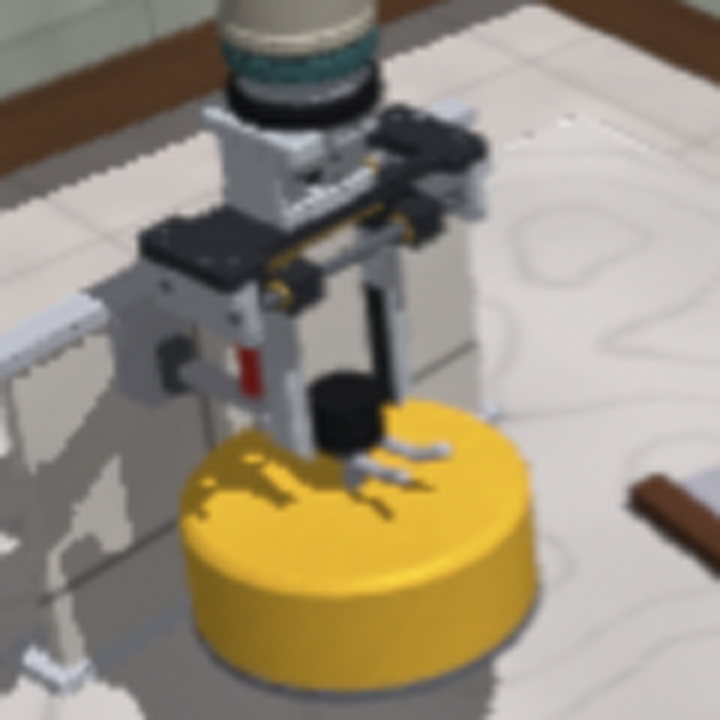

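>>> {"method": "arm_command", "body": {"increments": [{"dx": 0,"dy": 0,"dz": -2,"twist": 0,"grip": 90},{"dx": 0,"dy": 0,"dz": -5,"twist": 0,"grip": 90},{"dx": 0,"dy": 0,"dz": -9,"twist": 0,"grip": 100},{"dx": 0,"dy": 0,"dz": -12,"twist": 0,"grip": 110},{"dx": 0,"dy": 3,"dz": -12,"twist": 0,"grip": 120},{"dx": 0,"dy": 7,"dz": -12,"twist": 0,"grip": 120},{"dx": 0,"dy": 11,"dz": -12,"twist": 0,"grip": 120},{"dx": 0,"dy": 15,"dz": -12,"twist": 0,"grip": 120},{"dx": 0,"dy": 19,"dz": -12,"twist": 0,"grip": 120},{"dx": 0,"dy": 23,"dz": -12,"twist": 0,"grip": 120}]}}

```text
time: 12.72
tool_pos: [0.4171, 0.0902, 0.3169]
orientation: [-3.141, -0.0, 0.115]
ft_force: [1.6, -0.6, 0.5]
gripper_width: 0.0497
```

>>> {"method": "arm_command", "body": {"increments": [{"dx": 0,"dy": 4,"dz": 0,"twist": 0,"grip": 120},{"dx": 0,"dy": 8,"dz": 0,"twist": 0,"grip": 120},{"dx": 0,"dy": 12,"dz": 0,"twist": 0,"grip": 120},{"dx": 0,"dy": 16,"dz": 0,"twist": 0,"grip": 120},{"dx": 0,"dy": 20,"dz": 0,"twist": 0,"grip": 120},{"dx": 0,"dy": 20,"dz": 0,"twist": 0,"grip": 120}]}}

```text
time: 13.22
tool_pos: [0.4409, -0.1138, 0.3161]
orientation: [3.138, 0.001, 0.106]
ft_force: [-0.5, 0.8, -0.9]
gripper_width: 0.0499
```

Run:
```python
from h import *
s=read_state();print(s['tool_pos'],s['gripper_width'],s['ft_force'])
c=cap('side','s13.png');t=cap('top','t13.png')
crop(t,245,160,340,250,8,'t13c.png');crop(c,260,215,340,275,9,'s13c.png')
```

```text
[ 0.44087883 -0.11379107  0.31612199] 0.04989540967110088 [-0.47409358  0.83168461 -0.91476286]
```

View pics/t13.png

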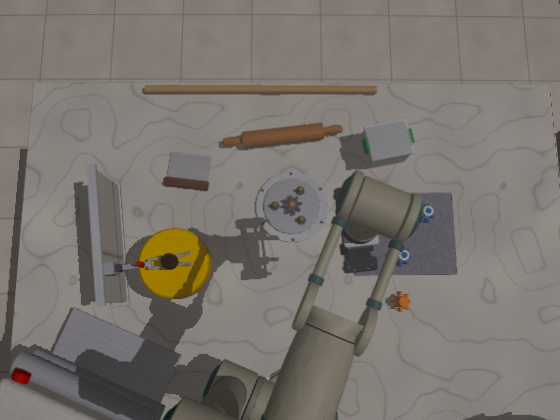

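View pics/s13.png

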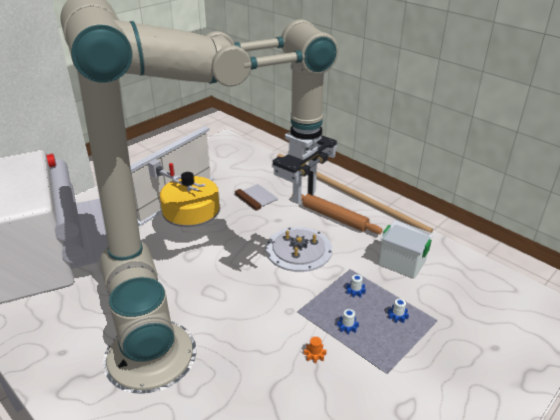

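View pics/t13c.png

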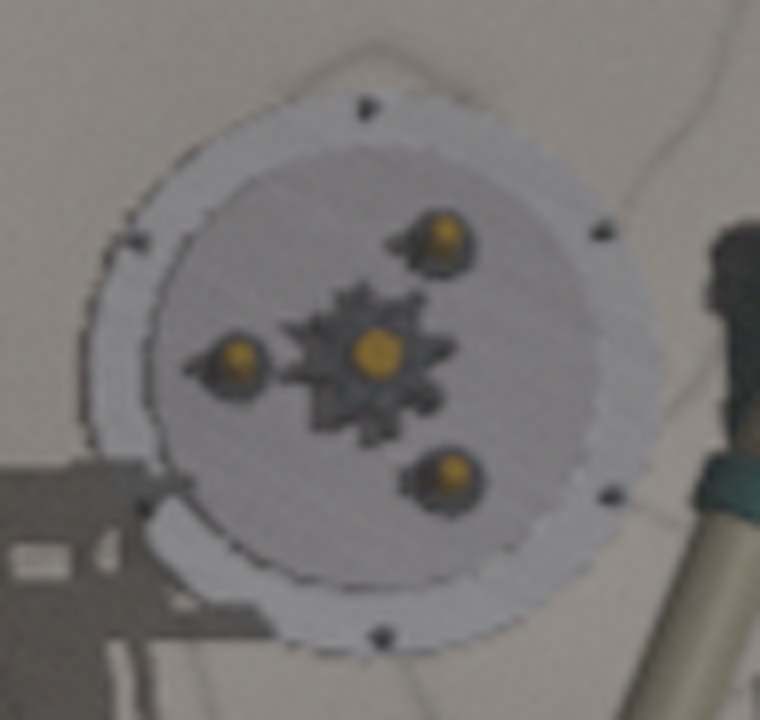

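View pics/s13c.png

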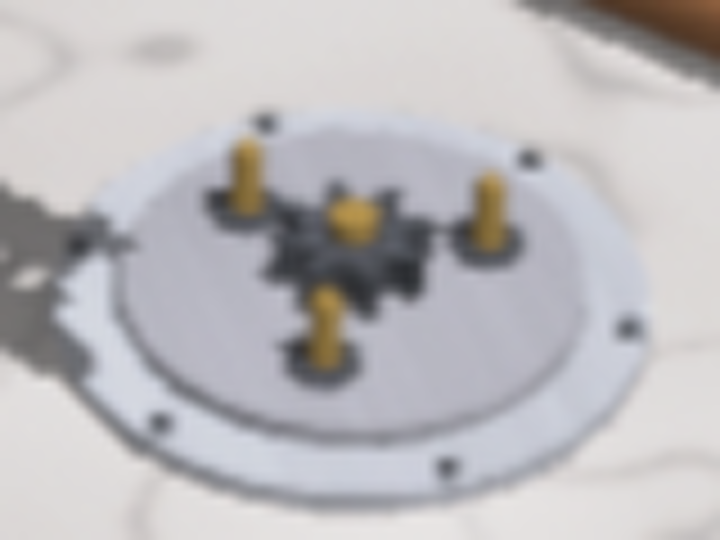

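```bash
cat >> h.py <<'E'
def rect(c,ctr,z,half=.04,n=320):
    """world-aligned patch: image right=+x... cols=x, rows=-y (so anticlockwise from above looks anticlockwise)"""
    g=np.linspace(-half,half,n);X,Y=np.meshgrid(ctr[0]+g,ctr[1]-g)
    uv=proj(c,np.c_[X.ravel(),Y.ravel(),np.full(X.size,z)]).reshape(n,n,2).astype(np.float32)
    return cv2.remap(c['img'],uv[...,0],uv[...,1],cv2.INTER_CUBIC)
def teeth(c,ctr,z,rs,f=lambda p:p.astype(float).mean(-1)):
    th=np.radians(np.arange(0,360,1.));out=[]
    for r in rs:
        P=np.c_[ctr[0]+r*np.cos(th),ctr[1]+r*np.sin(th),np.full(th.size,z)]
        uv=proj(c,P).astype(np.float32);v=f(cv2.remap(c['img'],uv[:,0].reshape(1,-1),uv[:,1].reshape(1,-1),cv2.INTER_LINEAR))[0]
        F=(v*np.exp(-8j*th)).mean();out.append((r*1000,abs(F),np.degrees(-np.angle(F)/8)%45)) 
    return out  # angle of the maximum of f mod 45
E
python3 - <<'E'
from h import *
c=cap('side');t=cap('top')
ho=np.array([(367,108),(135,241),(147,505),(382,638),(611,495),(602,232)])/8+[245,160]
P=plane(t,ho,.010);C1=P.mean(0);print('C top',C1,np.linalg.norm(P-C1,axis=1))
hs=np.array([(264,122),(78,243),(161,424),(448,468),(628,327),(530,158)])/9+[260,215]
Q=plane(c,hs,.010);print('C side',Q.mean(0),np.linalg.norm(Q-Q.mean(0),axis=1))
tt=np.array([(446,235),(238,355),(455,470)])/8+[245,160]; ts=np.array([(491,178),(248,146),(325,293)])/9+[260,215]
for a,b in zip(tt,ts): print('post',plane(t,[a],.048),plane(c,[b],.047),tri(t,a,c,b))
cc=np.array([(438,245),(236,368),(448,482)])/8+[245,160]; R=plane(t,cc,.021);print(R,R.mean(0))
cs=np.array([(488,243),(242,207),(322,360)])/9+[260,215]; S=plane(c,cs,.021);print(S,S.mean(0))
np.save('C.npy',C1)
for n,k in (('t',t),('s',c)): cv2.imwrite('pics/drive_%s.png'%n,cv2.resize(rect(k,C1,.037),(560,560)))
E
```

```text
C top [0.56582755 0.00746977 0.01      ] [0.09726642 0.09917    0.09639598 0.09850751 0.09744719 0.09786926]
C side [0.565947   0.00794957 0.01      ] [0.09769901 0.09875107 0.0982531  0.09898221 0.09762788 0.09836749]
post [[ 0.60743122 -0.01741527  0.048     ]] [[ 0.6096856 -0.0165374  0.047    ]] (array([ 0.60762149, -0.01767888,  0.04871152]), np.float64(0.0008833272664095207))
post [[0.56395623 0.05676294 0.048     ]] [[0.56358985 0.05616187 0.047     ]] (array([0.56425763, 0.0567777 , 0.04628758]), np.float64(1.5892230001517634e-05))
post [[ 0.52264629 -0.01991025  0.048     ]] [[ 0.52383514 -0.0175958   0.047     ]] (array([ 0.52216286, -0.0196021 ,  0.04925552]), np.float64(0.0007628302916812049))
[[ 0.60935768 -0.01566823  0.021     ]
 [ 0.56403818  0.0576332   0.021     ]
 [ 0.52238877 -0.01859053  0.021     ]] [0.56526154 0.00779148 0.021     ]
[[ 0.60679552 -0.0190863   0.021     ]
 [ 0.56102241  0.05626274  0.021     ]
 [ 0.52035185 -0.02015844  0.021     ]] [0.56272326 0.00567267 0.021     ]
```

View pics/drive_t.png

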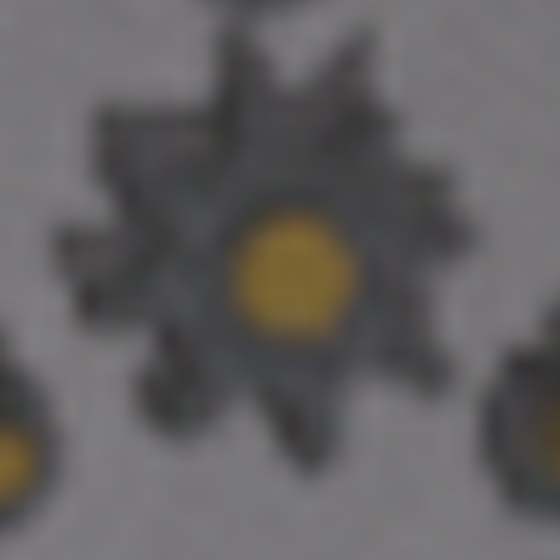

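View pics/drive_s.png

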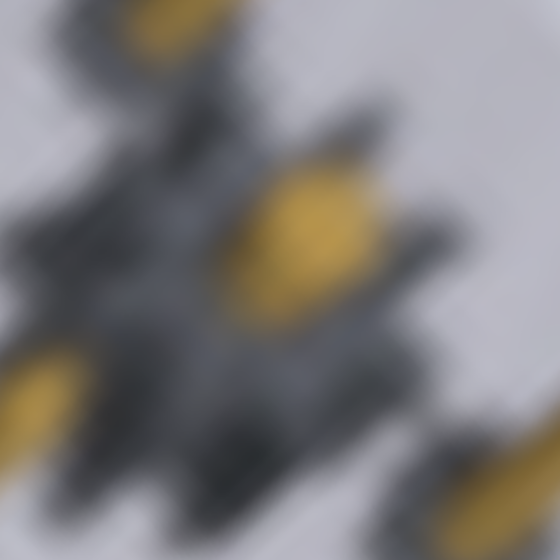

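Run:
```python
from h import *
t=cap('top')
acc=np.mean([rect(t,(.5655,.0075),.037,.036,288).astype(float)]+[rect(cap('top'),(.5655,.0075),.037,.036,288).astype(float) for _ in range(3)],0)
g=np.clip((acc-40)*2.6,0,255).astype(np.uint8)
g=cv2.resize(g,(720,720),interpolation=cv2.INTER_CUBIC)
cv2.circle(g,(360,360),285,(0,0,255),1);cv2.imwrite('pics/drive_e.png',g[60:660,:])
for cx,cy in [(0,0),(0,.001),(0,.002),(.001,.001),(-.001,.001)]:
    print(cx,cy,[(round(a),round(b,1),round(d,1)) for a,b,d in teeth(t,(.5655+cx,.0075+cy),.037,[.021,.023,.025,.027],lambda p:-p.astype(float).mean(-1))])
```

```text
0 0 [(21, np.float64(3.6), np.float64(10.7)), (23, np.float64(5.2), np.float64(11.1)), (25, np.float64(6.0), np.float64(11.0)), (27, np.float64(5.5), np.float64(10.2))]
0 0.001 [(21, np.float64(3.8), np.float64(10.5)), (23, np.float64(5.8), np.float64(11.3)), (25, np.float64(7.3), np.float64(10.7)), (27, np.float64(7.2), np.float64(10.0))]
0 0.002 [(21, np.float64(3.6), np.float64(10.5)), (23, np.float64(6.1), np.float64(11.3)), (25, np.float64(8.3), np.float64(10.6)), (27, np.float64(8.4), np.float64(10.0))]
0.001 0.001 [(21, np.float64(3.0), np.float64(9.0)), (23, np.float64(5.0), np.float64(10.5)), (25, np.float64(6.3), np.float64(10.2)), (27, np.float64(6.1), np.float64(9.3))]
-0.001 0.001 [(21, np.float64(4.3), np.float64(11.5)), (23, np.float64(6.3), np.float64(11.7)), (25, np.float64(7.5), np.float64(11.0)), (27, np.float64(7.5), np.float64(10.6))]
```

View pics/drive_e.png

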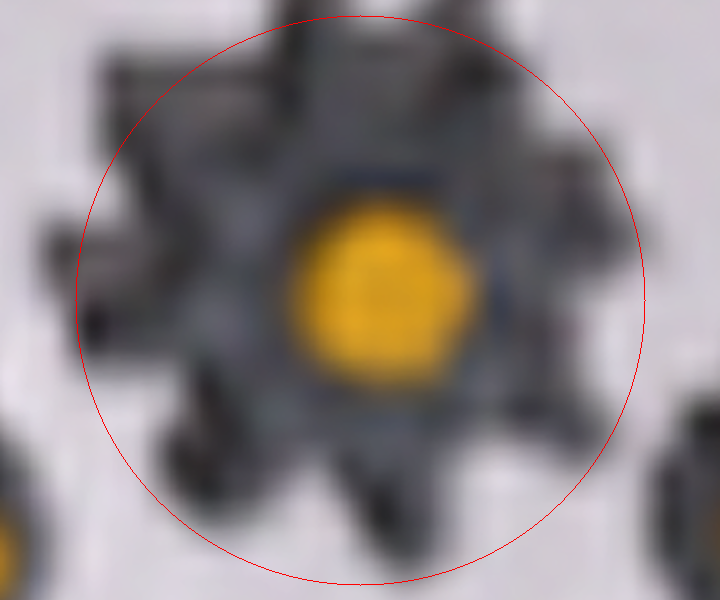

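Run:
```python
from h import *
c=cap('side');t=cap('top')
def sym(P,k):
    z=(P[:,0]+1j*P[:,1]);z=z-z.mean();return np.degrees(np.angle(((z/abs(z))**k).mean()))/k
ho=np.array([(367,108),(135,241),(147,505),(382,638),(611,495),(602,232)])/8+[245,160]
hs=np.array([(264,122),(78,243),(161,424),(448,468),(628,327),(530,158)])/9+[260,215]
print('holes',sym(plane(t,ho,.01),6),sym(plane(c,hs,.01),6))
tt=np.array([(446,235),(238,355),(455,470)])/8+[245,160]; ts=np.array([(491,178),(248,146),(325,293)])/9+[260,215]
print('tips',sym(plane(t,tt,.048),3),sym(plane(c,ts,.047),3))
cc=np.array([(438,245),(236,368),(448,482)])/8+[245,160];cs=np.array([(488,243),(242,207),(322,360)])/9+[260,215]
print('collars',sym(plane(t,cc,.021),3),sym(plane(c,cs,.021),3))
print(plane(t,tt,.048).mean(0),plane(c,ts,.047).mean(0))
# brass caps by mask
for n,k,ctr in (('t',t,(292,204)),('s',c,(299,240))):
    h=cv2.cvtColor(k['img'],cv2.COLOR_BGR2HSV);m=cv2.inRange(h,(15,110,70),(30,255,255))
    x,y=ctr;m2=np.zeros_like(m);m2[y-32:y+32,x-38:x+38]=m[y-32:y+32,x-38:x+38]
    nn,l,st,ce=cv2.connectedComponentsWithStats(m2);print(n,[(s[4],e.round(1).tolist(),s[:4].tolist()) for s,e in zip(st[1:],ce[1:]) if s[4]>4])
```

```text
holes 1.340538523614774 1.4433967152854523
tips -28.751957007172994 -28.41366349449623
collars -28.333736220503976 -28.67763528052848
[0.56467791 0.00647914 0.048     ] [0.56570353 0.00734289 0.047     ]
t [(np.int32(9), [300.1, 188.7], [299, 187, 3, 4]), (np.int32(24), [291.8, 203.8], [289, 201, 6, 6]), (np.int32(8), [274.4, 204.2], [273, 203, 3, 4]), (np.int32(9), [301.1, 218.7], [300, 217, 3, 4])]
s [(np.int32(16), [286.8, 234.8], [286, 231, 3, 8]), (np.int32(17), [313.8, 238.6], [313, 235, 3, 8]), (np.int32(18), [298.8, 239.2], [297, 237, 5, 5]), (np.int32(19), [295.7, 250.5], [295, 247, 3, 9])]
```

```bash
cat >> h.py <<'E'
def blue(p):
    p=p.astype(float);return p[...,0]-p[...,2]
def gears(t,s):
    for n,c in (('t',t),('s',s)):
        if c is None: continue
        h=cv2.cvtColor(c['img'],cv2.COLOR_BGR2HSV);m=cv2.inRange(h,(100,120,30),(130,255,255))
        if n=='s': m[:,:250]=0
        mm=cv2.morphologyEx(m,cv2.MORPH_CLOSE,np.ones((9,9)))
        nn,l,st,ce=cv2.connectedComponentsWithStats(mm)
        for s_,e in zip(st[1:],ce[1:]):
            if s_[4]<60: continue
            print(n,s_.tolist(),e.round(1),'z.02',plane(c,[e],.02)[0].round(4))
E
python3 - <<'E'
from h import *
t=cap('top');s=cap('side');gears(t,s)
E
```

```text
t [421, 208, 13, 14, 83] [426.8 215.5] z.02 [ 0.5361 -0.3838  0.02  ]
t [395, 247, 16, 19, 93] [403.4 258.1] z.02 [ 0.4129 -0.3104  0.02  ]
s [346, 284, 20, 13, 147] [355.3 290.5] z.02 [ 0.5266 -0.2443  0.02  ]
s [388, 306, 21, 17, 183] [397.7 315.4] z.02 [ 0.5311 -0.3848  0.02  ]
s [337, 317, 22, 17, 185] [347.1 325.8] z.02 [ 0.4072 -0.3098  0.02  ]
```

Run:
```python
from h import *
t=cap('top');s=cap('side')
P=plane(t,[[428.4,210.6],[378.8,212.4],[404.2,255]],.056);print(P)
for p in P: print(proj(s,[p,[p[0],p[1],.004]]).round(1).tolist())
crop(s,330,270,420,340,8,'s_mat.png');crop(t,390,195,450,270,8,'t_mat2.png')
for p in P[[0,2]]:
  for k,n in ((t,'t'),(s,'s')):
    print(n,[(round(a),round(b,1),round(d,1)) for a,b,d in teeth(k,p[:2],.020,[.021,.023,.025,.027],blue)])
g=np.hstack([cv2.resize(rect(k,p[:2],.020),(280,280)) for p in P[[0,2]] for k in (t,)]+[cv2.resize(rect(s,P[1,:2],.020),(280,280))]);cv2.imwrite('pics/gr.png',cv2.convertScaleAbs(g,alpha=1.6))
```

```text
[[ 0.54439349 -0.3788849   0.056     ]
 [ 0.53935061 -0.23728005  0.056     ]
 [ 0.41884107 -0.3044501   0.056     ]]
[[400.5, 302.2], [397.9, 315.7]]
[[357.2, 277.7], [355.6, 291.0]]
[[349.4, 312.9], [347.8, 326.4]]
t [(21, np.float64(7.6), np.float64(21.3)), (23, np.float64(8.2), np.float64(21.2)), (25, np.float64(8.2), np.float64(21.0)), (27, np.float64(6.2), np.float64(21.2))]
s [(21, np.float64(6.9), np.float64(19.1)), (23, np.float64(8.0), np.float64(20.8)), (25, np.float64(7.9), np.float64(22.1)), (27, np.float64(6.6), np.float64(24.1))]
t [(21, np.float64(7.1), np.float64(38.9)), (23, np.float64(8.3), np.float64(38.9)), (25, np.float64(8.1), np.float64(39.6)), (27, np.float64(5.4), np.float64(39.9))]
s [(21, np.float64(4.6), np.float64(39.1)), (23, np.float64(6.9), np.float64(40.4)), (25, np.float64(8.2), np.float64(40.8)), (27, np.float64(7.5), np.float64(40.6))]
```

View pics/gr.png

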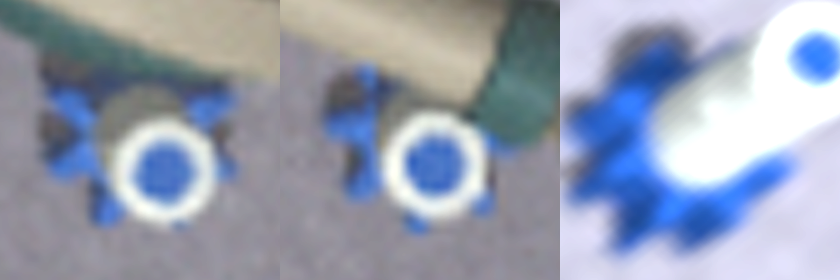

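View pics/s_mat.png

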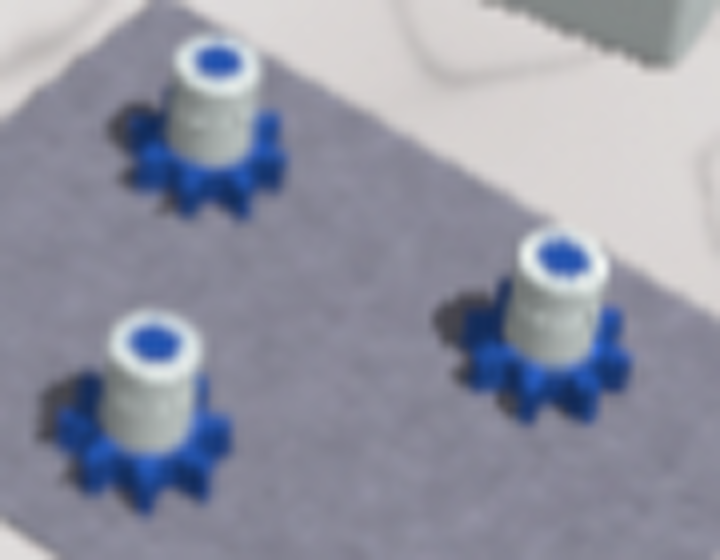

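Run:
```python
from h import *
go(.4188,-.3044,.12,.105)
```

```text
dx -4.40 dy 19.41 dz 19.70 twist 0.010
```

>>> {"method": "arm_command", "body": {"increments": [{"dx": -1,"dy": 4,"dz": 2,"twist": 0,"grip": 110},{"dx": -2,"dy": 8,"dz": 5,"twist": 0,"grip": 110},{"dx": -3,"dy": 12,"dz": 8,"twist": 0,"grip": 110},{"dx": -4,"dy": 16,"dz": 11,"twist": 0,"grip": 110},{"dx": -4.4,"dy": 19,"dz": 14,"twist": 0,"grip": 110},{"dx": -4.4,"dy": 19.4,"dz": 17,"twist": 0,"grip": 110},{"dx": -4.4,"dy": 19.4,"dz": 19.7,"twist": 0,"grip": 110},{"dx": -4.4,"dy": 19.4,"dz": 19.7,"twist": 0,"grip": 110},{"dx": -4.4,"dy": 19.4,"dz": 19.7,"twist": 0,"grip": 110}]}}

```text
time: 14.67
tool_pos: [0.4172, -0.3036, 0.1183]
orientation: [-3.137, 0.003, 0.113]
ft_force: [0.1, -0.6, 0.6]
gripper_width: 0.0534
```

Run:
```python
from h import *
s=cap('side')
crop(s,310,240,420,340,6,'s14.png')
go(.4188,-.3044,.026,.105)
```

```text
dx -0.00 dy 0.00 dz 9.45 twist 0.009
```

View pics/s14.png

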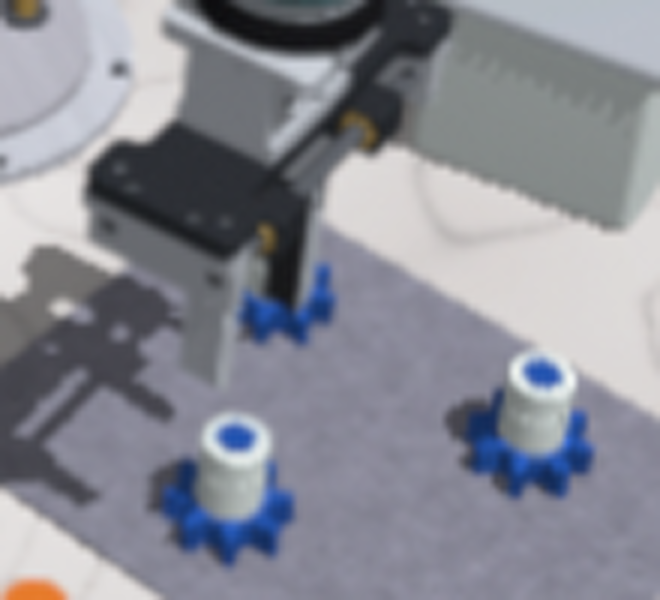

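>>> {"method": "arm_command", "body": {"increments": [{"dx": 0,"dy": 0,"dz": 3,"twist": 0,"grip": 110},{"dx": 0,"dy": 0,"dz": 6,"twist": 0,"grip": 110},{"dx": 0,"dy": 0,"dz": 8.5,"twist": 0,"grip": 110},{"dx": 0,"dy": 0,"dz": 9.4,"twist": 0,"grip": 110},{"dx": 0,"dy": 0,"dz": 9.4,"twist": 0,"grip": 110},{"dx": 0,"dy": 0,"dz": 9.4,"twist": 0,"grip": 200},{"dx": 0,"dy": 0,"dz": 9.4,"twist": 0,"grip": 200},{"dx": 0,"dy": 0,"dz": 9.4,"twist": 0,"grip": 200},{"dx": 0,"dy": 0,"dz": 9.4,"twist": 0,"grip": 200}], "force": 30}}

```text
time: 15.47
tool_pos: [0.4197, -0.3055, 0.0275]
orientation: [3.139, -0.002, 0.114]
ft_force: [-0.3, 0.3, 5.8]
gripper_width: 0.0305
```

Run:
```python
from h import *
s=read_state();print(s['tool_pos'],s['orientation'],s['gripper_width'],s['ft_force'])
s=cap('side')
crop(s,310,240,420,340,6,'s15.png')
```

```text
[ 0.41973497 -0.30550635  0.02754722] [ 3.13910895e+00 -2.32580877e-03  1.14082027e-01] 0.030543572344035496 [-0.28080196  0.28597318  5.78052533]
```

View pics/s15.png

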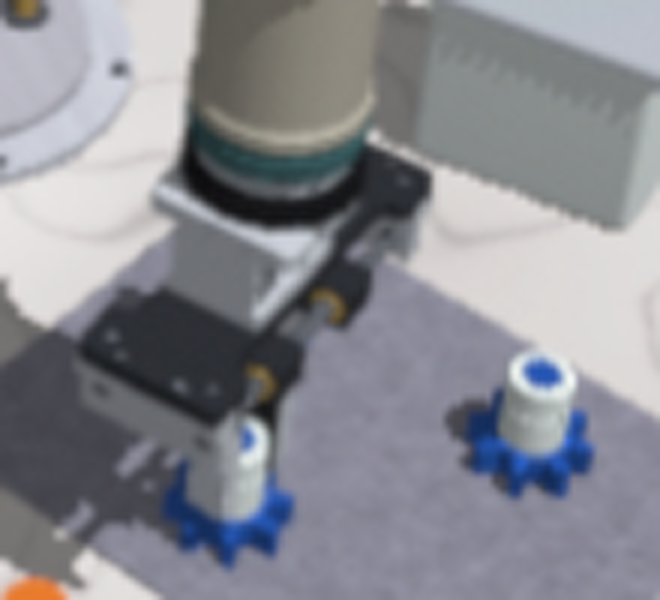

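>>> {"method": "arm_command", "body": {"increments": [{"dx": 0,"dy": 0,"dz": -1,"twist": 0,"grip": 200},{"dx": 0,"dy": 0,"dz": -3,"twist": 0,"grip": 200},{"dx": 0,"dy": 0,"dz": -6,"twist": 0,"grip": 200},{"dx": 0,"dy": 0,"dz": -9,"twist": 0,"grip": 200},{"dx": 0,"dy": 0,"dz": -11,"twist": 0,"grip": 200},{"dx": 0,"dy": 0,"dz": -11,"twist": 0,"grip": 200}]}}

```text
time: 16.02
tool_pos: [0.4209, -0.3069, 0.1409]
orientation: [3.134, -0.006, 0.114]
ft_force: [0.5, -0.4, -0.2]
gripper_width: 0.0304
```

Run:
```python
from h import *
s=read_state();print(s['tool_pos'],s['orientation'],s['gripper_width'],s['ft_force'])
go(.6094,-.0167,.135,.114+np.radians(5.1))
```

```text
[ 0.42086728 -0.30688026  0.14088781] [ 3.13436835 -0.00607261  0.11390004] 0.03042136924500751 [ 0.54772801 -0.39882311 -0.18079727]
dx 22.03 dy -26.69 dz 0.59 twist -0.089
```

>>> {"method": "arm_command", "body": {"increments": [{"dx": 1.5,"dy": -2,"dz": 0,"twist": 0,"grip": 200},{"dx": 4,"dy": -5,"dz": 0,"twist": -0.05,"grip": 200},{"dx": 6.5,"dy": -8,"dz": 0,"twist": -0.09,"grip": 200},{"dx": 9,"dy": -11,"dz": 0,"twist": -0.09,"grip": 200},{"dx": 11.5,"dy": -14,"dz": 0,"twist": -0.09,"grip": 200},{"dx": 14,"dy": -17,"dz": 0,"twist": -0.09,"grip": 200},{"dx": 16.5,"dy": -20,"dz": 0,"twist": -0.09,"grip": 200},{"dx": 19,"dy": -23,"dz": 0,"twist": -0.09,"grip": 200},{"dx": 21.5,"dy": -26,"dz": 0.5,"twist": -0.09,"grip": 200},{"dx": 22,"dy": -26.7,"dz": 0.6,"twist": -0.09,"grip": 200}]}}

```text
time: 16.85
tool_pos: [0.6088, -0.0092, 0.1281]
orientation: [-3.138, -0.001, 0.207]
ft_force: [1.0, -0.7, -0.7]
gripper_width: 0.0306
```

>>> {"method": "arm_command", "body": {"increments": [{"dx": 0,"dy": 0,"dz": 0,"twist": 0,"grip": 200},{"dx": 0,"dy": 0,"dz": 0,"twist": 0,"grip": 200}]}}

```text
time: 17.02
tool_pos: [0.6055, -0.0145, 0.1287]
orientation: [-3.142, 0.003, 0.205]
ft_force: [0.4, 0.3, -1.2]
gripper_width: 0.0302
```

Run:
```python
from h import *
s=read_state();print(s['tool_pos'],s['orientation'],s['gripper_width'],s['ft_force'])
go(.6094,-.0167,.135,.114+np.radians(5.1))
s=cap('side');crop(s,260,170,370,270,7,'s16.png');t=cap('top');crop(t,250,150,360,250,7,'t16.png')
```

```text
[ 0.60554387 -0.01446267  0.12867623] [-3.1415171   0.00335787  0.2054239 ] 0.030229993040728674 [ 0.36448151  0.28772571 -1.17741021]
dx 0.33 dy 0.30 dz -0.63 twist 0.002
```

View pics/s16.png

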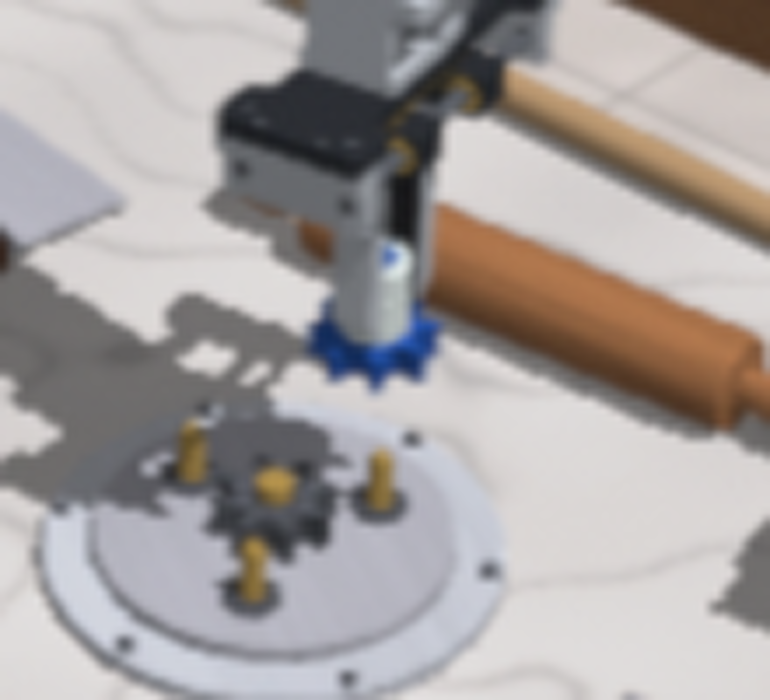

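View pics/t16.png

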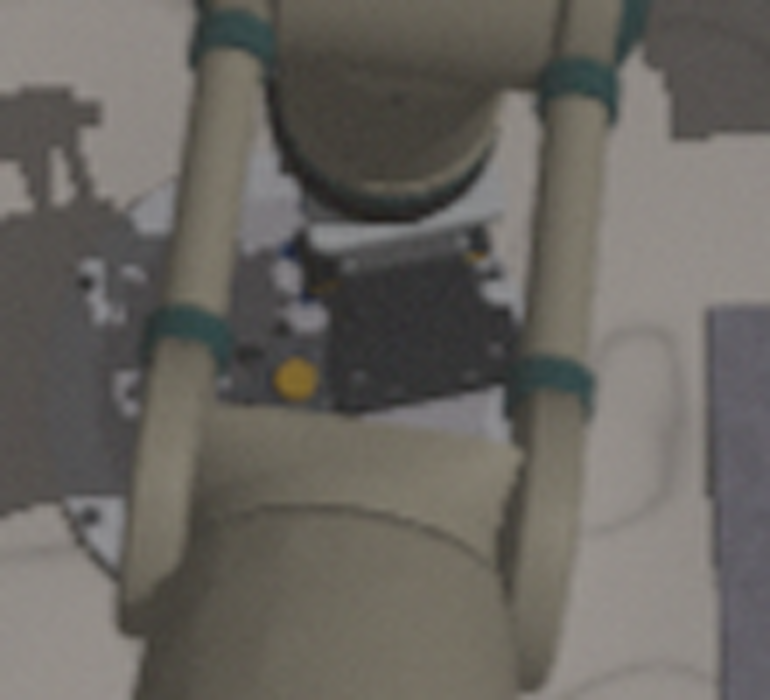

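Run:
```python
from h import *
s=cap('side');p=read_state()['tool_pos'];print(p)
cv2.imwrite('pics/s17.png',cv2.resize(s['img'][195:260,285:335],None,fx=12,fy=12,interpolation=cv2.INTER_CUBIC)[:, :])
zb=p[2]-.0235
h=cv2.cvtColor(s['img'],cv2.COLOR_BGR2HSV);m=cv2.inRange(h,(100,120,30),(130,255,255));m[:, :290]=0;m[:,340:]=0;m[:210]=0;m[240:]=0
v,u=np.nonzero(m);print(u.min(),u.max(),v.min(),v.max())
a=np.radians(np.arange(0,360,45)+0)
r=.0285
for off in ((0,0),(0,.0012)):
  P=np.array([[p[0]+off[0]+r*np.cos(x),p[1]+off[1]+r*np.sin(x),z] for x in np.radians(np.arange(0,360,5)) for z in (zb,zb+.016)])
  q=proj(s,P);print(q.min(0),q.max(0))
print(teeth(s,p[:2],zb+.016,[.021,.023,.025,.027],blue))
```

```text
[ 0.60575449 -0.01594361  0.1298088 ]
305 322 215 223
[305.02931537 210.37186086] [323.9487488  225.76981943]
[304.73841699 210.21190815] [323.64786925 225.59975243]
[(21.0, np.float64(4.368251503797773), np.float64(41.026365050871284)), (23.0, np.float64(4.418014439411367), np.float64(42.34897109601419)), (25.0, np.float64(3.1793436804114417), np.float64(44.18857341121778)), (27.0, np.float64(2.3213938883198373), np.float64(0.17871504950244424))]
```

View pics/s17.png

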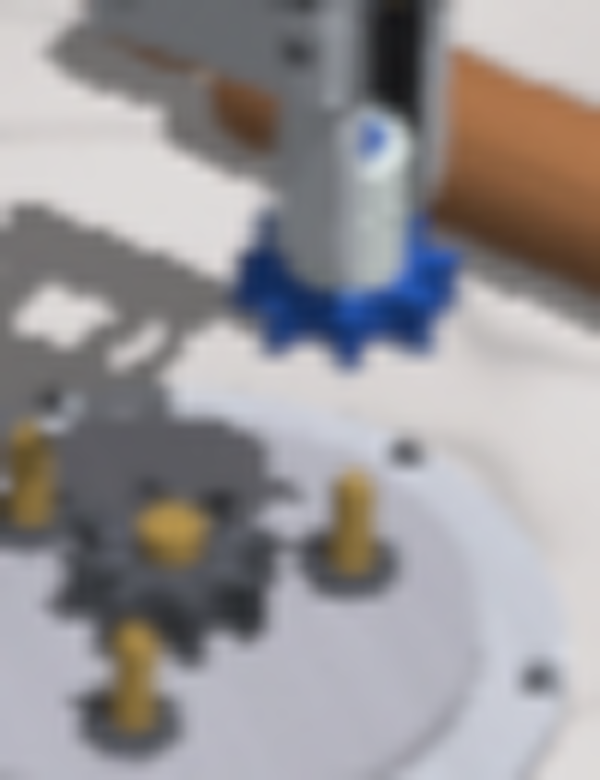

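Run:
```python
from h import *
go(.6093,-.0182,.08,.114+np.radians(5.1))
```

```text
dx 0.30 dy 0.29 dz 4.98 twist -0.001
```

>>> {"method": "arm_command", "body": {"increments": [{"dx": 0.3,"dy": 0.3,"dz": 0.5,"twist": 0,"grip": 200},{"dx": 0.3,"dy": 0.3,"dz": 2,"twist": 0,"grip": 200},{"dx": 0.3,"dy": 0.3,"dz": 3.5,"twist": 0,"grip": 200},{"dx": 0.3,"dy": 0.3,"dz": 4.6,"twist": 0,"grip": 200},{"dx": 0.3,"dy": 0.3,"dz": 5,"twist": 0,"grip": 200},{"dx": 0.3,"dy": 0.3,"dz": 5,"twist": 0,"grip": 200},{"dx": 0.3,"dy": 0.3,"dz": 5,"twist": 0,"grip": 200}]}}

```text
time: 17.75
tool_pos: [0.6105, -0.0172, 0.0801]
orientation: [3.142, -0.0, 0.203]
ft_force: [0.8, -0.2, -1.5]
gripper_width: 0.0304
```

Run:
```python
from h import *
s=read_state();print(s['tool_pos'],s['orientation'],s['ft_force'])
go(.6093,-.0182,.08,.114+np.radians(5.1))
s=cap('side');cv2.imwrite('pics/s18.png',cv2.resize(s['img'][205:255,285:340],None,fx=12,fy=12,interpolation=cv2.INTER_CUBIC))
p=read_state()['tool_pos'];zb=p[2]-.0235;r=.0285
P=np.array([[p[0]+r*np.cos(x),p[1]+r*np.sin(x),z] for x in np.radians(np.arange(0,360,5)) for z in (zb,zb+.016)])
q=proj(s,P);print((q.min(0)-[285,205])*12,(q.max(0)-[285,205])*12)
```

```text
[ 0.61053036 -0.0171672   0.08009885] [ 3.14157527e+00 -2.20610188e-04  2.03393662e-01] [ 0.79833464 -0.18246069 -1.51857892]
dx -0.14 dy 0.08 dz 0.01 twist 0.000
[251.24216869 210.34321158] [474.00194439 394.8273704 ]
```

View pics/s18.png

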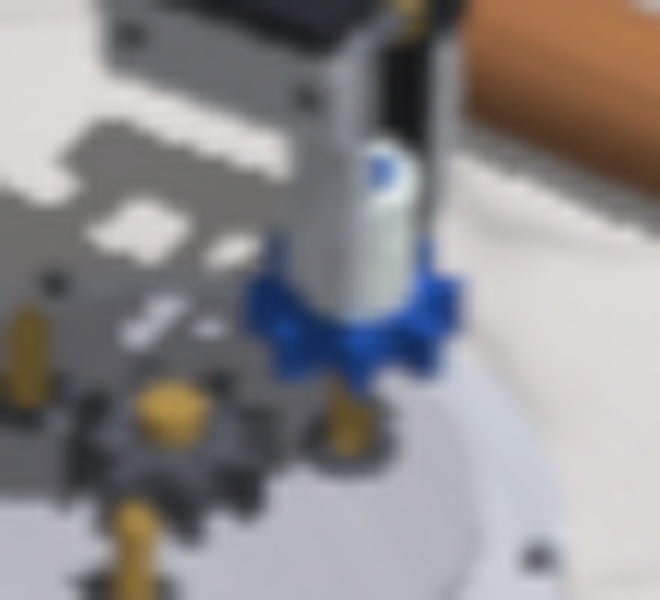

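>>> {"method": "arm_command", "body": {"increments": [{"dx": -0.05,"dy": 0.03,"dz": 0.3,"twist": 0,"grip": 200},{"dx": -0.05,"dy": 0.03,"dz": 0.6,"twist": 0,"grip": 200},{"dx": -0.05,"dy": 0.03,"dz": 0.9,"twist": 0,"grip": 200},{"dx": -0.05,"dy": 0.03,"dz": 1.2,"twist": 0,"grip": 200},{"dx": -0.05,"dy": 0.03,"dz": 1.4,"twist": 0,"grip": 200},{"dx": -0.05,"dy": 0.03,"dz": 1.4,"twist": 0,"grip": 200}]}}

```text
time: 18.3
tool_pos: [0.6099, -0.0171, 0.0654]
orientation: [3.142, 0.0, 0.204]
ft_force: [0.5, -0.9, -1.5]
gripper_width: 0.0301
```

Run:
```python
from h import *
s=read_state();print(s['tool_pos'],s['orientation'],s['ft_force'],s['torque'],s['gripper_width'])
s=cap('side');cv2.imwrite('pics/s19.png',cv2.resize(s['img'][205:255,285:340],None,fx=12,fy=12,interpolation=cv2.INTER_CUBIC))
```

```text
[ 0.6098541  -0.01713864  0.06544258] [3.14157004e+00 3.69991170e-04 2.04166834e-01] [ 0.54560983 -0.86278863 -1.53025078] [-0.1639984   0.01697139  0.02007356] 0.03012124170432823
```

View pics/s19.png

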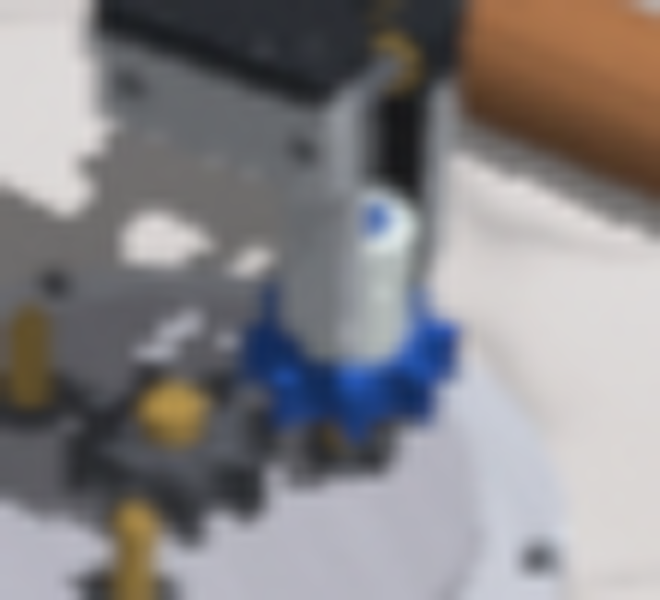

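>>> {"method": "arm_command", "body": {"increments": [{"dx": 0,"dy": 0,"dz": 0.2,"twist": 0,"grip": 200},{"dx": 0,"dy": 0,"dz": 0.4,"twist": 0,"grip": 200},{"dx": 0,"dy": 0,"dz": 0.6,"twist": 0,"grip": 200},{"dx": 0,"dy": 0,"dz": 0.8,"twist": 0,"grip": 200},{"dx": 0,"dy": 0,"dz": 0.8,"twist": 0,"grip": 200}]}}

```text
time: 18.77
tool_pos: [0.6099, -0.0172, 0.0575]
orientation: [-3.142, 0.0, 0.204]
ft_force: [0.3, -1.1, -2.3]
gripper_width: 0.0304
```

>>> {"method": "arm_command", "body": {"increments": [{"dx": 0,"dy": 0,"dz": 0.2,"twist": 0,"grip": 200},{"dx": 0,"dy": 0,"dz": 0.4,"twist": 0,"grip": 200},{"dx": 0,"dy": 0,"dz": 0.6,"twist": 0,"grip": 200},{"dx": 0,"dy": 0,"dz": 0.8,"twist": 0,"grip": 200},{"dx": 0,"dy": 0,"dz": 0.9,"twist": 0,"grip": 200},{"dx": 0,"dy": 0,"dz": 0.9,"twist": 0,"grip": 200}]}}

```text
time: 19.27
tool_pos: [0.6099, -0.0172, 0.0486]
orientation: [3.142, 0.0, 0.204]
ft_force: [0.4, -0.3, -0.9]
gripper_width: 0.0306
```

>>> {"method": "arm_command", "body": {"increments": [{"dx": 0,"dy": 0,"dz": 0.1,"twist": 0,"grip": 200},{"dx": 0,"dy": 0,"dz": 0.2,"twist": 0,"grip": 200},{"dx": 0,"dy": 0,"dz": 0.3,"twist": 0,"grip": 200},{"dx": 0,"dy": 0,"dz": 0.4,"twist": 0,"grip": 200},{"dx": 0,"dy": 0,"dz": 0.5,"twist": 0,"grip": 200},{"dx": 0,"dy": 0,"dz": 0.5,"twist": 0,"grip": 200}]}}

```text
time: 19.77
tool_pos: [0.61, -0.0172, 0.0446]
orientation: [3.141, -0.0, 0.204]
ft_force: [-0.9, -0.4, 4.1]
gripper_width: 0.0302
```

Run:
```python
from h import *
s=read_state();print(s['tool_pos'],s['orientation'],s['ft_force'],s['torque'],s['gripper_width'])
s=cap('side');cv2.imwrite('pics/s20.png',cv2.resize(s['img'][205:255,285:340],None,fx=12,fy=12,interpolation=cv2.INTER_CUBIC))
```

```text
[ 0.61004822 -0.01717577  0.0446136 ] [ 3.14137011e+00 -4.19796416e-04  2.04074807e-01] [-0.85949585 -0.39071278  4.13207385] [-0.25630188  0.22216199  0.03124313] 0.030249924350567316
```

View pics/s20.png

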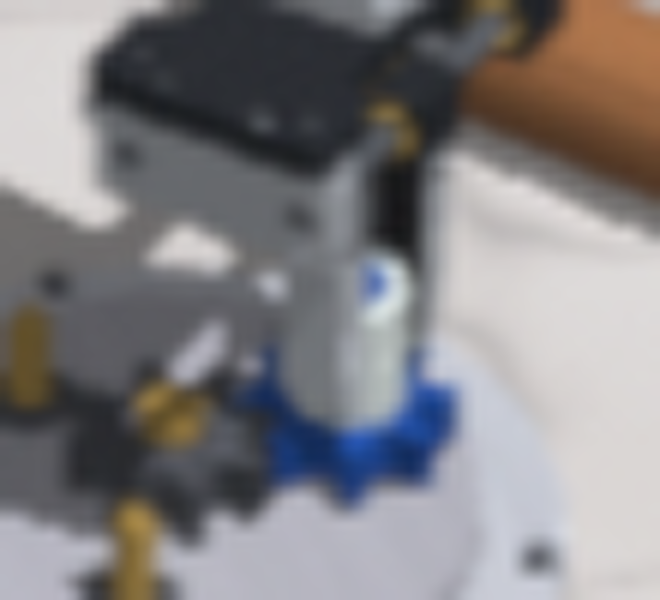

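>>> {"method": "arm_command", "body": {"increments": [{"dx": 0,"dy": 0,"dz": 0,"twist": 0,"grip": 180},{"dx": 0,"dy": 0,"dz": 0,"twist": 0,"grip": 150},{"dx": 0,"dy": 0,"dz": 0,"twist": 0,"grip": 120},{"dx": 0,"dy": 0,"dz": 0,"twist": 0,"grip": 110},{"dx": 0,"dy": 0,"dz": -1,"twist": 0,"grip": 110},{"dx": 0,"dy": 0,"dz": -4,"twist": 0,"grip": 110},{"dx": 0,"dy": 0,"dz": -8,"twist": 0,"grip": 110},{"dx": 0,"dy": 0,"dz": -12,"twist": 0,"grip": 110},{"dx": 0,"dy": 2,"dz": -13,"twist": 0,"grip": 110},{"dx": 0,"dy": 5,"dz": -13,"twist": 0,"grip": 110}]}}

```text
time: 20.65
tool_pos: [0.6226, -0.0645, 0.1799]
orientation: [3.139, -0.009, 0.208]
ft_force: [0.6, -0.2, -0.2]
gripper_width: 0.0534
```

Run:
```python
from h import *
s=cap('side');t=cap('top','t21.png');print(read_state()['tool_pos'])
cv2.imwrite('pics/s21.png',cv2.resize(s['img'][200:340,260:430],None,fx=4,fy=4,interpolation=cv2.INTER_CUBIC))
```

```text
[ 0.62169827 -0.06955255  0.17580077]
```

View pics/s21.png

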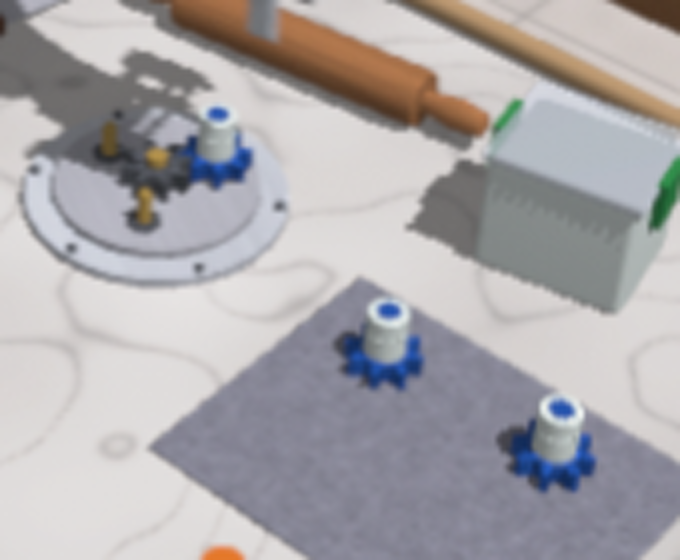

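View pics/t21.png

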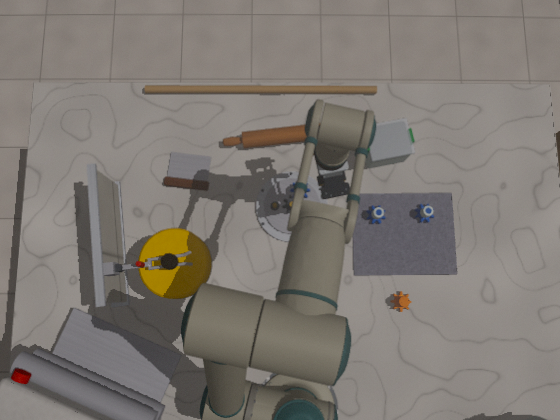

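```bash
cat >> h.py <<'E'
def hub(c,p):
    """refine hub top (blue disc inside white ring) centre near world xy p at z .056: returns world xy"""
    uv=proj(c,[[p[0],p[1],.056]])[0]
    g=cv2.resize(c['img'],None,fx=8,fy=8,interpolation=cv2.INTER_CUBIC)
    x,y=((uv+.5)*8).astype(int);k=28
    b=blue(g[y-k:y+k,x-k:x+k]);m=(b>60)
    n,l,st,ce=cv2.connectedComponentsWithStats(m.astype(np.uint8))
    i=np.argmin([np.hypot(*(e-k)) if s[4]>50 else 99 for s,e in zip(st[1:],ce[1:])])+1
    q=(ce[i]+[x-k,y-k])/8-.5
    return plane(c,[q],.056)[0,:2],q,st[i][4]/64
E
python3 - <<'E'
from h import *
s=cap('side');t=cap('top')
for p in ((.5444,-.3789),(.5394,-.2373)):
    a=hub(t,p);b=hub(s,p);print(a,b,tri(t,a[1],s,b[1]))
    q=tri(t,a[1],s,b[1])[0][:2]
    for k in (t,s): print([(round(a),round(b,1),round(d,1)) for a,b,d in teeth(k,q,.020,[.021,.023,.025,.027],blue)])
go(.5444,-.3789,.13,.11)
E
```

```text
(array([ 0.54541903, -0.37794311]), array([428.05266445, 210.24365112]), np.float64(18.765625)) (array([ 0.54490794, -0.37658531]), array([399.90547703, 301.71333922]), np.float64(22.109375)) (array([ 0.5448428 , -0.37725307,  0.05672432]), np.float64(0.0012608671095083383))
[(21, np.float64(8.6), np.float64(22.0)), (23, np.float64(11.1), np.float64(22.4)), (25, np.float64(11.1), np.float64(21.8)), (27, np.float64(9.5), np.float64(21.6))]
[(21, np.float64(5.3), np.float64(20.4)), (23, np.float64(7.8), np.float64(21.4)), (25, np.float64(8.5), np.float64(22.4)), (27, np.float64(7.5), np.float64(23.4))]
(array([ 0.54095695, -0.23607959]), array([378.35801849, 211.83952974]), np.float64(19.4375)) (array([ 0.54049457, -0.23481828]), array([356.77083333, 277.10804521]), np.float64(17.625)) (array([ 0.54041043, -0.23553029,  0.05668383]), np.float64(0.0011685861531727621))
[(21, np.float64(9.4), np.float64(22.6)), (23, np.float64(11.6), np.float64(22.9)), (25, np.float64(12.8), np.float64(22.9)), (27, np.float64(10.0), np.float64(22.8))]
[(21, np.float64(4.4), np.float64(21.7)), (23, np.float64(5.6), np.float64(22.5)), (25, np.float64(5.9), np.float64(23.4)), (27, np.float64(5.0), np.float64(24.8))]
dx -13.68 dy 29.10 dz 4.41 twist 0.093
```

Run:
```python
from h import *
go(.5404,-.2355,.12,.2)
```

```text
dx -11.19 dy 14.97 dz 5.41 twist 0.003
```

>>> {"method": "arm_command", "body": {"increments": [{"dx": -2,"dy": 3,"dz": 0,"twist": 0,"grip": 110},{"dx": -4.5,"dy": 6,"dz": 0,"twist": 0,"grip": 110},{"dx": -7,"dy": 9,"dz": 1,"twist": 0,"grip": 110},{"dx": -9,"dy": 12,"dz": 3,"twist": 0,"grip": 110},{"dx": -11,"dy": 14.5,"dz": 5,"twist": 0,"grip": 110},{"dx": -11.2,"dy": 15,"dz": 5.4,"twist": 0,"grip": 110},{"dx": -11.2,"dy": 15,"dz": 5.4,"twist": 0,"grip": 110},{"dx": -11.2,"dy": 15,"dz": 5.4,"twist": 0,"grip": 110}]}}

```text
time: 21.52
tool_pos: [0.541, -0.2345, 0.1198]
orientation: [-3.14, -0.0, 0.204]
ft_force: [-0.4, 0.5, 0.5]
gripper_width: 0.0536
```

Run:
```python
from h import *
s=cap('side');crop(s,310,230,430,340,6,'s22.png')
go(.5404,-.2355,.0265,.2)
```

```text
dx -0.15 dy 0.09 dz 9.39 twist 0.005
```

View pics/s22.png

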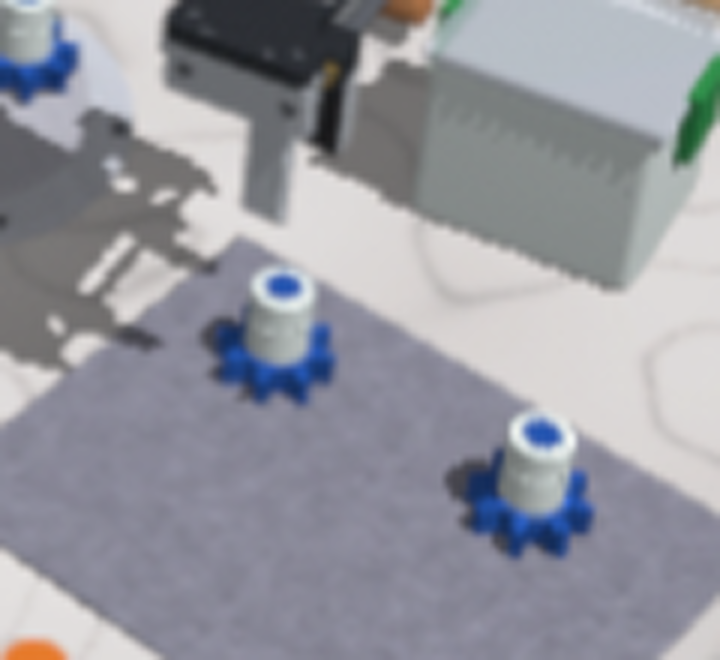

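>>> {"method": "arm_command", "body": {"increments": [{"dx": -0.1,"dy": 0.1,"dz": 3,"twist": 0,"grip": 110},{"dx": -0.1,"dy": 0.1,"dz": 6,"twist": 0,"grip": 110},{"dx": -0.1,"dy": 0.1,"dz": 8.5,"twist": 0,"grip": 110},{"dx": -0.1,"dy": 0.1,"dz": 9.4,"twist": 0,"grip": 110},{"dx": -0.1,"dy": 0.1,"dz": 9.4,"twist": 0,"grip": 110},{"dx": -0.1,"dy": 0.1,"dz": 9.4,"twist": 0,"grip": 200},{"dx": -0.1,"dy": 0.1,"dz": 9.4,"twist": 0,"grip": 200},{"dx": -0.1,"dy": 0.1,"dz": 9.4,"twist": 0,"grip": 200},{"dx": -0.1,"dy": 0.1,"dz": 9.4,"twist": 0,"grip": 200}], "force": 30}}

```text
time: 22.32
tool_pos: [0.5411, -0.2373, 0.0276]
orientation: [3.14, -0.002, 0.204]
ft_force: [0.6, 0.7, 4.5]
gripper_width: 0.0309
```

Run:
```python
from h import *
s=read_state();print(s['tool_pos'],s['orientation'],s['gripper_width'],s['ft_force'])
```

```text
[ 0.54112855 -0.23727757  0.02758872] [ 3.13962853e+00 -2.33993624e-03  2.04180008e-01] 0.03090130905440942 [0.63482298 0.65948646 4.47625185]
```

>>> {"method": "arm_command", "body": {"increments": [{"dx": 0,"dy": 0,"dz": -1,"twist": 0,"grip": 200},{"dx": 0,"dy": 0,"dz": -3,"twist": 0,"grip": 200},{"dx": 0,"dy": 0,"dz": -6,"twist": 0,"grip": 200},{"dx": 0,"dy": 0,"dz": -9,"twist": 0,"grip": 200},{"dx": 0,"dy": 0,"dz": -12,"twist": 0,"grip": 200},{"dx": 0,"dy": 0,"dz": -12,"twist": 0,"grip": 200}]}}

```text
time: 22.82
tool_pos: [0.5436, -0.239, 0.1534]
orientation: [3.133, -0.01, 0.204]
ft_force: [0.8, -0.9, -1.6]
gripper_width: 0.0305
```

Run:
```python
from h import *
s=read_state();print(s['tool_pos'],s['gripper_width'])
go(.5651,.0564,.14,.068)
s=cap('side');crop(s,310,190,430,300,6,'s23.png')
```

```text
[ 0.54360214 -0.23899053  0.15343365] 0.03048236140062646
dx 8.09 dy -28.49 dz 1.34 twist 0.136
```

View pics/s23.png

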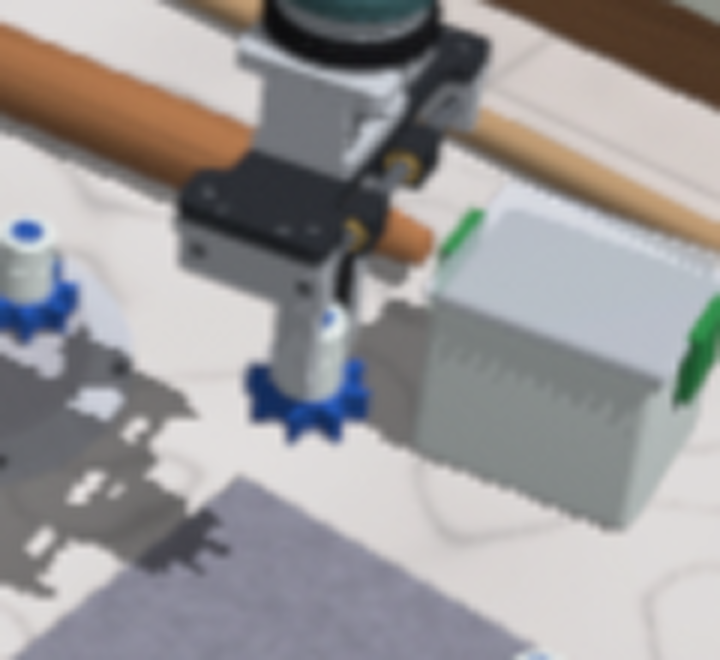

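>>> {"method": "arm_command", "body": {"increments": [{"dx": 1,"dy": -2,"dz": 0,"twist": 0.03,"grip": 200},{"dx": 2,"dy": -5.5,"dz": 0,"twist": 0.06,"grip": 200},{"dx": 3,"dy": -9,"dz": 0,"twist": 0.1,"grip": 200},{"dx": 4,"dy": -12.5,"dz": 0,"twist": 0.136,"grip": 200},{"dx": 5,"dy": -16,"dz": 0,"twist": 0.136,"grip": 200},{"dx": 6,"dy": -19.5,"dz": 0,"twist": 0.136,"grip": 200},{"dx": 7,"dy": -23,"dz": 0,"twist": 0.136,"grip": 200},{"dx": 7.8,"dy": -26,"dz": 0,"twist": 0.136,"grip": 200},{"dx": 8.1,"dy": -28,"dz": 0,"twist": 0.136,"grip": 200},{"dx": 8.1,"dy": -28.5,"dz": 0,"twist": 0.136,"grip": 200}]}}

```text
time: 23.7
tool_pos: [0.5601, 0.0621, 0.1448]
orientation: [-3.14, 0.003, 0.071]
ft_force: [-0.5, -0.2, -1.2]
gripper_width: 0.0303
```

>>> {"method": "arm_command", "body": {"increments": [{"dx": 0,"dy": 0,"dz": 0,"twist": 0,"grip": 200},{"dx": 0,"dy": 0,"dz": 0,"twist": 0,"grip": 200},{"dx": 0,"dy": 0,"dz": 0,"twist": 0,"grip": 200}]}}

```text
time: 23.95
tool_pos: [0.5613, 0.0574, 0.1456]
orientation: [3.141, 0.001, 0.067]
ft_force: [0.5, -0.5, -0.8]
gripper_width: 0.0302
```

Run:
```python
from h import *
s=read_state();print(s['tool_pos'],s['orientation'],s['gripper_width'])
go(.5651,.0564,.08,.068)
```

```text
[0.5613454  0.05736206 0.14557204] [3.14092315e+00 8.27420489e-04 6.69592412e-02] 0.03022663708318841
dx 0.37 dy 0.12 dz 6.56 twist -0.001
```

>>> {"method": "arm_command", "body": {"increments": [{"dx": 0.35,"dy": 0.1,"dz": 1,"twist": 0,"grip": 200},{"dx": 0.35,"dy": 0.1,"dz": 3,"twist": 0,"grip": 200},{"dx": 0.35,"dy": 0.1,"dz": 5,"twist": 0,"grip": 200},{"dx": 0.35,"dy": 0.1,"dz": 6.5,"twist": 0,"grip": 200},{"dx": 0.35,"dy": 0.1,"dz": 6.5,"twist": 0,"grip": 200},{"dx": 0.35,"dy": 0.1,"dz": 6.5,"twist": 0,"grip": 200}]}}

```text
time: 24.45
tool_pos: [0.5646, 0.0569, 0.0798]
orientation: [-3.141, 0.002, 0.067]
ft_force: [-0.1, -0.1, -1.3]
gripper_width: 0.0301
```

Run:
```python
from h import *
s=read_state();print(s['tool_pos'],s['orientation'],s['ft_force'])
go(.5651,.0564,.08,.068)
s=cap('side');cv2.imwrite('pics/s24.png',cv2.resize(s['img'][205:255,265:325],None,fx=12,fy=12,interpolation=cv2.INTER_CUBIC))
p=read_state()['tool_pos'];zb=p[2]-.0235;r=.0285
P=np.array([[p[0]+r*np.cos(x),p[1]+.0019+r*np.sin(x),z] for x in np.radians(np.arange(0,360,5)) for z in (zb,zb+.016)])
q=proj(s,P);print((q.min(0)-[265,205]+.5)*12,(q.max(0)-[265,205]+.5)*12)
print((proj(s,[[.565,.0583,.049],[.565,.0583,.021],[p[0],p[1]+.0019,zb]])-[265,205]+.5)*12)
```

```text
[0.56462722 0.05687665 0.07982957] [-3.14147738e+00  2.36296568e-03  6.65067660e-02] [-0.08644664 -0.08933074 -1.33583921]
dx 0.04 dy 0.05 dz -0.02 twist -0.001
[165.80230312 167.49265838] [384.44494979 349.14915229]
[[274.56367582 308.78681688]
 [273.47410831 391.89002975]
 [274.53360151 281.50604205]]
```

View pics/s24.png

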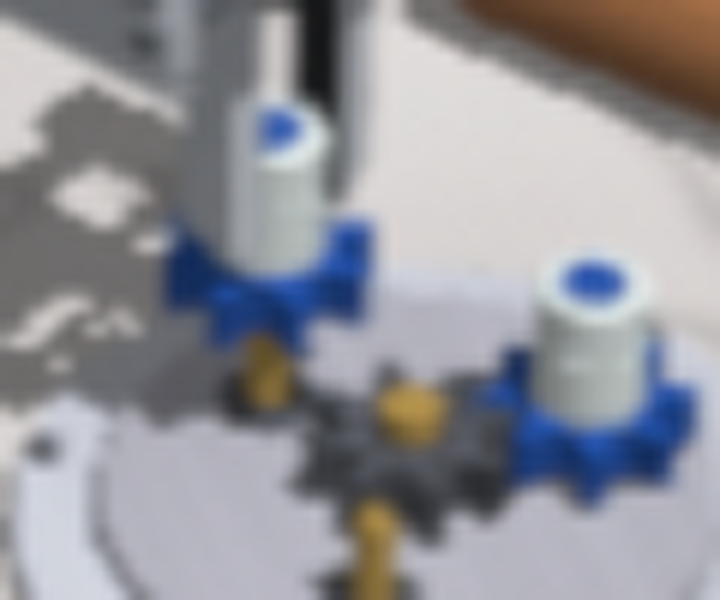

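>>> {"method": "arm_command", "body": {"increments": [{"dx": -0.05,"dy": -0.08,"dz": 0.3,"twist": 0,"grip": 200},{"dx": -0.05,"dy": -0.08,"dz": 0.6,"twist": 0,"grip": 200},{"dx": -0.05,"dy": -0.08,"dz": 0.9,"twist": 0,"grip": 200},{"dx": -0.05,"dy": -0.08,"dz": 1.2,"twist": 0,"grip": 200},{"dx": -0.05,"dy": -0.08,"dz": 1.4,"twist": 0,"grip": 200},{"dx": -0.05,"dy": -0.08,"dz": 1.4,"twist": 0,"grip": 200}]}}

```text
time: 25.0
tool_pos: [0.5646, 0.0584, 0.0667]
orientation: [3.141, -0.0, 0.068]
ft_force: [0.3, -1.2, -1.8]
gripper_width: 0.0301
```

Run:
```python
from h import *
s=read_state();print(s['tool_pos'],s['orientation'],s['ft_force'],s['torque'],s['gripper_width'])
s=cap('side');cv2.imwrite('pics/s25.png',cv2.resize(s['img'][205:255,265:325],None,fx=12,fy=12,interpolation=cv2.INTER_CUBIC))
```

```text
[0.56461764 0.05840817 0.06665723] [ 3.14097170e+00 -1.53234264e-05  6.84040199e-02] [ 0.31114231 -1.21622917 -1.80813157] [-0.32518938  0.03966871 -0.06124922] 0.0300707768591997
```

View pics/s25.png

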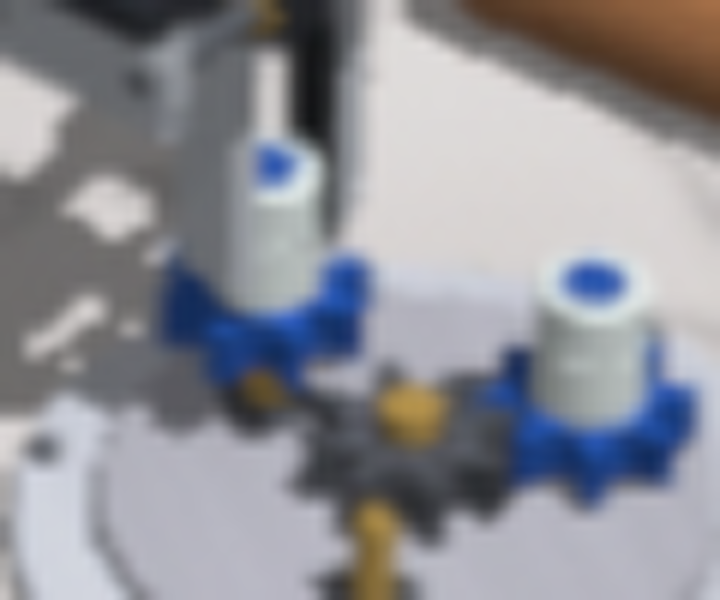

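On the post (underside ~43 mm, below the tip), no force. Go on down gently.

>>> {"method": "arm_command", "body": {"increments": [{"dx": 0,"dy": 0,"dz": 0.2,"twist": 0,"grip": 200},{"dx": 0,"dy": 0,"dz": 0.4,"twist": 0,"grip": 200},{"dx": 0,"dy": 0,"dz": 0.6,"twist": 0,"grip": 200},{"dx": 0,"dy": 0,"dz": 0.8,"twist": 0,"grip": 200},{"dx": 0,"dy": 0,"dz": 0.8,"twist": 0,"grip": 200}]}}

```text
time: 25.47
tool_pos: [0.5646, 0.0585, 0.0586]
orientation: [3.141, 0.0, 0.068]
ft_force: [0.4, -2.3, -1.2]
gripper_width: 0.0303
```

>>> {"method": "arm_command", "body": {"increments": [{"dx": 0,"dy": 0.05,"dz": 0.2,"twist": 0,"grip": 200},{"dx": 0,"dy": 0.05,"dz": 0.4,"twist": 0,"grip": 200},{"dx": 0,"dy": 0.05,"dz": 0.4,"twist": 0,"grip": 200}]}}

```text
time: 25.72
tool_pos: [0.5646, 0.0582, 0.0546]
orientation: [-3.141, 0.0, 0.068]
ft_force: [0.1, -3.1, -2.6]
gripper_width: 0.0305
```

>>> {"method": "arm_command", "body": {"increments": [{"dx": 0,"dy": 0.05,"dz": 0.2,"twist": 0,"grip": 200},{"dx": 0,"dy": 0.05,"dz": 0.4,"twist": 0,"grip": 200},{"dx": 0,"dy": 0.05,"dz": 0.6,"twist": 0,"grip": 200},{"dx": 0,"dy": 0.05,"dz": 0.8,"twist": 0,"grip": 200},{"dx": 0,"dy": 0.05,"dz": 0.9,"twist": 0,"grip": 200},{"dx": 0,"dy": 0.05,"dz": 1,"twist": 0,"grip": 200},{"dx": 0,"dy": 0.05,"dz": 1.05,"twist": 0,"grip": 200},{"dx": 0,"dy": 0.05,"dz": 1.05,"twist": 0,"grip": 200}]}}

```text
time: 26.38
tool_pos: [0.5646, 0.0578, 0.0446]
orientation: [-3.141, -0.0, 0.068]
ft_force: [-0.7, -0.0, 0.1]
gripper_width: 0.0302
```

Run:
```python
from h import *
s=read_state();print(s['tool_pos'],s['orientation'],s['ft_force'],s['torque'],s['gripper_width'])
s=cap('side');cv2.imwrite('pics/s26.png',cv2.resize(s['img'][205:255,265:325],None,fx=12,fy=12,interpolation=cv2.INTER_CUBIC))
```

```text
[0.56462642 0.05778187 0.04460535] [-3.14135208e+00 -1.53537461e-06  6.79503745e-02] [-0.70662534 -0.00795493  0.08999447] [-0.10064788  0.13479483 -0.01396225] 0.030230007323556043
```

View pics/s26.png

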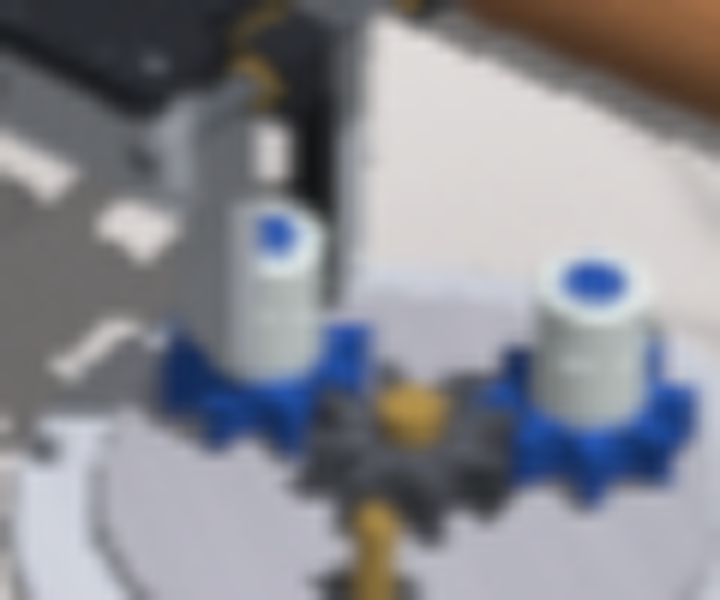

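>>> {"method": "arm_command", "body": {"increments": [{"dx": 0,"dy": 0,"dz": 0.05,"twist": 0,"grip": 200},{"dx": 0,"dy": 0,"dz": 0.1,"twist": 0,"grip": 200},{"dx": 0,"dy": 0,"dz": 0.1,"twist": 0,"grip": 200}]}}

```text
time: 26.68
tool_pos: [0.5647, 0.0578, 0.0446]
orientation: [-3.141, -0.001, 0.068]
ft_force: [-2.1, 0.3, 6.5]
gripper_width: 0.0305
```

>>> {"method": "arm_command", "body": {"increments": [{"dx": 0,"dy": 0,"dz": 0,"twist": 0,"grip": 180},{"dx": 0,"dy": 0,"dz": 0,"twist": 0,"grip": 150},{"dx": 0,"dy": 0,"dz": 0,"twist": 0,"grip": 120},{"dx": 0,"dy": 0,"dz": 0,"twist": 0,"grip": 110},{"dx": 0,"dy": 0,"dz": -1,"twist": 0,"grip": 110},{"dx": 0,"dy": 0,"dz": -4,"twist": 0,"grip": 110},{"dx": 0,"dy": 0,"dz": -8,"twist": 0,"grip": 110},{"dx": 0,"dy": 2,"dz": -11,"twist": 0,"grip": 110},{"dx": 0,"dy": 6,"dz": -11,"twist": 0,"grip": 110},{"dx": 0,"dy": 10,"dz": -11,"twist": 0,"grip": 110}]}}

```text
time: 27.52
tool_pos: [0.5734, -0.0424, 0.1571]
orientation: [3.14, -0.007, 0.071]
ft_force: [1.1, 0.1, -0.9]
gripper_width: 0.0534
```

>>> {"method": "arm_command", "body": {"increments": [{"dx": 0,"dy": 4,"dz": 0,"twist": 0,"grip": 110},{"dx": 0,"dy": 8,"dz": 0,"twist": 0,"grip": 110},{"dx": 0,"dy": 12,"dz": 0,"twist": 0,"grip": 110},{"dx": 0,"dy": 16,"dz": 0,"twist": 0,"grip": 110},{"dx": 0,"dy": 18,"dz": 0,"twist": 0,"grip": 110},{"dx": 0,"dy": 18,"dz": 0,"twist": 0,"grip": 110}]}}

```text
time: 28.02
tool_pos: [0.5841, -0.2268, 0.1536]
orientation: [3.139, -0.001, 0.063]
ft_force: [-0.0, 0.3, 0.1]
gripper_width: 0.0539
```

Run:
```python
from h import *
s=cap('side','s27.png');t=cap('top','t27.png');print(read_state()['tool_pos'])
p=(.5448,-.3773)
for k in (t,s):
    try: print(hub(k,p))
    except Exception as e: print(e)
    print([(round(a),round(b,1),round(d,1)) for a,b,d in teeth(k,p,.020,[.021,.023,.025,.027],blue)])
cv2.imwrite('pics/s27c.png',cv2.resize(s['img'][205:265,255:335],None,fx=9,fy=9,interpolation=cv2.INTER_CUBIC))
go(p[0],p[1],.12,.068)
```

```text
[ 0.58342776 -0.22194439  0.15345593]
(array([ 0.54508485, -0.3786711 ]), array([428.31296904, 210.35963884]), np.float64(16.65625))
[(21, np.float64(4.4), np.float64(21.5)), (23, np.float64(5.5), np.float64(21.9)), (25, np.float64(5.5), np.float64(21.3)), (27, np.float64(4.7), np.float64(21.1))]
(array([ 0.54487545, -0.37654475]), array([399.88591131, 301.71202863]), np.float64(22.375))
[(21, np.float64(5.5), np.float64(20.3)), (23, np.float64(8.0), np.float64(21.4)), (25, np.float64(8.5), np.float64(22.3)), (27, np.float64(7.6), np.float64(23.3))]
dx -4.88 dy 15.25 dz 3.35 twist -0.002
```

View pics/t27.png

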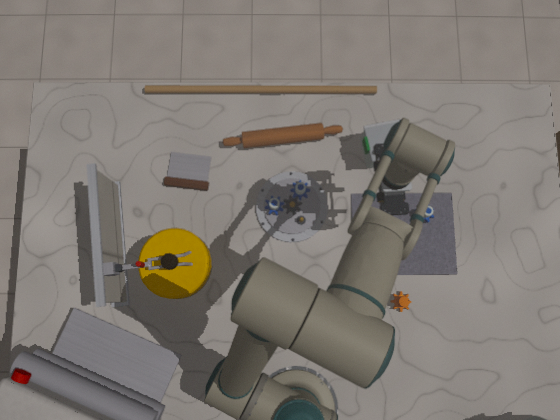

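View pics/s27.png

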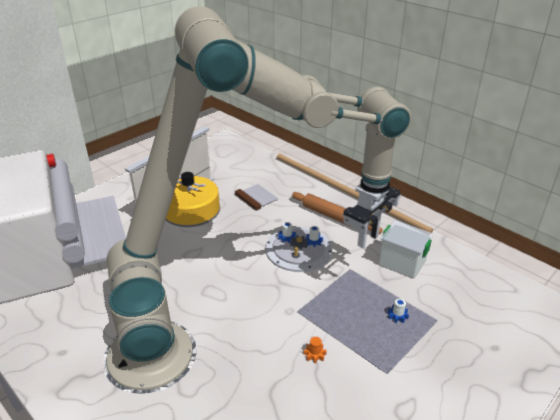

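View pics/s27c.png

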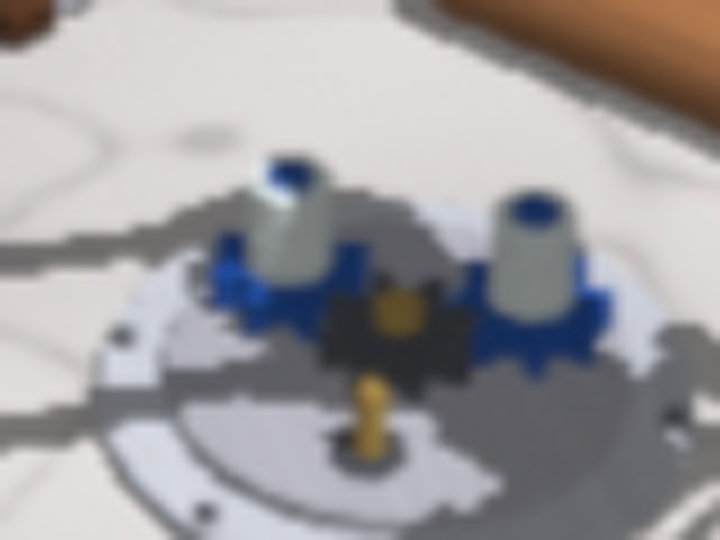

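>>> {"method": "arm_command", "body": {"increments": [{"dx": -1,"dy": 3,"dz": 0,"twist": 0,"grip": 110},{"dx": -2,"dy": 6.5,"dz": 1,"twist": 0,"grip": 110},{"dx": -3,"dy": 10,"dz": 2,"twist": 0,"grip": 110},{"dx": -4.5,"dy": 13.5,"dz": 3,"twist": 0,"grip": 110},{"dx": -4.9,"dy": 15.2,"dz": 3.3,"twist": 0,"grip": 110},{"dx": -4.9,"dy": 15.2,"dz": 3.3,"twist": 0,"grip": 110},{"dx": -4.9,"dy": 15.2,"dz": 3.3,"twist": 0,"grip": 110},{"dx": -4.9,"dy": 15.2,"dz": 3.3,"twist": 0,"grip": 110}]}}

```text
time: 28.78
tool_pos: [0.546, -0.3744, 0.121]
orientation: [-3.14, -0.001, 0.069]
ft_force: [-0.3, 0.0, 0.7]
gripper_width: 0.0535
```

Run:
```python
from h import *
print(read_state()['tool_pos']);go(.5448,-.3768,.0265,.068)
s=cap('side');crop(s,340,230,440,330,6,'s28.png')
```

```text
[ 0.5459848  -0.3744207   0.12103639]
dx -0.13 dy 0.23 dz 9.45 twist 0.001
```

View pics/s28.png

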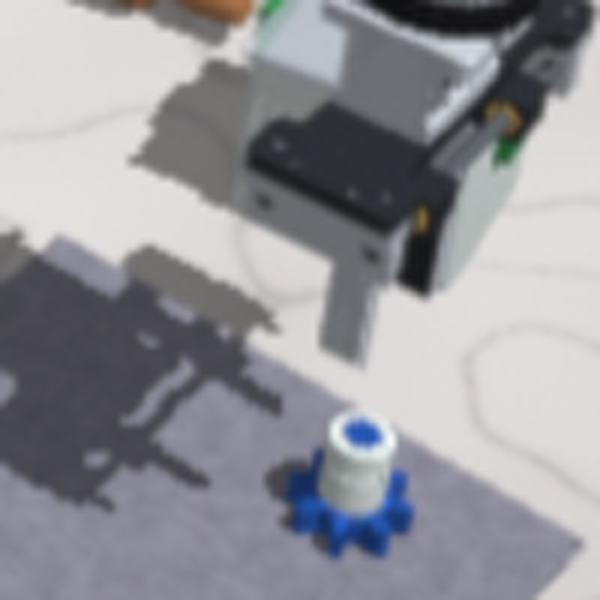

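>>> {"method": "arm_command", "body": {"increments": [{"dx": -0.1,"dy": 0.1,"dz": 3,"twist": 0,"grip": 110},{"dx": -0.1,"dy": 0.1,"dz": 6,"twist": 0,"grip": 110},{"dx": -0.1,"dy": 0.1,"dz": 8.5,"twist": 0,"grip": 110},{"dx": -0.1,"dy": 0.1,"dz": 9.4,"twist": 0,"grip": 110},{"dx": -0.1,"dy": 0.1,"dz": 9.4,"twist": 0,"grip": 110},{"dx": -0.1,"dy": 0.1,"dz": 9.4,"twist": 0,"grip": 200},{"dx": -0.1,"dy": 0.1,"dz": 9.4,"twist": 0,"grip": 200},{"dx": -0.1,"dy": 0.1,"dz": 9.4,"twist": 0,"grip": 200},{"dx": -0.1,"dy": 0.1,"dz": 9.4,"twist": 0,"grip": 200}], "force": 30}}

```text
time: 29.58
tool_pos: [0.5451, -0.3784, 0.0282]
orientation: [3.14, -0.002, 0.068]
ft_force: [0.9, 0.7, 4.2]
gripper_width: 0.0305
```

>>> {"method": "arm_command", "body": {"increments": [{"dx": 0,"dy": 0,"dz": -1,"twist": 0,"grip": 200},{"dx": 0,"dy": 0,"dz": -3,"twist": 0,"grip": 200},{"dx": 0,"dy": 0,"dz": -6,"twist": 0,"grip": 200},{"dx": 0,"dy": 0,"dz": -9,"twist": 0,"grip": 200},{"dx": 0,"dy": 0,"dz": -12,"twist": 0,"grip": 200},{"dx": 0,"dy": 0,"dz": -12,"twist": 0,"grip": 200}]}}

```text
time: 30.08
tool_pos: [0.5474, -0.3805, 0.1546]
orientation: [3.132, -0.01, 0.068]
ft_force: [0.1, 0.7, 0.4]
gripper_width: 0.03
```

Run:
```python
from h import *
s=read_state();print(s['tool_pos'],s['orientation'],s['gripper_width'])
s=cap('side');crop(s,340,200,440,330,5,'s29.png')
go(.5235,-.0178,.15,.068)
```

```text
[ 0.54736576 -0.38050564  0.15458315] [ 3.13218009 -0.00980741  0.06786422] 0.029984614978352794
dx 0.19 dy -36.24 dz 0.14 twist -0.000
```

View pics/s29.png

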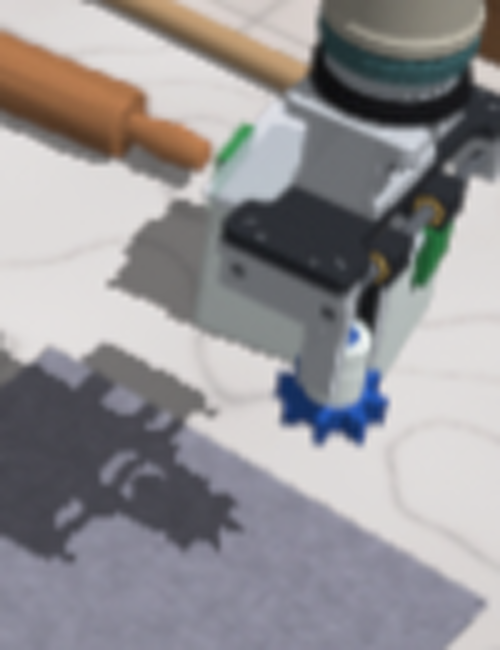

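>>> {"method": "arm_command", "body": {"increments": [{"dx": 0,"dy": -2,"dz": 0,"twist": 0,"grip": 200},{"dx": 0,"dy": -6,"dz": 0,"twist": -0.05,"grip": 200},{"dx": 0,"dy": -10,"dz": 0,"twist": -0.1,"grip": 200},{"dx": 0,"dy": -14,"dz": 0,"twist": -0.14,"grip": 200},{"dx": 0,"dy": -18,"dz": 0,"twist": -0.14,"grip": 200},{"dx": 0,"dy": -22,"dz": 0,"twist": -0.14,"grip": 200},{"dx": 0,"dy": -26,"dz": 0,"twist": -0.14,"grip": 200},{"dx": 0.1,"dy": -30,"dz": 0,"twist": -0.14,"grip": 200},{"dx": 0.2,"dy": -33.5,"dz": 0,"twist": -0.14,"grip": 200},{"dx": 0.2,"dy": -36,"dz": 0,"twist": -0.14,"grip": 200}]}}

```text
time: 30.97
tool_pos: [0.5198, -0.0152, 0.1453]
orientation: [-3.139, 0.002, 0.209]
ft_force: [0.5, -0.1, -1.1]
gripper_width: 0.0299
```

>>> {"method": "arm_command", "body": {"increments": [{"dx": 0,"dy": 0,"dz": 0,"twist": 0,"grip": 200},{"dx": 0,"dy": 0,"dz": 0,"twist": 0,"grip": 200},{"dx": 0,"dy": 0,"dz": 0,"twist": 0,"grip": 200},{"dx": 0,"dy": 0,"dz": 0,"twist": 0,"grip": 200}]}}

```text
time: 31.3
tool_pos: [0.5216, -0.0195, 0.146]
orientation: [3.141, 0.001, 0.207]
ft_force: [-0.1, -0.6, -1.2]
gripper_width: 0.0297
```

Run:
```python
from h import *
s=read_state();print(s['tool_pos'],s['orientation'],s['gripper_width'])
go(.5232,-.0181,.08,.208)
```

```text
[ 0.52159984 -0.0195187   0.14597885] [3.14135268e+00 8.35163851e-04 2.06885439e-01] 0.029700623946834398
dx 0.19 dy -0.11 dz 6.60 twist -0.001
```

>>> {"method": "arm_command", "body": {"increments": [{"dx": 0.15,"dy": -0.1,"dz": 1,"twist": 0,"grip": 200},{"dx": 0.15,"dy": -0.1,"dz": 3,"twist": 0,"grip": 200},{"dx": 0.15,"dy": -0.1,"dz": 5,"twist": 0,"grip": 200},{"dx": 0.15,"dy": -0.1,"dz": 6.5,"twist": 0,"grip": 200},{"dx": 0.15,"dy": -0.1,"dz": 6.5,"twist": 0,"grip": 200},{"dx": 0.15,"dy": -0.1,"dz": 6.5,"twist": 0,"grip": 200},{"dx": 0.15,"dy": -0.1,"dz": 6.5,"twist": 0,"grip": 200}]}}

```text
time: 31.88
tool_pos: [0.5237, -0.0178, 0.0818]
orientation: [3.141, -0.001, 0.207]
ft_force: [0.8, 0.2, -1.2]
gripper_width: 0.0299
```

Run:
```python
from h import *
s=read_state();print(s['tool_pos'],s['orientation'],s['ft_force'],s['gripper_width'])
go(.5232,-.0181,.08,.208)
s=cap('side');cv2.imwrite('pics/s30.png',cv2.resize(s['img'][210:265,265:325],None,fx=12,fy=12,interpolation=cv2.INTER_CUBIC)[:600])
p=read_state()['tool_pos'];zb=p[2]-.0235
print((proj(s,[[.523,-.017,.049],[.523,-.017,.021],[p[0]-.0002,p[1]+.0011,zb]])-[265,210]+.5)*12)
```

```text
[ 0.52369581 -0.01777746  0.08181298] [ 3.14129776e+00 -8.93117830e-04  2.07044962e-01] [ 0.81560722  0.20125766 -1.18843252] 0.02990485926027759
dx -0.06 dy 0.02 dz 0.18 twist -0.001
[[375.50967211 451.03594155]
 [373.33822905 535.46686562]
 [377.19691779 419.10784058]]
```

View pics/s30.png

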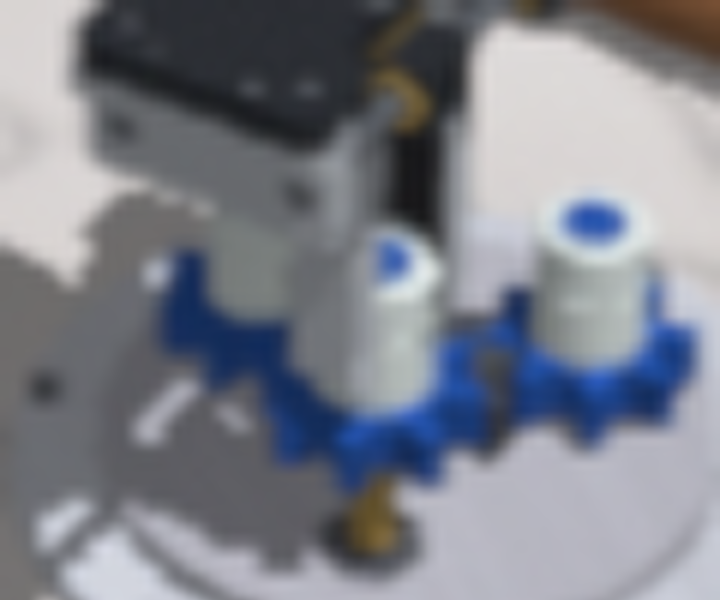

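>>> {"method": "arm_command", "body": {"increments": [{"dx": -0.05,"dy": -0.03,"dz": 0.3,"twist": 0,"grip": 200},{"dx": -0.05,"dy": -0.03,"dz": 0.6,"twist": 0,"grip": 200},{"dx": -0.05,"dy": -0.03,"dz": 0.9,"twist": 0,"grip": 200},{"dx": -0.05,"dy": -0.03,"dz": 1.2,"twist": 0,"grip": 200},{"dx": -0.05,"dy": -0.03,"dz": 1.5,"twist": 0,"grip": 200},{"dx": -0.05,"dy": -0.03,"dz": 1.6,"twist": 0,"grip": 200},{"dx": -0.05,"dy": -0.03,"dz": 1.6,"twist": 0,"grip": 200}]}}

```text
time: 32.52
tool_pos: [0.5229, -0.0173, 0.0653]
orientation: [3.141, -0.001, 0.208]
ft_force: [1.2, -2.1, -1.5]
gripper_width: 0.0297
```

Run:
```python
from h import *
s=read_state();print(s['tool_pos'],s['orientation'],s['ft_force'],s['gripper_width'])
s=cap('side');cv2.imwrite('pics/s31.png',cv2.resize(s['img'][210:265,265:325],None,fx=12,fy=12,interpolation=cv2.INTER_CUBIC)[:600])
```

```text
[ 0.52287959 -0.01727311  0.06527665] [ 3.14080994e+00 -5.85776651e-04  2.08324863e-01] [ 1.17230381 -2.13859402 -1.53510135] 0.029685509968252297
```

View pics/s31.png

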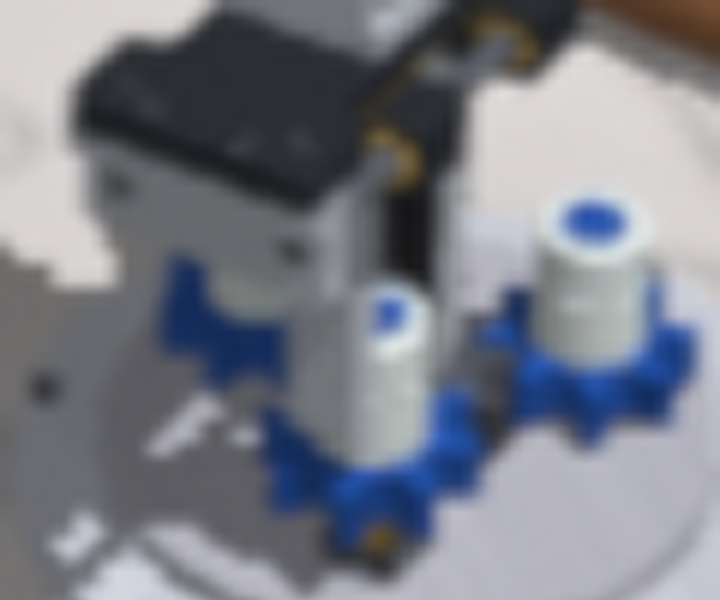

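On the post with only ~2 N lateral. Continue into the mesh.

>>> {"method": "arm_command", "body": {"increments": [{"dx": 0,"dy": 0.05,"dz": 0.2,"twist": 0,"grip": 200},{"dx": 0,"dy": 0.05,"dz": 0.4,"twist": 0,"grip": 200},{"dx": 0,"dy": 0.05,"dz": 0.6,"twist": 0,"grip": 200},{"dx": 0,"dy": 0.05,"dz": 0.8,"twist": 0,"grip": 200},{"dx": 0,"dy": 0.05,"dz": 0.8,"twist": 0,"grip": 200}]}}

```text
time: 32.98
tool_pos: [0.5229, -0.0175, 0.0571]
orientation: [3.141, -0.001, 0.208]
ft_force: [1.2, -1.8, -3.0]
gripper_width: 0.0299
```

>>> {"method": "arm_command", "body": {"increments": [{"dx": 0,"dy": 0.03,"dz": 0.2,"twist": 0,"grip": 200},{"dx": 0,"dy": 0.03,"dz": 0.4,"twist": 0,"grip": 200},{"dx": 0,"dy": 0.03,"dz": 0.6,"twist": 0,"grip": 200},{"dx": 0,"dy": 0.03,"dz": 0.6,"twist": 0,"grip": 200}]}}

```text
time: 33.32
tool_pos: [0.5227, -0.0177, 0.0511]
orientation: [-3.141, -0.0, 0.208]
ft_force: [2.1, -1.3, -2.5]
gripper_width: 0.0297
```

>>> {"method": "arm_command", "body": {"increments": [{"dx": 0,"dy": 0,"dz": 0.2,"twist": 0,"grip": 200},{"dx": 0,"dy": 0,"dz": 0.4,"twist": 0,"grip": 200},{"dx": 0,"dy": 0,"dz": 0.55,"twist": 0,"grip": 200},{"dx": 0,"dy": 0,"dz": 0.65,"twist": 0,"grip": 200},{"dx": 0,"dy": 0,"dz": 0.7,"twist": 0,"grip": 200},{"dx": 0,"dy": 0,"dz": 0.7,"twist": 0,"grip": 200}]}}

```text
time: 33.82
tool_pos: [0.5228, -0.0178, 0.0452]
orientation: [3.141, -0.0, 0.208]
ft_force: [0.5, -1.0, 5.7]
gripper_width: 0.0296
```

Run:
```python
from h import *
s=read_state();print(s['tool_pos'],s['orientation'],s['ft_force'],s['gripper_width'])
s=cap('side');cv2.imwrite('pics/s32.png',cv2.resize(s['img'][210:265,265:325],None,fx=12,fy=12,interpolation=cv2.INTER_CUBIC)[:600])
```

```text
[ 0.52275913 -0.01784134  0.04519564] [ 3.14129634e+00 -4.27175414e-04  2.08091227e-01] [ 0.5342763  -0.99394323  5.70054226] 0.029603852116470476
```

View pics/s32.png

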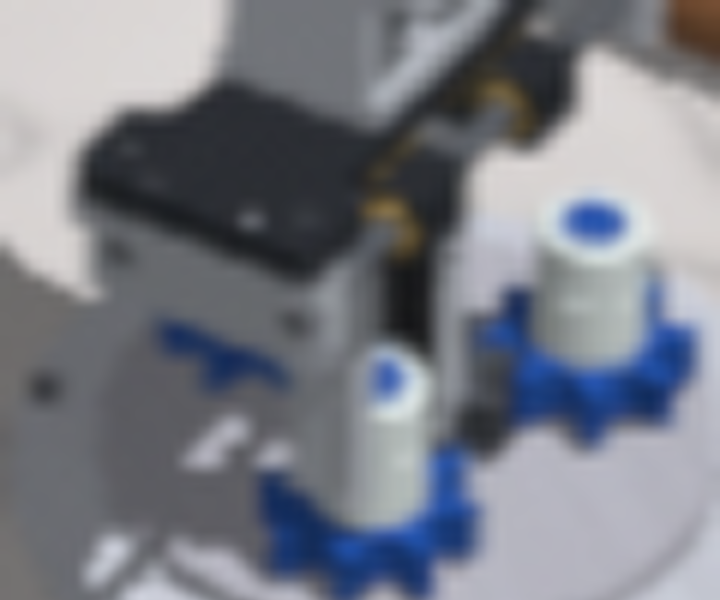

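>>> {"method": "arm_command", "body": {"increments": [{"dx": 0,"dy": 0,"dz": 0,"twist": 0,"grip": 180},{"dx": 0,"dy": 0,"dz": 0,"twist": 0,"grip": 150},{"dx": 0,"dy": 0,"dz": 0,"twist": 0,"grip": 120},{"dx": 0,"dy": 0,"dz": 0,"twist": 0,"grip": 110},{"dx": 0,"dy": 0,"dz": -1,"twist": 0,"grip": 110},{"dx": 0,"dy": 0,"dz": -4,"twist": 0,"grip": 110},{"dx": 0,"dy": 0,"dz": -8,"twist": 0,"grip": 110},{"dx": 0,"dy": 0,"dz": -12,"twist": 0,"grip": 90},{"dx": 0,"dy": 0,"dz": -16,"twist": 0,"grip": 90},{"dx": -1,"dy": 0,"dz": -20,"twist": 0,"grip": 90}]}}

```text
time: 34.7
tool_pos: [0.5134, -0.0194, 0.2469]
orientation: [-3.141, -0.001, 0.208]
ft_force: [0.9, -0.9, -0.1]
gripper_width: 0.0609
```

>>> {"method": "arm_command", "body": {"increments": [{"dx": -3,"dy": -1,"dz": -4,"twist": 0.03,"grip": 90},{"dx": -5,"dy": -4,"dz": -5,"twist": 0.06,"grip": 90},{"dx": -7,"dy": -8,"dz": -5,"twist": 0.09,"grip": 90},{"dx": -9,"dy": -12,"dz": -5,"twist": 0.09,"grip": 90},{"dx": -9,"dy": -12,"dz": -5,"twist": 0.09,"grip": 90}]}}

```text
time: 35.12
tool_pos: [0.3954, 0.0825, 0.2959]
orientation: [-3.138, 0.0, 0.121]
ft_force: [-0.0, -0.7, -0.3]
gripper_width: 0.0608
```

Run:
```python
from h import *
s=read_state();print(s['tool_pos'],s['orientation'])
s=cap('side','s33.png');t=cap('top','t33.png')
crop(t,240,160,340,245,7,'t33c.png');crop(s,255,205,340,270,8,'s33c.png')
```

```text
[0.3953549  0.08248264 0.29586144] [-3.13831913e+00  2.16262154e-04  1.21164131e-01]
```

View pics/t33.png

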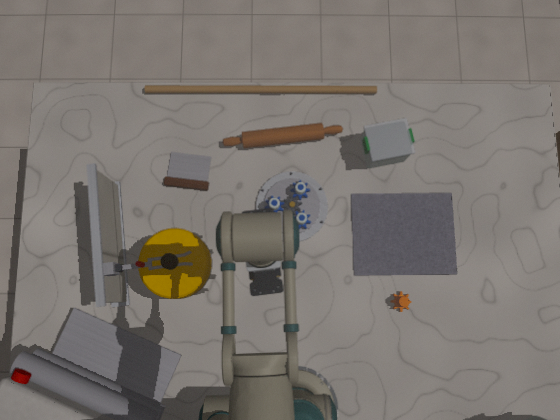

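View pics/t33c.png

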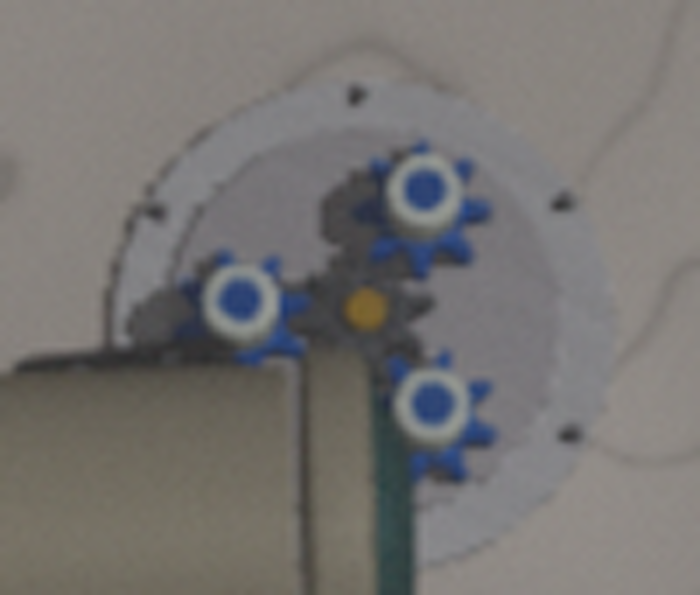

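View pics/s33c.png

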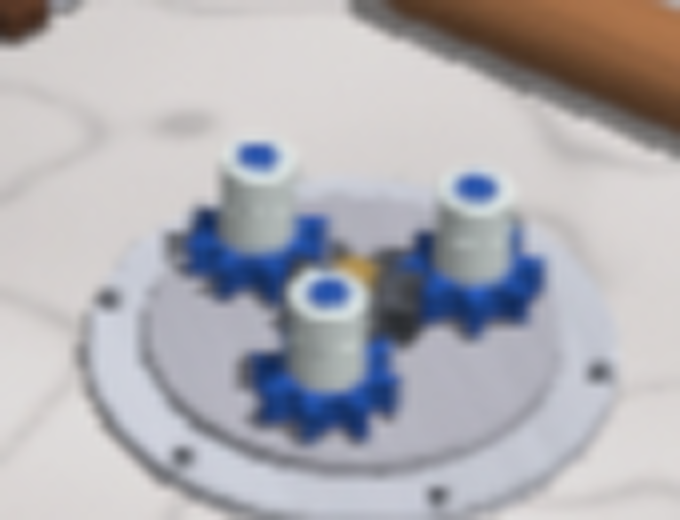

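```bash
sed -i 's/def hub(c,p):/def hub(c,p,z=.056):/; s/p\[1\],.056\]\])\[0\]/p[1],z]])[0]/; s/return plane(c,\[q\],.056)/return plane(c,[q],z)/' h.py
python3 - <<'E'
from h import *
s=cap('side');t=cap('top');L=[]
for p in ((.6097,-.0155),(.5645,.0595),(.523,-.017)):
    a=hub(t,p,.073);b=hub(s,p,.073);r=tri(t,a[1],s,b[1]);L.append(r[0]);print(a[0],b[0],r)
L=np.array(L);print('C',L.mean(0),np.linalg.norm(L-L.mean(0),axis=1))
# knob in fork
for n,cc,(x0,y0,x1,y1) in (('s',s,(175,165,205,195)),('t',t,(155,245,185,280))):
    m=cv2.inRange(cc['img'][y0:y1,x0:x1],(0,0,0),(60,60,60));nn,l,st,ce=cv2.connectedComponentsWithStats(m);print(n,st[1:],ce[1:]+[x0,y0])
crop(s,140,150,230,230,8,'s34.png');crop(t,110,220,220,305,7,'t34.png')
E
```

```text
[ 0.60991971 -0.01456483] [ 0.60867289 -0.01355393] (array([ 0.6092928 , -0.01403538,  0.07309963]), np.float64(0.0015754007736630252))
[0.56522716 0.05928235] [0.56396093 0.06055045] (array([0.56449438, 0.05985332, 0.07325518]), np.float64(0.001771317814499689))
[ 0.52325349 -0.01696043] [ 0.52194759 -0.01625637] (array([ 0.52273018, -0.01649764,  0.07282989]), np.float64(0.0014316577678340746))
C [0.56550579 0.00977343 0.07306157] [0.04984139 0.05009047 0.05019936]
s [[  6   7  13  14 150]] [[186.99333333 178.66666667]]
t [[  5   8  19  17 236]] [[169.01271186 260.92372881]]
```

View pics/s34.png

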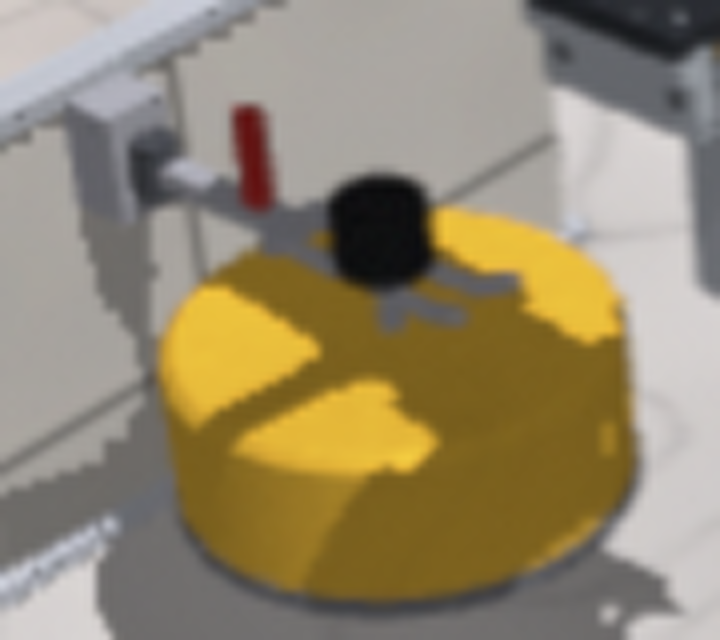

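View pics/t34.png

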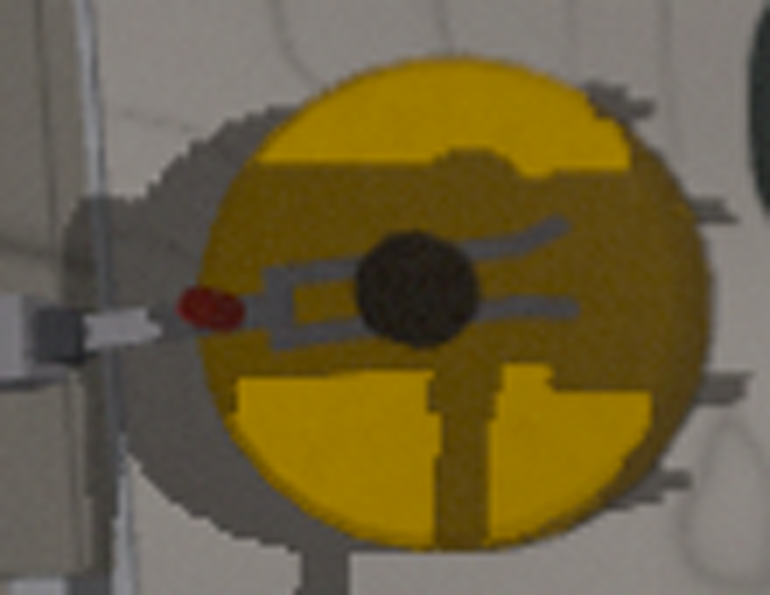

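Run:
```python
from h import *
s=cap('side');t=cap('top')
def hue(cc,lo,hi,box):
    x0,y0,x1,y1=box;m=cv2.inRange(cc['img'],lo,hi);z=np.zeros_like(m);z[y0:y1,x0:x1]=m[y0:y1,x0:x1];return z
kt=[169.0,260.9];ks=[187,178.7]
print('knob',plane(t,[kt],.22),plane(t,[kt],.215),tri(t,kt,s,ks))
# yellow outline top view
h=cv2.cvtColor(t['img'],cv2.COLOR_BGR2HSV);m=cv2.inRange(h,(18,150,50),(32,255,255));m[:,:130]=0;m[:,220:]=0;m[:220]=0;m[310:]=0
c=max(cv2.findContours(cv2.morphologyEx(m,cv2.MORPH_CLOSE,np.ones((15,15))),0,1)[0],key=cv2.contourArea);(u,v),r=cv2.minEnclosingCircle(c)
print((u,v),r,plane(t,[[u,v]],.16))
go(.3918,.3224,.25,np.radians(6.8))
```

```text
knob [[0.39184639 0.3159341  0.22      ]] [[0.39220984 0.31694673 0.215     ]] (array([0.39206982, 0.32011928, 0.20306751]), np.float64(0.0025140971995782427))
(174.14056396484375, 263.4200439453125) 36.42970275878906 [[0.38973928 0.31465075 0.16      ]]
dx 1.94 dy -24.37 dz 4.43 twist -0.002
```

>>> {"method": "arm_command", "body": {"increments": [{"dx": 0.5,"dy": -4,"dz": 0,"twist": 0,"grip": 80},{"dx": 0.9,"dy": -8,"dz": 0,"twist": 0,"grip": 80},{"dx": 1.3,"dy": -12,"dz": 0,"twist": 0,"grip": 80},{"dx": 1.7,"dy": -16,"dz": 0,"twist": 0,"grip": 80},{"dx": 1.9,"dy": -20,"dz": 0,"twist": 0,"grip": 80},{"dx": 1.9,"dy": -23,"dz": 1,"twist": 0,"grip": 80},{"dx": 1.9,"dy": -24,"dz": 2.5,"twist": 0,"grip": 80},{"dx": 1.9,"dy": -24.1,"dz": 3.5,"twist": 0,"grip": 80},{"dx": 1.9,"dy": -24.1,"dz": 4.4,"twist": 0,"grip": 80},{"dx": 1.9,"dy": -24.1,"dz": 4.4,"twist": 0,"grip": 80}]}}

```text
time: 36.25
tool_pos: [0.3902, 0.3187, 0.248]
orientation: [3.139, 0.004, 0.117]
ft_force: [-0.5, -0.6, -0.0]
gripper_width: 0.0644
```

>>> {"method": "arm_command", "body": {"increments": [{"dx": 0,"dy": 0,"dz": 0,"twist": 0,"grip": 80},{"dx": 0,"dy": 0,"dz": 0,"twist": 0,"grip": 80}]}}

```text
time: 36.42
tool_pos: [0.3913, 0.3196, 0.2511]
orientation: [-3.141, -0.001, 0.116]
ft_force: [0.2, 0.8, 0.4]
gripper_width: 0.0645
```

Run:
```python
from h import *
print(read_state()['tool_pos']);go(.3918,.3195,.187,np.radians(6.8))
s=cap('side');crop(s,140,100,240,200,6,'s35.png')
```

```text
[0.39131012 0.31958552 0.2510685 ]
dx 0.05 dy 0.01 dz 6.41 twist -0.003
```

View pics/s35.png

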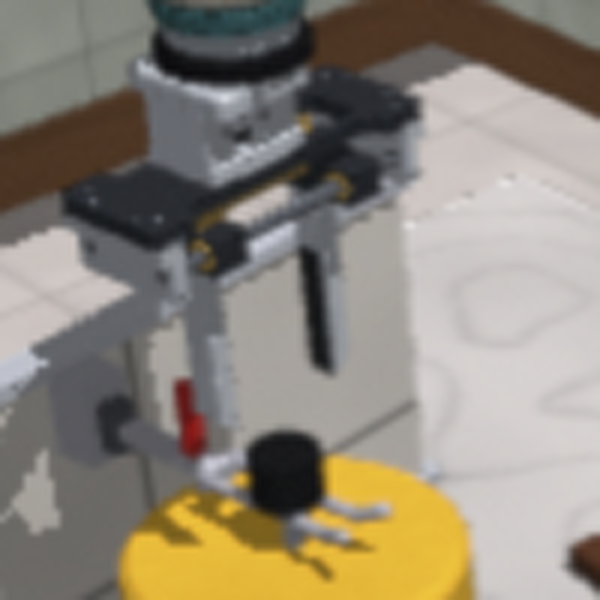

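>>> {"method": "arm_command", "body": {"increments": [{"dx": 0,"dy": 0,"dz": 2,"twist": 0,"grip": 80},{"dx": 0,"dy": 0,"dz": 4,"twist": 0,"grip": 80},{"dx": 0,"dy": 0,"dz": 5.5,"twist": 0,"grip": 80},{"dx": 0,"dy": 0,"dz": 6.3,"twist": 0,"grip": 80},{"dx": 0,"dy": 0,"dz": 6.3,"twist": 0,"grip": 80},{"dx": 0,"dy": 0,"dz": 6.3,"twist": 0,"grip": 180},{"dx": 0,"dy": 0,"dz": 6.3,"twist": 0,"grip": 180},{"dx": 0,"dy": 0,"dz": 6.3,"twist": 0,"grip": 180},{"dx": 0,"dy": 0,"dz": 6.3,"twist": 0,"grip": 180}], "force": 50}}

```text
time: 37.22
tool_pos: [0.3911, 0.321, 0.1885]
orientation: [-3.141, -0.002, 0.118]
ft_force: [1.6, 0.3, -0.2]
gripper_width: 0.0412
```

Run:
```python
from h import *
s=read_state();print(s['tool_pos'],s['orientation'],s['ft_force'],s['gripper_width'])
s=cap('side');crop(s,140,110,240,210,6,'s36.png')
```

```text
[0.39107505 0.3209549  0.18845874] [-3.14069005e+00 -1.91536240e-03  1.18010215e-01] [ 1.59107955  0.34814117 -0.238273  ] 0.04115948722817113
```

View pics/s36.png

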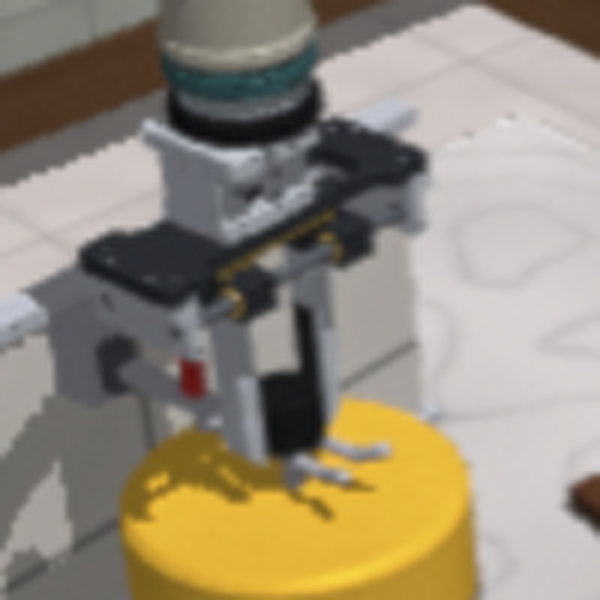

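Almost closed (41 mm). Let the grip settle, then lift 11 mm.

>>> {"method": "arm_command", "body": {"increments": [{"dx": 0,"dy": 0,"dz": 0,"twist": 0,"grip": 185},{"dx": 0,"dy": 0,"dz": 0,"twist": 0,"grip": 185},{"dx": 0,"dy": 0,"dz": 0,"twist": 0,"grip": 185},{"dx": 0,"dy": 0,"dz": -0.4,"twist": 0,"grip": 185},{"dx": 0,"dy": 0,"dz": -0.8,"twist": 0,"grip": 185},{"dx": 0,"dy": 0,"dz": -1.2,"twist": 0,"grip": 185},{"dx": 0,"dy": 0,"dz": -1.2,"twist": 0,"grip": 185},{"dx": 0,"dy": 0,"dz": -1.2,"twist": 0,"grip": 185}]}}

```text
time: 37.93
tool_pos: [0.3908, 0.3207, 0.1998]
orientation: [-3.141, -0.001, 0.118]
ft_force: [2.5, -0.2, -1.0]
gripper_width: 0.0395
```

Run:
```python
from h import *
s=read_state();print(s['tool_pos'],s['orientation'],s['ft_force'],s['gripper_width'])
s=cap('side');crop(s,140,110,240,220,6,'s37.png')
```

```text
[0.39078159 0.3207035  0.19978232] [-3.14136398e+00 -7.14949855e-04  1.17986161e-01] [ 2.4629404  -0.17007812 -0.97779864] 0.03949715718069296
```

View pics/s37.png

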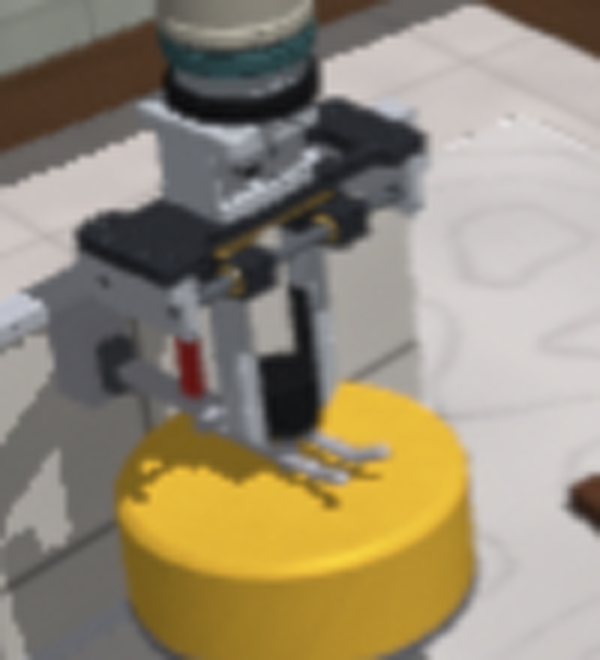

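>>> {"method": "arm_command", "body": {"increments": [{"dx": 0.1,"dy": 0.5,"dz": 0,"twist": 0,"grip": 185},{"dx": 0.1,"dy": 1.5,"dz": 0,"twist": 0,"grip": 185},{"dx": 0.1,"dy": 2.7,"dz": 0,"twist": 0,"grip": 185},{"dx": 0.1,"dy": 3.9,"dz": 0,"twist": 0,"grip": 185},{"dx": 0.1,"dy": 5,"dz": 0,"twist": 0,"grip": 185},{"dx": 0.1,"dy": 5,"dz": 0,"twist": 0,"grip": 185}]}}

```text
time: 38.48
tool_pos: [0.3964, 0.2678, 0.1991]
orientation: [3.139, 0.002, 0.116]
ft_force: [0.0, -0.5, -2.7]
gripper_width: 0.0391
```

Run:
```python
from h import *
s=read_state();print(s['tool_pos'],s['orientation'],s['ft_force'],s['gripper_width'])
s=cap('side');crop(s,140,110,240,220,6,'s38.png')
```

```text
[0.39638723 0.26783555 0.1991431 ] [3.13912905e+00 2.48386570e-03 1.15753126e-01] [ 0.01663816 -0.45168976 -2.73054715] 0.03914998303402108
```

View pics/s38.png

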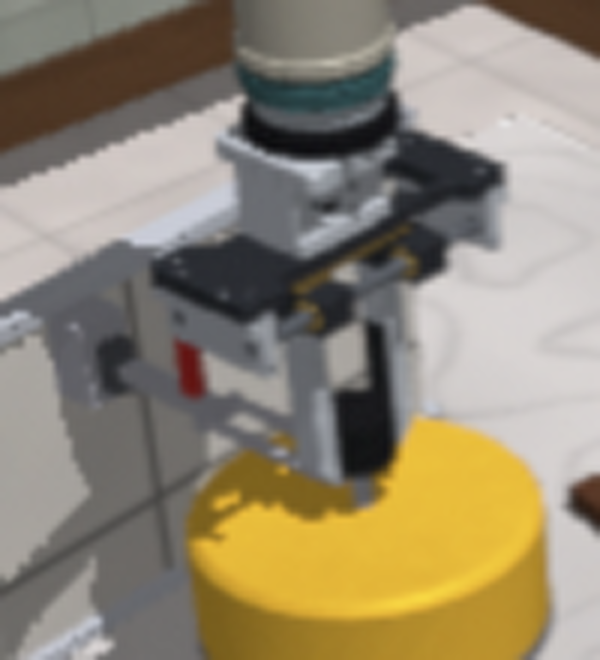

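>>> {"method": "arm_command", "body": {"increments": [{"dx": 0,"dy": 1.5,"dz": 0,"twist": 0,"grip": 185},{"dx": 0,"dy": 3,"dz": 0,"twist": 0,"grip": 185},{"dx": 0,"dy": 5,"dz": 0,"twist": 0,"grip": 185},{"dx": 0,"dy": 7.5,"dz": 0,"twist": 0,"grip": 185},{"dx": 0,"dy": 10,"dz": 0,"twist": 0,"grip": 185},{"dx": 0,"dy": 12,"dz": 0,"twist": 0,"grip": 185},{"dx": 0,"dy": 13,"dz": -0.5,"twist": 0,"grip": 185},{"dx": 0,"dy": 13,"dz": -2,"twist": 0,"grip": 185},{"dx": 0,"dy": 13,"dz": -3,"twist": 0,"grip": 185},{"dx": 0,"dy": 13,"dz": -3,"twist": 0,"grip": 185}]}}

```text
time: 39.37
tool_pos: [0.4143, 0.1427, 0.2319]
orientation: [-3.14, -0.005, 0.118]
ft_force: [0.3, -0.4, -3.4]
gripper_width: 0.0394
```

Run:
```python
from h import *
s=read_state();print(s['tool_pos'],s['orientation'],s['ft_force'],s['gripper_width'])
go(.5655,.0095,.235,.117)
s=cap('side','s39.png')
```

```text
[0.41433397 0.14271897 0.23191003] [-3.1403004  -0.00506851  0.11768396] [ 0.26619505 -0.37810745 -3.35189675] 0.03941068229046569
dx 13.45 dy 15.00 dz -0.31 twist 0.001
```

View pics/s39.png

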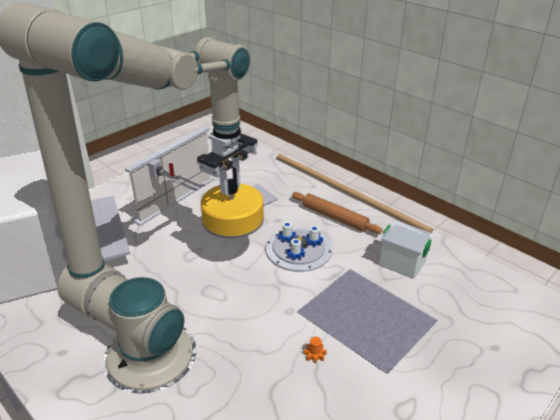

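>>> {"method": "arm_command", "body": {"increments": [{"dx": 1,"dy": 1.2,"dz": 0,"twist": 0,"grip": 185},{"dx": 3,"dy": 3.5,"dz": 0,"twist": 0,"grip": 185},{"dx": 5,"dy": 5.8,"dz": 0,"twist": 0,"grip": 185},{"dx": 7,"dy": 8,"dz": 0,"twist": 0,"grip": 185},{"dx": 9,"dy": 10.2,"dz": 0,"twist": 0,"grip": 185},{"dx": 11,"dy": 12.4,"dz": 0,"twist": 0,"grip": 185},{"dx": 12.5,"dy": 14,"dz": 0,"twist": 0,"grip": 185},{"dx": 13.4,"dy": 15,"dz": 0,"twist": 0,"grip": 185},{"dx": 13.4,"dy": 15,"dz": 0,"twist": 0,"grip": 185},{"dx": 13.4,"dy": 15,"dz": 0,"twist": 0,"grip": 185}]}}

```text
time: 40.25
tool_pos: [0.5627, 0.0095, 0.2286]
orientation: [-3.14, 0.003, 0.118]
ft_force: [-0.8, 1.0, -2.9]
gripper_width: 0.039
```

>>> {"method": "arm_command", "body": {"increments": [{"dx": 0,"dy": 0,"dz": 0,"twist": 0,"grip": 185},{"dx": 0,"dy": 0,"dz": 0,"twist": 0,"grip": 185}]}}

```text
time: 40.42
tool_pos: [0.5622, 0.0101, 0.2295]
orientation: [-3.141, 0.001, 0.119]
ft_force: [-0.3, 0.5, -3.5]
gripper_width: 0.0395
```

Run:
```python
from h import *
st=read_state();print(st['tool_pos'],st['orientation'],st['ft_force'],st['gripper_width'])
go(.5655,.0095,.235,.117)
s=cap('side');crop(s,250,160,350,280,6,'s40.png')
p=st['tool_pos'];r=.092
for dz in (.101,.103,.105):
  P=np.array([[p[0]+r*np.cos(x),p[1]+r*np.sin(x),p[2]-dz] for x in np.radians(np.arange(0,360,3))]);q=(proj(s,P)-[250,160]+.5)*6;print(q.min(0),q.max(0))
C=[.5658,.0093];P=np.array([[C[0]+.105*np.cos(x),C[1]+.105*np.sin(x),.01] for x in np.radians(np.arange(0,360,3))]);q=(proj(s,P)-[250,160]+.5)*6;print('flange',q.min(0),q.max(0))
```

```text
[0.56216611 0.01008126 0.22951613] [-3.14074157e+00  7.55084719e-04  1.19311263e-01] [-0.33783714  0.45643892 -3.46377334] 0.03948844014745662
dx 0.32 dy 0.10 dz -0.55 twist 0.002
[111.1203858  239.11686861] [478.12157984 458.27096102]
[111.16508902 242.24436439] [477.89460832 461.53514582]
[111.2097355  245.36747857] [477.66794635 464.7942418 ]
flange [ 94.83211192 400.35285842] [495.73581925 658.04883561]
```

View pics/s40.png

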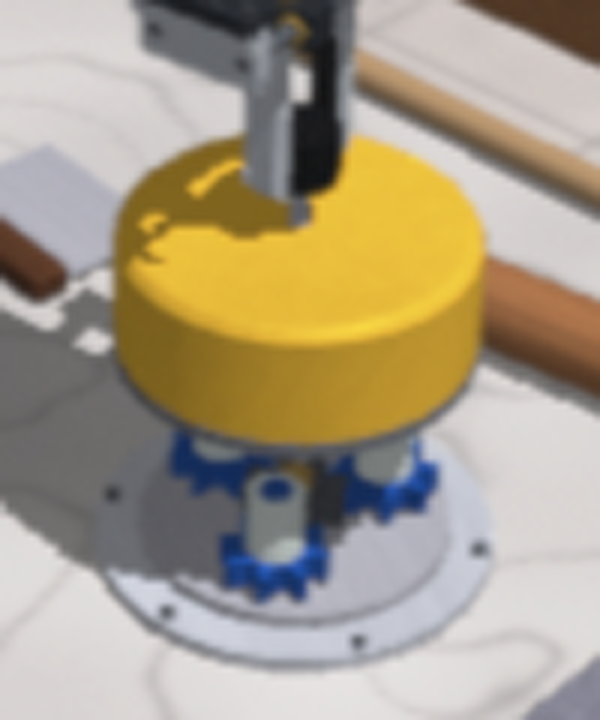

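>>> {"method": "arm_command", "body": {"increments": [{"dx": 0.35,"dy": -0.1,"dz": 0,"twist": 0,"grip": 185},{"dx": 0.35,"dy": -0.1,"dz": 1.5,"twist": 0,"grip": 185},{"dx": 0.35,"dy": -0.1,"dz": 3,"twist": 0,"grip": 185},{"dx": 0.35,"dy": -0.1,"dz": 4.5,"twist": 0,"grip": 185},{"dx": 0.35,"dy": -0.1,"dz": 6,"twist": 0,"grip": 185},{"dx": 0.35,"dy": -0.1,"dz": 7.5,"twist": 0,"grip": 185},{"dx": 0.35,"dy": -0.1,"dz": 8.5,"twist": 0,"grip": 185},{"dx": 0.35,"dy": -0.1,"dz": 9,"twist": 0,"grip": 185},{"dx": 0.35,"dy": -0.1,"dz": 9,"twist": 0,"grip": 185}]}}

```text
time: 41.22
tool_pos: [0.566, 0.0106, 0.1385]
orientation: [-3.141, 0.002, 0.118]
ft_force: [-0.6, 0.3, -3.1]
gripper_width: 0.0395
```

Run:
```python
from h import *
st=read_state();print(st['tool_pos'],st['orientation'],st['ft_force'],st['gripper_width'])
s=cap('side');crop(s,250,160,350,280,6,'s41.png')
```

```text
[0.56601532 0.01055366 0.13852727] [-3.14096521e+00  1.92670320e-03  1.18270759e-01] [-0.62148959  0.25376442 -3.1061275 ] 0.0394574997558715
```

View pics/s41.png

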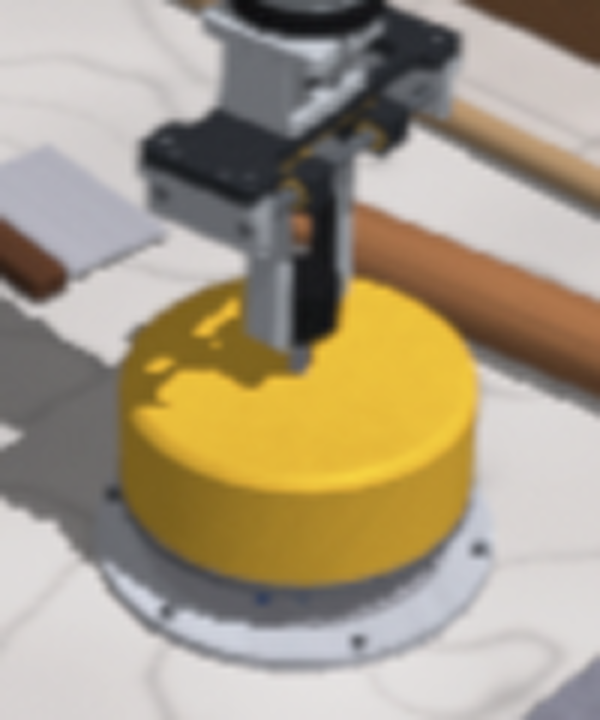

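>>> {"method": "arm_command", "body": {"increments": [{"dx": 0,"dy": -0.05,"dz": 0.5,"twist": 0,"grip": 185},{"dx": 0,"dy": -0.05,"dz": 1,"twist": 0,"grip": 185},{"dx": 0,"dy": -0.05,"dz": 1.4,"twist": 0,"grip": 185},{"dx": 0,"dy": -0.05,"dz": 1.7,"twist": 0,"grip": 185},{"dx": 0,"dy": -0.05,"dz": 1.7,"twist": 0,"grip": 185}]}}

```text
time: 41.68
tool_pos: [0.5662, 0.0107, 0.1217]
orientation: [-3.141, 0.001, 0.118]
ft_force: [0.2, -1.3, -3.1]
gripper_width: 0.0396
```

>>> {"method": "arm_command", "body": {"increments": [{"dx": 0,"dy": 0,"dz": 0.2,"twist": 0,"grip": 185},{"dx": 0,"dy": 0,"dz": 0.4,"twist": 0,"grip": 185},{"dx": 0,"dy": 0,"dz": 0.6,"twist": 0,"grip": 185},{"dx": 0,"dy": 0,"dz": 0.7,"twist": 0,"grip": 185},{"dx": 0,"dy": 0,"dz": 0.7,"twist": 0,"grip": 185}]}}

```text
time: 42.1
tool_pos: [0.5665, 0.0107, 0.1152]
orientation: [-3.141, 0.0, 0.118]
ft_force: [0.6, 0.2, -3.5]
gripper_width: 0.0389
```

Run:
```python
from h import *
st=read_state();print(st['tool_pos'],st['orientation'],st['ft_force'],st['torque'])
s=cap('side');crop(s,250,160,350,280,6,'s42.png')
```

```text
[0.56650263 0.01071828 0.11518728] [-3.14139563e+00  4.58399496e-04  1.17985598e-01] [ 0.6398321   0.19876707 -3.49274845] [-0.0717312   0.0549084   0.03243876]
```

View pics/s42.png

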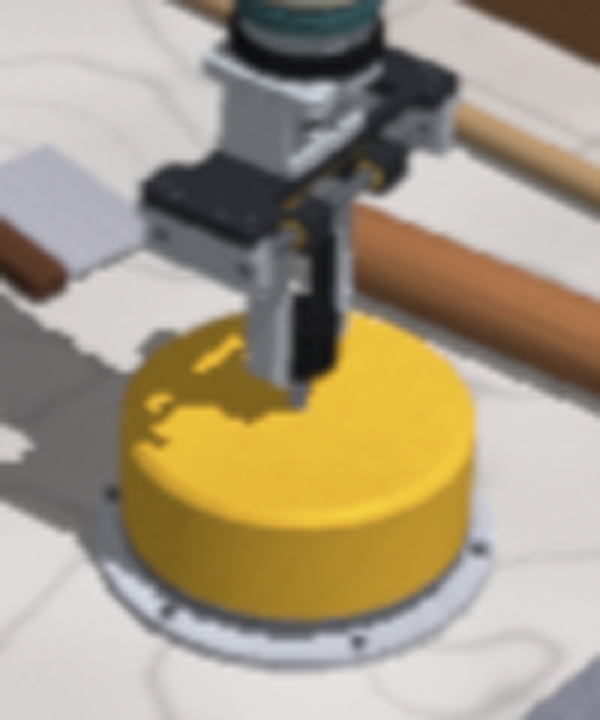

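>>> {"method": "arm_command", "body": {"increments": [{"dx": 0,"dy": 0,"dz": 0.15,"twist": 0,"grip": 185},{"dx": 0,"dy": 0,"dz": 0.3,"twist": 0,"grip": 185},{"dx": 0,"dy": 0,"dz": 0.4,"twist": 0,"grip": 185},{"dx": 0,"dy": 0,"dz": 0.4,"twist": 0,"grip": 185}]}}

```text
time: 42.48
tool_pos: [0.5667, 0.0107, 0.1116]
orientation: [3.142, -0.0, 0.118]
ft_force: [-0.7, -0.3, -0.9]
gripper_width: 0.0391
```

>>> {"method": "arm_command", "body": {"increments": [{"dx": 0,"dy": 0,"dz": 0.1,"twist": 0,"grip": 185},{"dx": 0,"dy": 0,"dz": 0.2,"twist": 0,"grip": 185},{"dx": 0,"dy": 0,"dz": 0.2,"twist": 0,"grip": 185}]}}

```text
time: 42.73
tool_pos: [0.5668, 0.0106, 0.1115]
orientation: [3.141, -0.001, 0.118]
ft_force: [-3.0, -0.2, 8.7]
gripper_width: 0.0393
```

Run:
```python
from h import *
st=read_state();print(st['tool_pos'],st['orientation'],st['ft_force'],st['torque'])
s=cap('side');crop(s,260,190,340,280,8,'s43.png')
```

```text
[0.566777   0.01064082 0.11154652] [ 3.14124300e+00 -1.07382944e-03  1.18088358e-01] [-3.04129762 -0.23988055  8.70747661] [-0.08124271  0.86796229 -0.03987769]
```

View pics/s43.png

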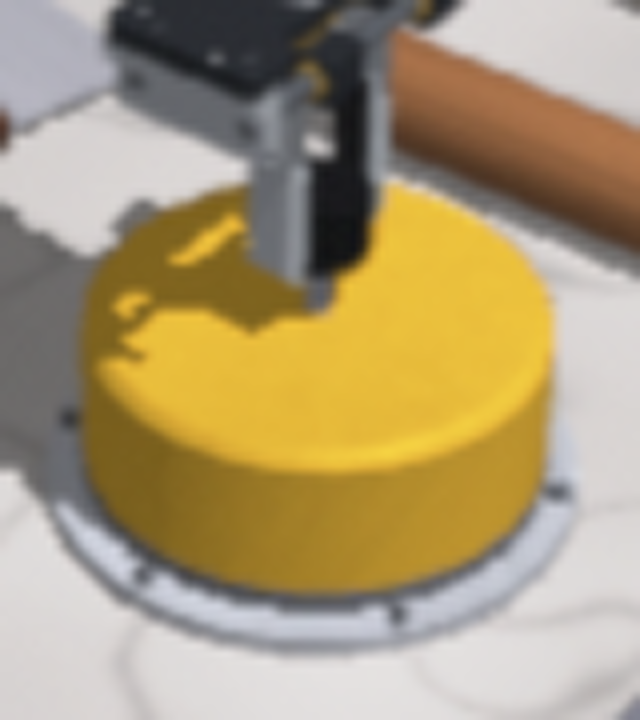

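>>> {"method": "arm_command", "body": {"increments": [{"dx": 0,"dy": 0,"dz": -0.15,"twist": 0,"grip": 185},{"dx": 0,"dy": 0,"dz": -0.15,"twist": 0,"grip": 160},{"dx": 0,"dy": 0,"dz": -0.15,"twist": 0,"grip": 130},{"dx": 0,"dy": 0,"dz": -0.15,"twist": 0,"grip": 100},{"dx": 0,"dy": 0,"dz": -0.15,"twist": 0,"grip": 90},{"dx": 0,"dy": 0,"dz": -1,"twist": 0,"grip": 90},{"dx": 0,"dy": 0,"dz": -3,"twist": 0,"grip": 90},{"dx": 0,"dy": 0,"dz": -7,"twist": 0,"grip": 90},{"dx": 0,"dy": 0,"dz": -11,"twist": 0,"grip": 90},{"dx": 0,"dy": 0,"dz": -15,"twist": 0,"grip": 90}]}}

```text
time: 43.62
tool_pos: [0.5663, 0.0108, 0.2614]
orientation: [-3.141, 0.0, 0.118]
ft_force: [1.0, 0.9, -0.4]
gripper_width: 0.0608
```

Run:
```python
from h import *
st=read_state();print(st['tool_pos'],st['orientation'],st['ft_force'],st['gripper_width'])
s=cap('side');crop(s,260,190,340,280,8,'s44.png')
H=np.array([.377,.4465]);print('peg',H+.06*np.array([np.cos(np.radians(-83.2)),np.sin(np.radians(-83.2))]))
go(.3835,.388,.30,np.radians(6.8))
```

```text
[0.56627409 0.01076877 0.26142486] [-3.14136785e+00  3.39142527e-04  1.18021079e-01] [ 0.95983352  0.89690628 -0.35501746] 0.06083538918714487
peg [0.38410424 0.38692207]
dx -14.16 dy -39.71 dz -2.95 twist -0.001
```

View pics/s44.png

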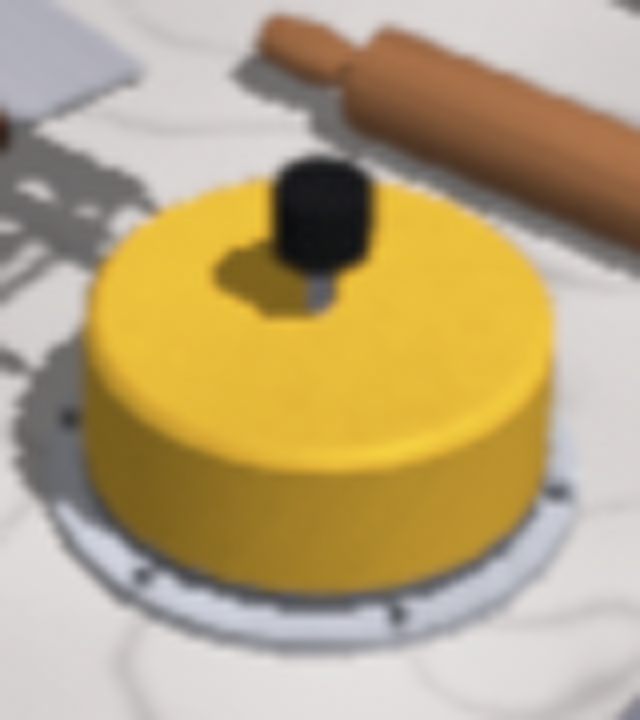

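>>> {"method": "arm_command", "body": {"increments": [{"dx": -1.4,"dy": -3.8,"dz": -2,"twist": 0,"grip": 179},{"dx": -2.8,"dy": -7.6,"dz": -3,"twist": 0,"grip": 179},{"dx": -4.2,"dy": -11.5,"dz": -3,"twist": 0,"grip": 179},{"dx": -5.6,"dy": -15.4,"dz": -3,"twist": 0,"grip": 179},{"dx": -7,"dy": -19.3,"dz": -3,"twist": 0,"grip": 179},{"dx": -8.4,"dy": -23.2,"dz": -3,"twist": 0,"grip": 179},{"dx": -9.8,"dy": -27,"dz": -3,"twist": 0,"grip": 179},{"dx": -11,"dy": -30,"dz": -3,"twist": 0,"grip": 179},{"dx": -11.5,"dy": -31.5,"dz": -3,"twist": 0,"grip": 179},{"dx": -11.5,"dy": -31.5,"dz": -3,"twist": 0,"grip": 179}]}}

```text
time: 44.5
tool_pos: [0.4135, 0.313, 0.2899]
orientation: [-3.14, -0.0, 0.123]
ft_force: [1.0, 0.6, 0.4]
gripper_width: 0.0277
```

Run:
```python
from h import *
st=read_state();print(st['tool_pos'],st['orientation'],st['gripper_width'])
t=cap('top');s=cap('side');crop(t,75,175,215,295,5,'t45.png')
im=t['img'].astype(int);b,g,r=im[...,0],im[...,1],im[...,2];m=((r>60)&(r>2*g)&(r>2*b));m[:, :90]=0;m[:,180:]=0;m[300:]=0;m[:200]=0
v,u=np.nonzero(m);print(u.mean(),v.mean(),u.min(),u.max(),v.min(),v.max(),len(u))
im=s['img'].astype(int);b,g,r=im[...,0],im[...,1],im[...,2];m=((r>60)&(r>2*g)&(r>2*b));m[:, :140]=0;m[:,200:]=0;m[200:]=0
v2,u2=np.nonzero(m);print(u2.mean(),v2.mean(),len(u2))
print(tri(t,[u.mean(),v.mean()],s,[u2.mean(),v2.mean()]))
```

```text
[0.41352967 0.31300831 0.28986975] [-3.13954607e+00 -1.08035220e-04  1.22846812e-01] 0.027731265384136033
138.11111111111111 264.6666666666667 136 141 263 266 18
170.89743589743588 169.56410256410257 39
(array([0.38399387, 0.3943984 , 0.20752692]), np.float64(0.0013586429680840938))
```

View pics/t45.png

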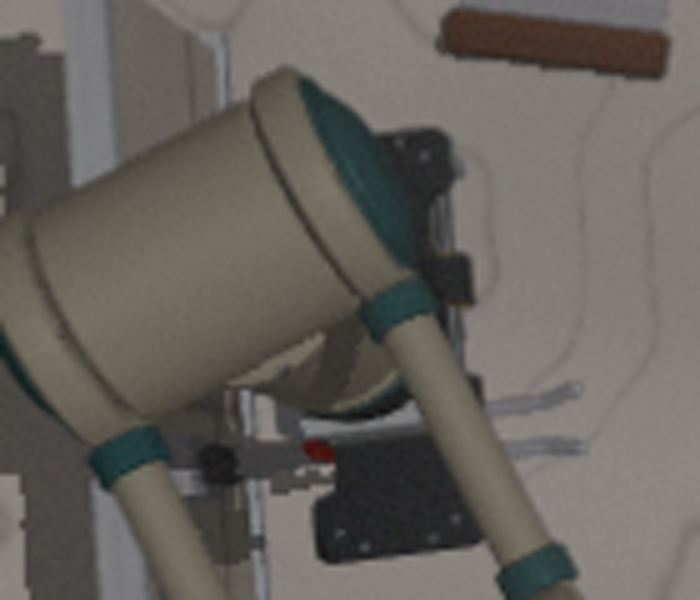

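Run:
```python
from h import *
go(.3845,.388,.30,np.radians(6.8))
```

```text
dx -2.13 dy -8.10 dz -1.03 twist 0.001
```

>>> {"method": "arm_command", "body": {"increments": [{"dx": -1,"dy": -3.5,"dz": -1,"twist": 0,"grip": 179},{"dx": -2,"dy": -7,"dz": -1,"twist": 0,"grip": 179},{"dx": -2.1,"dy": -8.1,"dz": -1,"twist": 0,"grip": 179},{"dx": -2.1,"dy": -8.1,"dz": -1,"twist": 0,"grip": 179},{"dx": -2.1,"dy": -8.1,"dz": -1,"twist": 0,"grip": 179},{"dx": -2.1,"dy": -8.1,"dz": -1,"twist": 0,"grip": 179}]}}

```text
time: 45.1
tool_pos: [0.3859, 0.3861, 0.2992]
orientation: [3.14, 0.0, 0.116]
ft_force: [0.1, -0.2, -0.5]
gripper_width: 0.0277
```

Run:
```python
from h import *
print(read_state()['tool_pos']);go(.3845,.388,.205,np.radians(6.8))
s=cap('side');crop(s,120,90,220,210,6,'s46.png')
```

```text
[0.38589917 0.38614006 0.29922761]
dx -0.12 dy -0.20 dz 9.42 twist -0.002
```

View pics/s46.png

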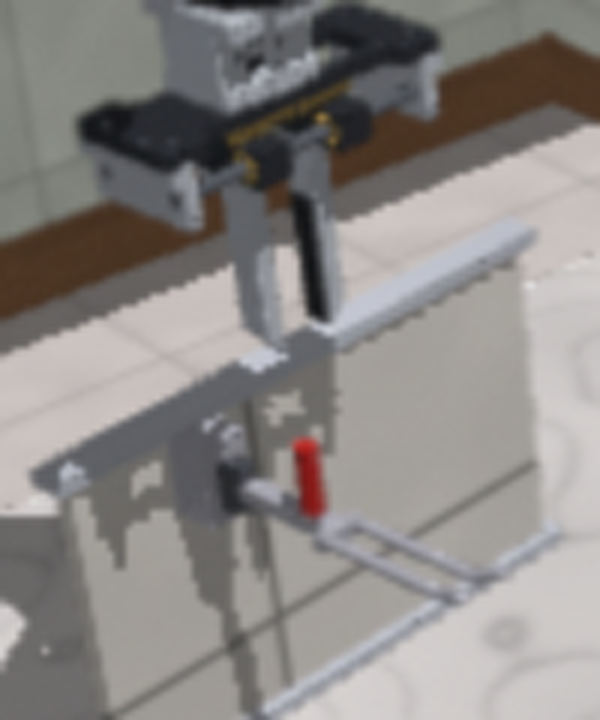

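Run:
```python
from h import *
s=cap('side')
print((proj(s,[[.3859,.3861,.299],[.3859,.3861,.232],[.3845,.388,.232],[.384,.387,.232],[.386,.387,.232]])-[120,90]+.5)*6)
```

```text
[[298.71695133 330.41012447]
 [314.07118533 444.5014006 ]
 [309.67325133 444.17476023]
 [310.03713088 445.22550132]
 [313.19048561 443.80477324]]
```

>>> {"method": "arm_command", "body": {"increments": [{"dx": -0.15,"dy": -0.15,"dz": 0,"twist": 0,"grip": 179},{"dx": -0.15,"dy": -0.15,"dz": 3,"twist": 0,"grip": 179},{"dx": -0.15,"dy": -0.15,"dz": 6,"twist": 0,"grip": 179},{"dx": -0.15,"dy": -0.15,"dz": 8,"twist": 0,"grip": 179},{"dx": -0.15,"dy": -0.15,"dz": 9.4,"twist": 0,"grip": 179},{"dx": -0.15,"dy": -0.15,"dz": 9.4,"twist": 0,"grip": 179}]}}

```text
time: 45.7
tool_pos: [0.3817, 0.3872, 0.2023]
orientation: [3.138, 0.006, 0.117]
ft_force: [-0.7, -0.2, -0.3]
gripper_width: 0.028
```

Run:
```python
from h import *
st=read_state();print(st['tool_pos'],st['ft_force'])
arc((.3775,.447),.06,[-79,-74,-69,-64,-59,-54,-49,-44,-39,-34],np.radians(88),.205)
```

```text
[0.38174574 0.38717935 0.20229947] [-0.65507554 -0.24932088 -0.32159803]
dx 0.73 dy -0.01 dz -0.27 twist -0.040
dx 1.25 dy -0.07 dz -0.27 twist -0.127
dx 1.76 dy -0.18 dz -0.27 twist -0.215
dx 2.26 dy -0.33 dz -0.27 twist -0.302
dx 2.75 dy -0.52 dz -0.27 twist -0.389
dx 3.21 dy -0.76 dz -0.27 twist -0.476
dx 3.66 dy -1.03 dz -0.27 twist -0.564
dx 4.08 dy -1.35 dz -0.27 twist -0.651
dx 4.47 dy -1.70 dz -0.27 twist -0.738
dx 4.83 dy -2.08 dz -0.27 twist -0.825
```

>>> {"method": "arm_command", "body": {"increments": [{"dx": 0.7,"dy": 0,"dz": -0.2,"twist": -0.04,"grip": 179},{"dx": 1.25,"dy": -0.05,"dz": -0.2,"twist": -0.13,"grip": 179},{"dx": 1.75,"dy": -0.2,"dz": -0.2,"twist": -0.21,"grip": 179},{"dx": 2.25,"dy": -0.35,"dz": -0.2,"twist": -0.3,"grip": 179},{"dx": 2.75,"dy": -0.5,"dz": -0.2,"twist": -0.39,"grip": 179},{"dx": 3.2,"dy": -0.75,"dz": -0.2,"twist": -0.48,"grip": 179},{"dx": 3.65,"dy": -1.05,"dz": -0.2,"twist": -0.56,"grip": 179},{"dx": 4.1,"dy": -1.35,"dz": -0.2,"twist": -0.65,"grip": 179},{"dx": 4.5,"dy": -1.7,"dz": -0.2,"twist": -0.74,"grip": 179},{"dx": 4.85,"dy": -2.1,"dz": -0.2,"twist": -0.83,"grip": 179}]}}

```text
time: 46.53
tool_pos: [0.4273, 0.4149, 0.208]
orientation: [-3.139, 0.004, 0.952]
ft_force: [-4.7, -2.3, -1.4]
gripper_width: 0.028
```

Run:
```python
from h import *
st=read_state();print(st['tool_pos'],st['ft_force'])
arc((.3775,.447),.06,[-29,-24,-19,-14,-9,-4,1,6,9],np.radians(86),.205)
t=cap('top');s=cap('side');crop(s,120,90,220,210,6,'s47.png')
```

```text
[0.42725377 0.41488524 0.20803804] [-4.74714758 -2.34624482 -1.43183433]
dx 0.40 dy 0.05 dz 0.30 twist -0.043
dx 0.92 dy -0.04 dz 0.30 twist -0.130
dx 1.43 dy -0.16 dz 0.30 twist -0.218
dx 1.92 dy -0.33 dz 0.30 twist -0.305
dx 2.40 dy -0.54 dz 0.30 twist -0.392
dx 2.86 dy -0.80 dz 0.30 twist -0.479
dx 3.29 dy -1.09 dz 0.30 twist -0.567
dx 3.70 dy -1.42 dz 0.30 twist -0.654
dx 3.93 dy -1.63 dz 0.30 twist -0.706
```

View pics/s47.png

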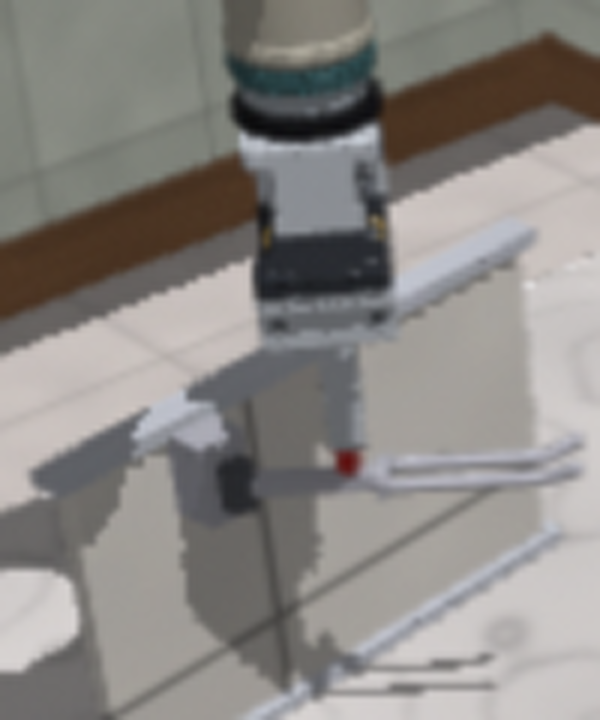

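>>> {"method": "arm_command", "body": {"increments": [{"dx": 0.4,"dy": 0,"dz": 0.2,"twist": -0.04,"grip": 198},{"dx": 0.9,"dy": 0,"dz": 0.2,"twist": -0.13,"grip": 198},{"dx": 1.4,"dy": -0.15,"dz": 0.2,"twist": -0.22,"grip": 198},{"dx": 1.9,"dy": -0.3,"dz": 0.2,"twist": -0.3,"grip": 198},{"dx": 2.4,"dy": -0.55,"dz": 0.2,"twist": -0.39,"grip": 198},{"dx": 2.85,"dy": -0.8,"dz": 0.2,"twist": -0.48,"grip": 198},{"dx": 3.1,"dy": -0.95,"dz": 0.2,"twist": -0.53,"grip": 198},{"dx": 3.1,"dy": -0.95,"dz": 0.2,"twist": -0.53,"grip": 198}]}}

```text
time: 47.3
tool_pos: [0.4397, 0.4458, 0.2064]
orientation: [3.141, 0.001, 1.476]
ft_force: [-0.8, -2.3, 1.4]
gripper_width: 0.0212
```

Run:
```python
from h import *
st=read_state();print(st['tool_pos'],st['orientation'],st['ft_force'],st['gripper_width'])
arc((.3775,.447),.06,[0,3,6,8,10],np.radians(88),.205)
s=cap('side');crop(s,120,90,220,210,6,'s48.png')
t=cap('top');crop(t,75,175,195,295,5,'t48.png')
```

```text
[0.43968285 0.44577913 0.20635707] [3.14064437e+00 9.60561930e-04 1.47649745e+00] [-0.81023511 -2.33530172  1.35756001] 0.021151512021138307
dx 0.10 dy -0.23 dz 0.14 twist -0.059
dx 0.41 dy -0.27 dz 0.14 twist -0.112
dx 0.72 dy -0.32 dz 0.14 twist -0.164
dx 0.93 dy -0.37 dz 0.14 twist -0.199
dx 1.13 dy -0.42 dz 0.14 twist -0.234
```

View pics/s48.png

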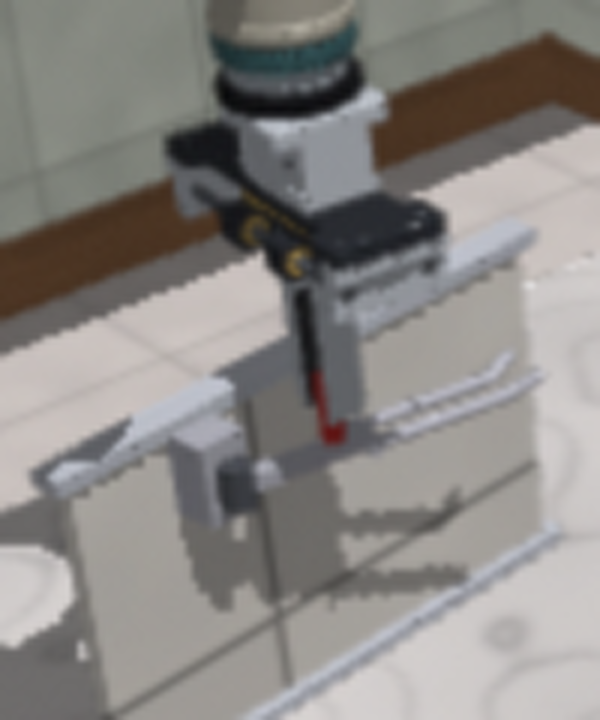

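View pics/t48.png

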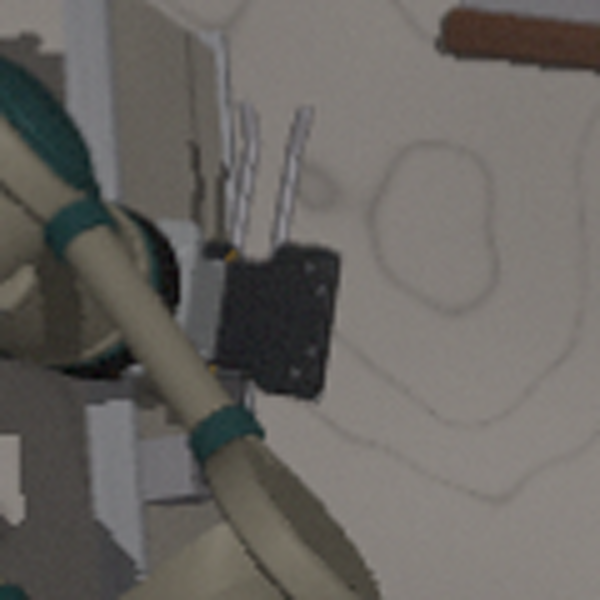

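>>> {"method": "arm_command", "body": {"increments": [{"dx": 0.3,"dy": -0.15,"dz": 0,"twist": -0.06,"grip": 198},{"dx": 0.6,"dy": -0.2,"dz": 0,"twist": -0.12,"grip": 198},{"dx": 0.8,"dy": -0.25,"dz": 0,"twist": -0.16,"grip": 198},{"dx": 0.95,"dy": -0.3,"dz": 0,"twist": -0.19,"grip": 198},{"dx": 0.95,"dy": -0.3,"dz": 0,"twist": -0.19,"grip": 198}]}}

```text
time: 47.82
tool_pos: [0.4391, 0.4557, 0.2064]
orientation: [3.138, 0.001, 1.666]
ft_force: [2.9, -3.7, 2.0]
gripper_width: 0.0213
```

Run:
```python
from h import *
st=read_state();print(st['tool_pos'],st['orientation'],st['ft_force'],st['gripper_width'])
s=cap('side');crop(s,120,90,220,210,6,'s49.png')
t=cap('top');crop(t,75,175,195,295,5,'t49.png')
```

```text
[0.43910431 0.45565468 0.20636202] [3.13767487e+00 5.68394927e-04 1.66618584e+00] [ 2.85481135 -3.73564559  2.04959087] 0.02133149159699288
```

View pics/t49.png

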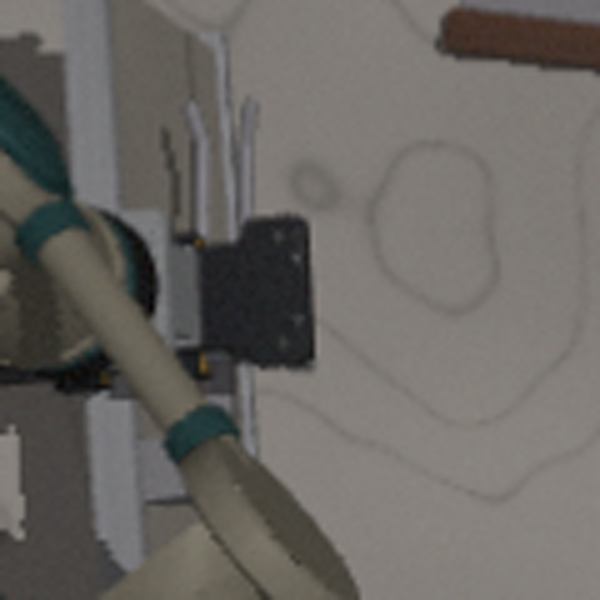

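>>> {"method": "arm_command", "body": {"increments": [{"dx": 0.2,"dy": -0.05,"dz": 0,"twist": -0.03,"grip": 198},{"dx": 0.35,"dy": -0.05,"dz": 0,"twist": -0.05,"grip": 198},{"dx": 0.35,"dy": -0.05,"dz": 0,"twist": -0.05,"grip": 198}]}}

```text
time: 48.17
tool_pos: [0.4374, 0.4597, 0.2059]
orientation: [3.14, -0.0, 1.717]
ft_force: [2.2, -3.3, 2.7]
gripper_width: 0.0209
```

>>> {"method": "arm_command", "body": {"increments": [{"dx": 0.15,"dy": 0,"dz": 0,"twist": 0,"grip": 198},{"dx": 0.3,"dy": 0,"dz": 0,"twist": 0,"grip": 198},{"dx": 0.3,"dy": 0,"dz": 0,"twist": 0,"grip": 198}]}}

```text
time: 48.42
tool_pos: [0.4369, 0.4608, 0.2058]
orientation: [3.14, 0.004, 1.717]
ft_force: [3.6, -7.0, 4.0]
gripper_width: 0.0212
```

>>> {"method": "arm_command", "body": {"increments": [{"dx": 0.15,"dy": 0,"dz": 0,"twist": 0,"grip": 198},{"dx": 0.15,"dy": 0,"dz": 0,"twist": 0,"grip": 198}]}}

```text
time: 48.58
tool_pos: [0.4369, 0.4609, 0.2057]
orientation: [3.14, 0.007, 1.717]
ft_force: [4.0, -10.1, 4.4]
gripper_width: 0.0208
```

Run:
```python
from h import *
st=read_state();print(st['tool_pos'],st['orientation'],st['ft_force'],st['torque'])
s=cap('side');crop(s,120,90,220,210,6,'s50.png')
t=cap('top');crop(t,75,175,195,295,5,'t50.png')
```

```text
[0.4369446  0.46086269 0.20574668] [3.14048805 0.00672933 1.71674615] [  4.03466777 -10.12684478   4.3546192 ] [-1.80114377 -0.85383928 -0.00978442]
```

View pics/t50.png

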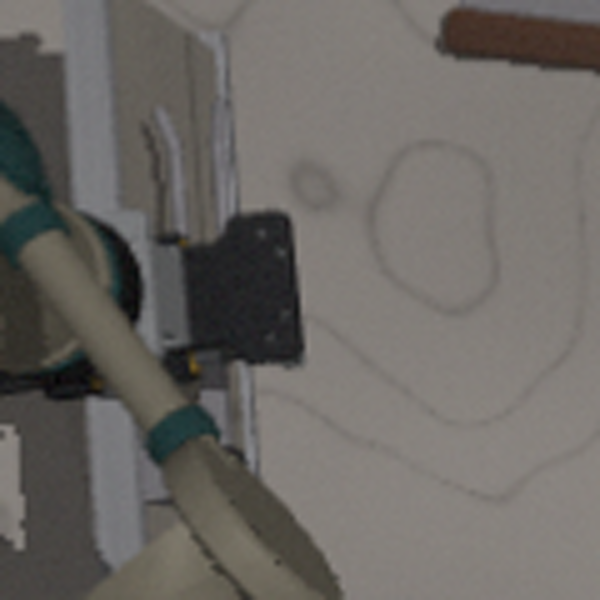

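View pics/s50.png

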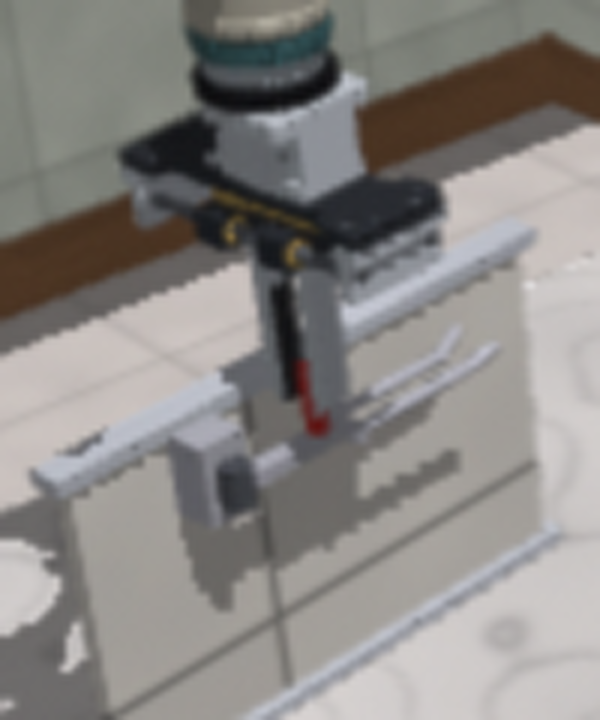

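At the folded stop (force rises, position stays). Back off and go up, then clear away.

>>> {"method": "arm_command", "body": {"increments": [{"dx": -0.3,"dy": 0,"dz": 0,"twist": 0,"grip": 198},{"dx": -0.5,"dy": 0,"dz": 0,"twist": 0,"grip": 196},{"dx": -0.5,"dy": 0,"dz": -2,"twist": 0,"grip": 196},{"dx": -0.5,"dy": 0,"dz": -5,"twist": 0,"grip": 196},{"dx": -0.5,"dy": 0,"dz": -9,"twist": 0,"grip": 196},{"dx": -3,"dy": 0,"dz": -11,"twist": 0,"grip": 180},{"dx": -7,"dy": 0,"dz": -11,"twist": 0,"grip": 150},{"dx": -11,"dy": 0,"dz": -11,"twist": 0,"grip": 120},{"dx": -15,"dy": -2,"dz": -11,"twist": 0,"grip": 100},{"dx": -18,"dy": -4,"dz": -11,"twist": 0,"grip": 100}]}}

```text
time: 49.52
tool_pos: [0.4222, 0.2798, 0.3146]
orientation: [-3.14, -0.002, 1.717]
ft_force: [0.2, -0.5, 0.5]
gripper_width: 0.0507
```

>>> {"method": "arm_command", "body": {"increments": [{"dx": -4,"dy": -1,"dz": 0,"twist": 0,"grip": 100},{"dx": -8,"dy": -2,"dz": 0,"twist": 0,"grip": 100},{"dx": -12,"dy": -2,"dz": 0,"twist": 0,"grip": 100},{"dx": -12,"dy": -2,"dz": 0,"twist": 0,"grip": 100}]}}

```text
time: 49.85
tool_pos: [0.4203, 0.154, 0.3156]
orientation: [3.141, 0.001, 1.711]
ft_force: [-0.5, 1.1, -0.9]
gripper_width: 0.0567
```

Run:
```python
from h import *
st=read_state();print(st['tool_pos'],st['orientation'],st['ft_force'],st['time'])
s=cap('side','s51.png');t=cap('top','t51.png');crop(t,75,175,195,295,5,'t51c.png')
```

```text
[0.42026744 0.15404623 0.31560008] [3.14102195e+00 1.23891462e-03 1.71119983e+00] [-0.50526189  1.1425754  -0.85073395] 49.85
```

View pics/t51.png

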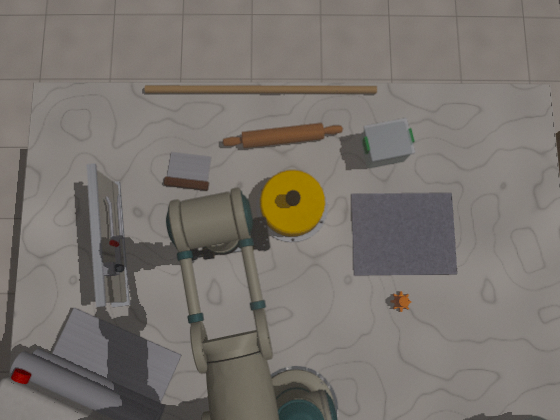

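View pics/s51.png

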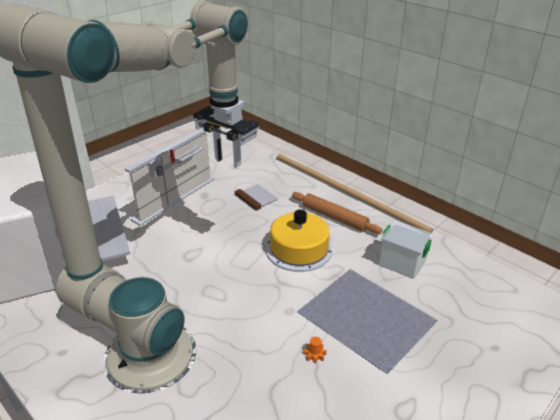

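View pics/t51c.png

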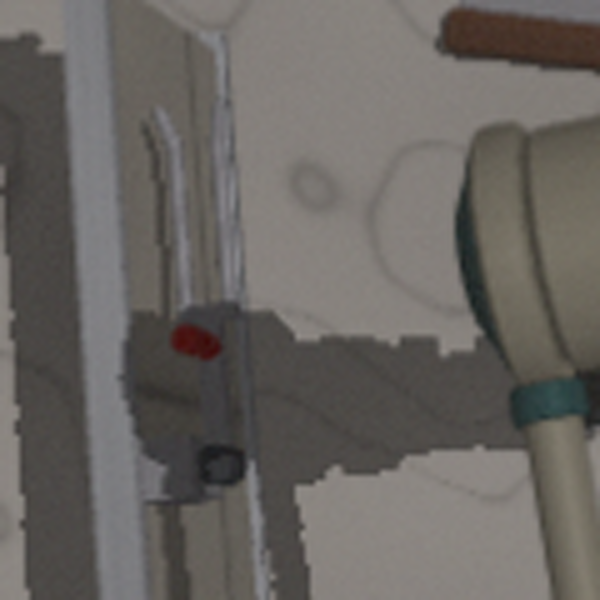

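>>> {"method": "arm_command", "body": {"increments": [{"dx": 0,"dy": 0,"dz": 0,"twist": 0,"grip": 100},{"dx": 0,"dy": 0,"dz": 0,"twist": 0,"grip": 100},{"dx": 0,"dy": 0,"dz": 0,"twist": 0,"grip": 100}]}}

```text
time: 50.2
tool_pos: [0.4203, 0.1603, 0.3152]
orientation: [-3.141, -0.001, 1.721]
ft_force: [-0.0, 0.1, -0.7]
gripper_width: 0.0575
```

Run:
```python
from h import *
t=cap('top')
m=cv2.inRange(t['img'],(0,100,130),(60,170,220));m[:,:250]=0;m[:,340:]=0;m[:160]=0;m[250:]=0
c=max(cv2.findContours(m,0,1)[0],key=cv2.contourArea);print(cv2.minEnclosingCircle(c))
a=cv2.imread('pics/top0.png');d=np.abs(a.astype(int)-t['img']).max(-1)
for n,(x0,y0,x1,y1) in dict(tub=(355,112,420,165),pin=(218,118,348,150),scr=(160,148,215,192),orange=(390,288,415,315)).items(): print(n,(d[y0:y1,x0:x1]>40).sum())
print(bot.sign_off())
```

```text
((292.8733825683594, 201.2939910888672), 31.793691635131836)
tub 0
pin 0
scr 0
orange 0
the job is handed in; nothing more can be done
None
```

The job is done as asked and handed in after about 50 s; `sign_off` reports no verdict. I swung the fork hook out to its stop and hung the guard in it by the knob. The three blue gears went on the three posts, turned to mesh. I then put the guard back and folded the empty hook flat.

- **Gears:** before the guard went back on, all three hub tops measured 73 mm above the counter, the fully-home height. While lowering them, the force stayed under about 4 N through the teeth and peaked at 6.5 N when each touched home.
- **Guard:** it touched down at the expected height, its top-view outline is within 0.3 px of where it started, and the side view shows it square.
- **Hook:** it sits against its folded stop; the push rose to about 10 N without further movement. It now lies closer to the board than at the start, when it was slightly ajar. I estimated its final angle only roughly from the picture.
- **Bystanders:** comparing the first and last top views shows no change at the flour tub, rolling pin, scraper or orange look-alike.
- **One disagreement:** the guard first touched the fork about 6 mm higher than I expected, at about 17 N. I did not find out why; it hung properly after release.

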